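# Pack the courier carrier: wax block, hooked deck, bolt and a column of cases

## Robot

A 6-joint arm with a two-finger parallel gripper is mounted at the origin on a cart in front of the work surface, level with it; the furniture and walls round the work are solid. World frame = base frame: x ahead of the robot, y to its left, z up, the work surface at z = 0. Lengths are in m, angles in rad, forces in N, time in s.
With the tool pointing down it reaches from about 0.3 to 0.775 m from the base axis. Payload 14.6 kg.
Tool frame: the origin (TCP) lies at the very end of the fingers, on their centre line; the grasp point (between the pads) lies ctrl.tcp_to_grasp behind it (ctrl.tcp_to_grasp is the distance from the TCP to the grasp point, in m); x points along the fingers, y is the direction in which the jaws open and shut, and the axes are right-handed (so a half turn about x gives the same grasp; the last joint's range is limited). The gripper opens to 94 mm and grips with 3 to 60 N. Pads are 16 mm wide; open, the fingers measure 119 mm over their backs; the gripper's body (75 mm by 177 mm) begins 78 mm behind the grasp point.
Start: joints at [1.111, 0.3, 1.521, -0, 1.321, -0.067], TCP at [0.211, 0.508, 0.205] pointing down, gripper open.
Joint ranges: [-3.03, 3.03], [-0.79, 2.21], [0.23, 2.52], [-1.04, 4.18], [0, 3.07], [-2.55, 2.55]. Speed limits (rad/s): [2.22, 2.22, 2.57, 3.14, 3.14, 3.14].

## Interface

Orientations are given as [roll, pitch, yaw] about the fixed x, y, z axes, in that order (R = Rz(yaw) Ry(pitch) Rx(roll)).
In Python, from station import ctrl gives the robot as it stands.
- The arm moves only by the tool play_rows, never from a script. Its argument "increments" is a list that holds one entry, the list of rows, each a list of 5 numbers: the closure in counts, from 0 (fully open) to 255 (shut), then the shift along the tool's x, y, z in cm, then the turn about the tool's x in degrees. A call has 1 to 12 rows; each row shifts and turns the commanded pose from where the row before left it, along the tool's axes as they then stand; what a row does not reach is not made up. A row lasts 1/12 s, in which the tool goes at most 41.7 mm and 7.16 degrees, less where a joint would pass 70% of its speed; a pose out of reach is approached as far as the arm can. A call is refused whole if a number of a shift passes 4.17 or a number of a turn 7.16, either way. A call with a gripper value outside its range is refused whole. The fingers move at their own pace and stop on an object; "newtons" is the grip in N (left out, the last holds). Time passes only in rows, so rows that do not move let the fingers close. It gives the time, the measured TCP pose, the force and the opening at its end, in the units of the state.
- ctrl.get_obs(): the state, without advancing time (a new reading comes with each control period).
- ctrl.camera(name): name is "side" or "top"; returns the picture (384x512x3 uint8, red, green, blue); there is no depth.
- ctrl.calibration(name): a dict with "fx", "fy", "cx", "cy" (pixels), "rvec" (rotation vector, rad) and "tvec" (3), from world to camera coordinates, as OpenCV has them. Camera axes: x right, y down, z forward; pixel columns grow to the right and rows downward; lengths in m; the calibration is good to about 2 mm. A picture is of the moment at which its call begins. calibration takes no time and is no camera call.
- ctrl.hand_in(): hands the job in, once; it reports no verdict.
The state is a dict: "time_s": time; "qpos": joint angles; "joint_vel": joint speeds; "tau": joint torques, N m; "ee_pos": TCP position; "eef_rot": TCP orientation; "force": force on the tool from outside, world axes, zero at the start; "moment": the same for the moment, N m; "grip_width": finger opening in m.
Only numpy, scipy, OpenCV 4.12 (cv2) and the standard library are available. Lean on these libraries where they do the work, as an engineer would, in place of code of your own. Each camera call takes 0.05 s, during which the arm holds its last target.

## Task

Pack the carrier for the courier: first lay the blue wax block flat in the bottom of the well, then fit the deck board over it by hooking its plain edge under the steel lip at the far side and turning the handle end down until it lies flat, slide the bolt fully across and turn its handle down into the keeper notch. Then stack all the closed cases that are there (two or three, any order, lids up) squarely in one column on the outline printed on the deck, long sides running from the deck's handle to the lip. Leave the spirit lamp, the tape and the jar where they are.

Things in the scene. Friction and masses are not known exactly. Their poses are not given: they have to be found in the camera images.
- carrier: grey open-topped carrier box fixed to the bench; origin mid-underside, x away from the robot to its lip side, y left, z up. Outside: x -76..74, y -66..66 mm; bolt seat on its left side at x -66..-38, y to 112, z to 62. Ledge for the deck all round at z 38; above it the deck's space is x -64..64, y -58..58, near and side walls rising to z 44
- carrier_well (a point): centre of the well's floor, 6 mm above the carrier's underside, 1 mm to -x of its origin; axes as the carrier. The well for the wax is 110 mm (x) by 100 mm (y) and 32 mm deep from the ledge
- carrier_lip (a point): middle of the free lower edge of the dark steel lip at the carrier's far side, at the carrier's (50, 0, 50 mm); axes as the carrier. The lip is 5 mm thick; the groove under it is 12 mm high (carrier z 38..50) and 14 mm deep (x 50..64). The deck is 124 mm long, so it goes in only with its far edge under the lip first
- carrier_keeper (a point): middle of the keeper notch at the height of the bolt's axis, at the carrier's (-71, 58.5, 52 mm); axes as the carrier. The notch lies between two small dark posts on the near wall, 17 mm apart in y, 10 mm long in x, the left one up to carrier z 64, the right one to z 51
- deck_spot (a point): centre of the top face of the deck, a loose white board 124 x 110 x 6 mm (x, y, z), about 0.16 kg, flat on the wooden step at first; the printed outline round it is 70 mm in x by 55 mm in y. x points to its plain edge (x +62), the handle is at the -x edge, z up. Seated, it is at the carrier's (0, 0, 44 mm) within 2 mm in x, 3 mm in y, axes as the carrier
- deck_grip (a point): centre of the deck's black upright handle, a flat bar 10 mm thick (x), 40 mm wide (y) and 40 mm high (its top 40 mm above the deck's top face); 54 mm to -x and 20 mm above deck_spot. Axes as deck_spot
- step: low wooden step fixed to the bench at the left, on which the deck waits: 164 x 184 mm (x, y), its top 40 mm above the bench; origin mid-underside
- bolt (a joint): how far the steel bolt (12 mm thick, its axis along the carrier's y at carrier x -52, z 52 mm) is slid across, m: 0 drawn back to the left, 0.034 fully home to the right, where it lies over the deck's near left corner with 2 mm of room. Friction about 1.5 N; it stays where it is left
- bolt_handle (a joint): angle of the bolt's handle about the bolt's axis, rad: 0 upright, 1.57 turned down level towards the robot (the carrier's -x). It can pass about 0.6 only when the bolt is fully home, where it drops into the keeper notch. Light friction; it stays where it is left
- handle_grip (a point): middle of the red end of the bolt's handle, a round bar 10 mm thick whose axis (this point's z) points out from the bolt; 48 mm from the bolt's axis, the bar ends at 64 mm. With the bolt drawn back and the handle upright it is at the carrier's (-52, 92, 100 mm), with it home and down at (-100, 58, 52 mm)
- wax_block_center (a point): centre of the blue wax block, 50 x 75 x 28 mm (its x, y, z), about 0.09 kg; z up. It starts flat on the bench, in one of four places in a row with the cases
- case_a_center (a point): centre of a closed cream white case, a shut box 50 x 66 x 26 mm (its x, y, z), about 0.1 kg, flat lid with a paper label; x along its short side, y along its long side, z up. Two or three of the cases are there in a run; an absent one reads None
- case_b_center (a point): centre of a closed dark red case, a shut box 50 x 66 x 26 mm (its x, y, z), about 0.1 kg, flat lid with a paper label; x along its short side, y along its long side, z up. Two or three of the cases are there in a run; an absent one reads None
- case_c_center (a point): centre of a closed dark green case, a shut box 50 x 66 x 26 mm (its x, y, z), about 0.1 kg, flat lid with a paper label; x along its short side, y along its long side, z up. Two or three of the cases are there in a run; an absent one reads None
- the_arm_lamp: the black bench lamp, fixed. Only its box head matters: it hangs over the blue tray at the right of the work, spanning x 0.45..0.54, y -0.45..-0.09, z 0.20..0.29 m in the robot's frame, its arm behind it; move over or round it
- spirit_lamp: bystander: glass spirit lamp 66 mm wide, 69 mm tall; origin in the middle of its underside
- tape_roll: bystander: roll of tape 73 mm wide, 18 mm high; origin in the middle of its underside
- jar_flux: bystander: amber jar with a black lid, 43 mm wide, 55 mm tall; origin in the middle of its underside

How it is judged:
By the outcome, as a careful person would: the job done as asked, in the order asked, and still so for the second after the job is handed in, with the robot touching nothing.
Of case_a, case_b, case_c only 2 to 3 are there at a start; the rules pass over those that are not, and their reading is None.
At some moment in a run one of case_a, case_b, case_c, wax_block may be knocked a few centimetres aside while the robot is not near it.
It also fails if it takes over 210 s, if anything falls off the work surface, if the arm or the gripper's body presses on something with over 40 N, if the wrist force passes 120 N, or if a joint passes its speed limit or range.

## Working session

There is one attempt and no reset: what is moved stays moved. The work goes in short steps, Python scripts to look and compute and a tool call to move; the robot and the scene stay as the last step left them, time stands still between calls to the robot, and variables do not carry over. Pictures are saved under pics/ and viewed, and the job is handed in when it is done.

Besides the shell and the picture viewer there is one more tool, called in YAML: its name, and indented under it one key for each argument. play_rows: Moves the arm, as the interface text tells. Its arguments: {"type":"object","properties":{"increments":{"type":"array"},"newtons":{"type":"number"}},"required":["increments"]}

```bash
ls -la; mkdir -p pics; python3 - <<'E'
from station import ctrl
import cv2
o=ctrl.get_obs()
for k,v in o.items(): print(k,v)
print(ctrl.tcp_to_grasp)
for n in("side","top"):
    im=ctrl.camera(n); cv2.imwrite(f"pics/{n}0.png",im[:,:,::-1]); print(n,ctrl.calibration(n))
E
```

```text
total 12
drwxr-xr-x  3 agent agent 4096 Dec  7 01:41 .
drwxr-xr-x 23 root  root  4096 Dec  7 01:41 ..
drwxr-xr-x  2 agent agent 4096 Dec  7 01:41 pics
time_s 0.0
qpos [ 1.11140764e+00  3.00472035e-01  1.52160770e+00  2.31538588e-05
  1.32071545e+00 -6.66033883e-02]
joint_vel [-0.00070248  0.00049285 -0.00033938 -0.00131815 -0.0017226   0.00030309]
tau [-9.87253079e-04 -5.31811702e+01 -3.52736807e+01  7.07417889e-02
  2.43889284e-02 -8.96769575e-05]
ee_pos [0.2103949  0.50786622 0.20487456]
eef_rot [-1.65604706  1.56959358 -2.0488381 ]
force [-0.45069096  0.45137668 -0.16939451]
moment [-0.03618205  0.00757823  0.00239838]
grip_width 0.09370199709129658
0.0188
side {'fx': 383.1133497582145, 'fy': 383.1133497582145, 'cx': 249.76205947866478, 'cy': 190.80281414701957, 'rvec': array([ 2.21160204, -0.17375415,  0.10358941]), 'tvec': array([-0.60036949,  0.06339732,  1.12350877])}
top {'fx': 477.9652602530144, 'fy': 477.9652602530144, 'cx': 259.7260812299582, 'cy': 192.54832416152007, 'rvec': array([ 2.1921004 , -2.18232153,  0.08487892]), 'tvec': array([-0.09203752,  0.61692727,  1.31309126])}
```

View pics/side0.png

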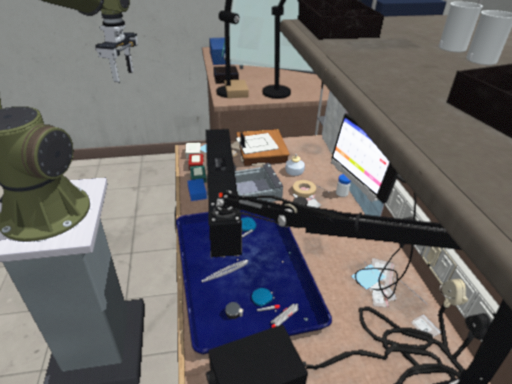

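View pics/top0.png

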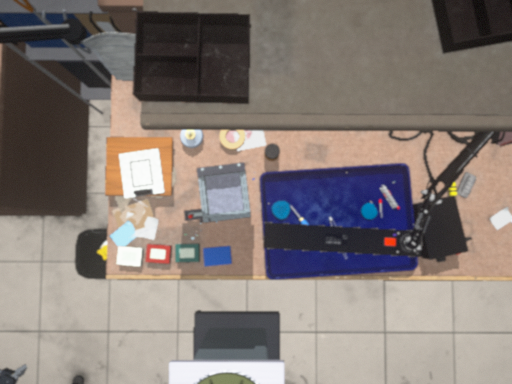

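```bash
cat > h.py <<'E'
import numpy as np,cv2
from station import ctrl
def cal(n):
    c=ctrl.calibration(n); K=np.array([[c['fx'],0,c['cx']],[0,c['fy'],c['cy']],[0,0,1.]])
    return K,np.array(c['rvec'],float),np.array(c['tvec'],float)
def proj(n,P):
    K,r,t=cal(n); return cv2.projectPoints(np.array(P,float).reshape(-1,3),r,t,K,None)[0].reshape(-1,2)
def ray(n,uv):
    K,r,t=cal(n); R=cv2.Rodrigues(r)[0]; uv=np.array(uv,float).reshape(-1,2)
    d=np.c_[(uv-K[:2,2])/[K[0,0],K[1,1]],np.ones(len(uv))]@R
    return -R.T@t,d
def plane(n,uv,z):
    c,d=ray(n,uv); return c+d*((z-c[2])/d[:,2])[:,None]
def tri(uvt,uvs):
    c1,d1=ray('top',uvt);c2,d2=ray('side',uvs);A=[];b=[]
    M=np.zeros((3,3));v=np.zeros(3)
    for c,d in((c1,d1[0]),(c2,d2[0])):
        d=d/np.linalg.norm(d);Q=np.eye(3)-np.outer(d,d);M+=Q;v+=Q@c
    return np.linalg.solve(M,v)
def shot(n,name,box=None,k=1):
    im=ctrl.camera(n)[:,:,::-1].copy(); cv2.imwrite(f'pics/{name}_raw.png',im)
    crop(im,name,box,k); return im
def crop(im,name,box,k):
    if box: x0,y0,x1,y1=box; im=im[y0:y1,x0:x1]
    cv2.imwrite(f'pics/{name}.png',cv2.resize(im,None,fx=k,fy=k,interpolation=cv2.INTER_CUBIC))
E
python3 - <<'E'
from h import *
crop(cv2.imread('pics/top0.png'),'tz0',(95,120,285,285),4)
crop(cv2.imread('pics/side0.png'),'sz0',(170,120,370,260),4)
print(ray('top',[0,0])[0],ray('side',[0,0])[0])
E
```

```text
[ 0.52097468 -0.08230911  1.35465472] [ 0.44420137 -0.94371488  0.73404499]
```

View pics/tz0.png

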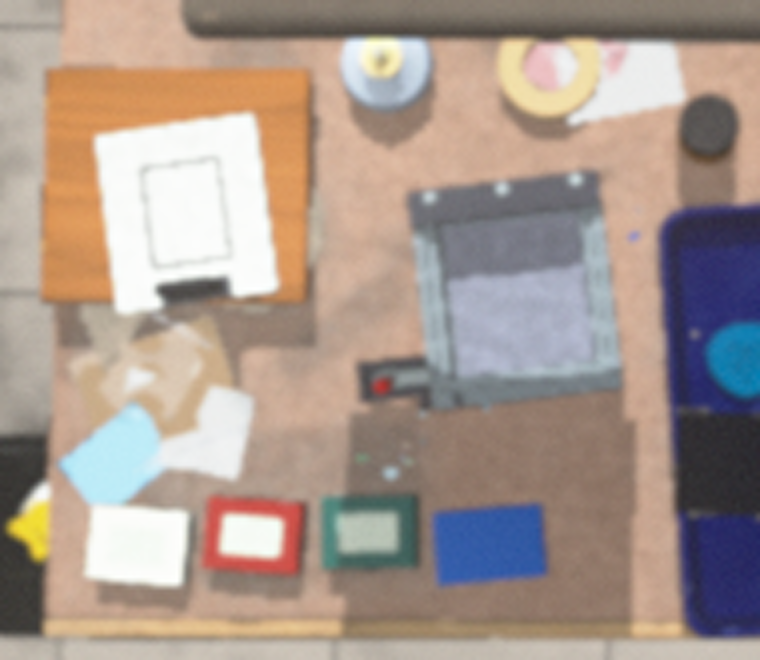

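View pics/sz0.png

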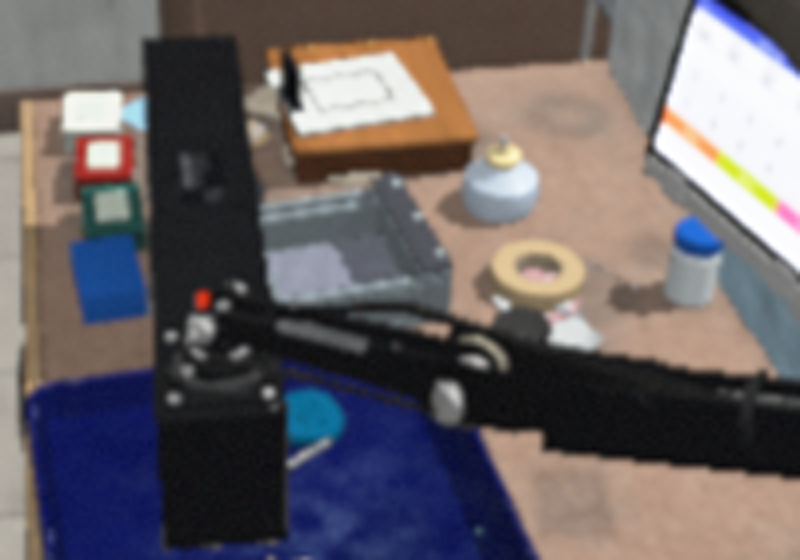

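```bash
cat >> h.py <<'E'
def rectw(uv,z):
    p=plane('top',uv,z)[:,:2]; (c,s,a)=cv2.minAreaRect((p*1000).astype(np.float32)); return np.array(c)/1000,s,a
def blob(mask,n=0):
    cs=cv2.findContours(mask.astype(np.uint8),cv2.RETR_EXTERNAL,cv2.CHAIN_APPROX_NONE)[0]
    cs=sorted(cs,key=cv2.contourArea,reverse=True); return cs[n].reshape(-1,2).astype(float),cv2.contourArea(cs[n])
def up(im,box,k=8):
    x0,y0,x1,y1=box
    return cv2.resize(im[y0:y1,x0:x1],None,fx=k,fy=k,interpolation=cv2.INTER_CUBIC)
def back(c,box,k=8): return (c+0.5)/k-0.5+np.array(box[:2])
E
python3 - <<'E'
from h import *
im=cv2.imread('pics/top0.png')
B=(95,120,285,285)
u=up(im,B).astype(int); b,g,r=u[...,0],u[...,1],u[...,2]
def sub(m,x0,y0,x1,y1):
    z=np.zeros_like(m);k=8;s=slice(int((y0-B[1])*k),int((y1-B[1])*k)),slice(int((x0-B[0])*k),int((x1-B[0])*k));z[s]=m[s];return z
M={'wax':(sub((b>110)&(r<75),200,242,236,268),.028),
 'red':(sub(((r>120)&(g<80)),140,240,176,268),.026),
 'green':(sub(((g>r+18)),173,240,202,268),.026),
 'white':(sub((b>190)&(g>190),114,243,146,270),.026),
 'deck':(sub((b>185)&(g>185),115,140,170,200),.046)}
for k,(m,z) in M.items():
    c,a=blob(m); uv=back(c,B); w,s,an=rectw(uv,z); print(k,w,s,an)
E
```

```text
wax [0.44242978 0.02749387] (46.59047317504883, 72.08858489990234) 5.325892925262451
red [0.4457778  0.16056404] (6.449675559997559, 44.21013259887695) 86.03648376464844
green [0.4502691  0.11189291] (48.449100494384766, 63.290679931640625) 1.6530976295471191
white [0.4455015  0.27534076] (77.06505584716797, 63.022579193115234) 87.2282943725586
deck [0.6680238  0.23772963] (127.58248901367188, 113.44097900390625) 8.831542015075684
```

```bash
cat >> h.py <<'E'
B=(95,120,285,285)
def sub(m,x0,y0,x1,y1):
    z=np.zeros_like(m);k=8;s=slice(int((y0-B[1])*k),int((y1-B[1])*k)),slice(int((x0-B[0])*k),int((x1-B[0])*k));z[s]=m[s];return z
E
python3 - <<'E'
from h import *
im=cv2.imread('pics/top0.png')
u=up(im,B).astype(int); b,g,r=u[...,0],u[...,1],u[...,2]
M={'wax':(sub((b>r+45),200,242,236,268),.028),
 'red':(sub(((r>g+70)),143,240,174,268),.026),
 'green':(sub(((g>r+10)),173,240,202,268),.026),
 'white':(sub((b>185)&(g>185),114,245,145,270),.026),
 'deck':(sub((b>195)&(g>195),115,140,170,200),.046)}
o=u.astype(np.uint8).copy()
for k,(m,z) in M.items():
    c,a=blob(m); uv=back(c,B); w,s,an=rectw(uv,z); print(k,w.round(4),np.round(s,1),round(an,1))
    cv2.drawContours(o,[c.astype(int).reshape(-1,1,2)],-1,(0,255,255),2)
# grid: project carrier guess later
cv2.imwrite('pics/m0.png',cv2.resize(o,None,fx=.5,fy=.5))
E
```

```text
wax [0.442  0.0281] [49.2 74.8] 5.3
red [0.4476 0.1915] [66.2 49.9] 85.9
green [0.4501 0.1116] [50.  65.5] 1.0
white [0.4427 0.2737] [74.  56.5] 85.2
deck [0.6682 0.2377] [126.6 112.6] 8.8
```

View pics/m0.png

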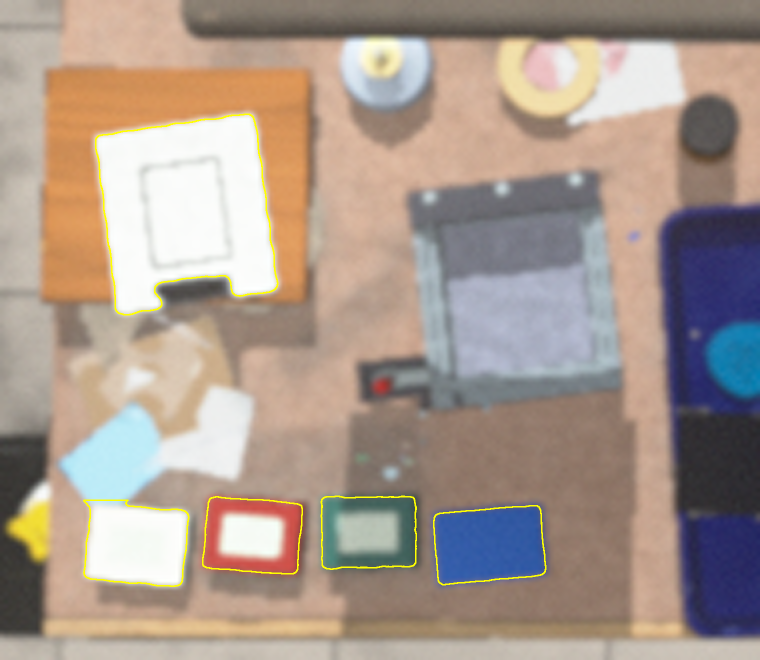

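```bash
python3 - <<'E'
from h import *
im=cv2.imread('pics/top0.png')
crop(im,'cz',(180,155,256,230),8)
E
```

```text
(no output)
```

View pics/cz.png

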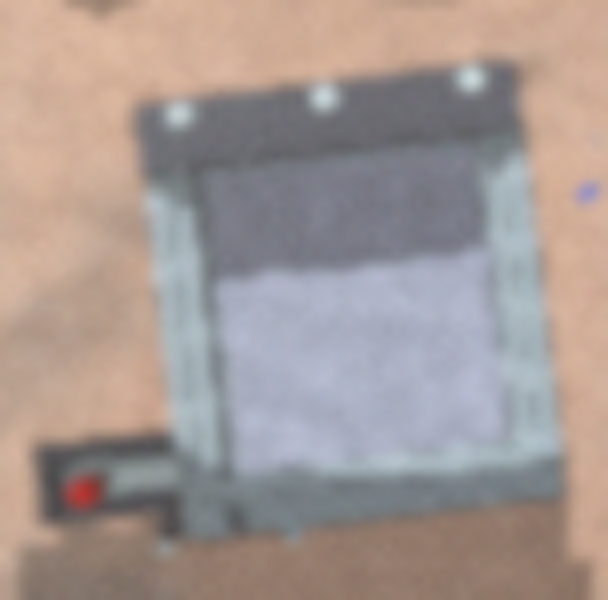

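```bash
python3 - <<'E'
from h import *
pts=[((137,103),(74,66,55)),((514,60),(74,-66,55)),((148,180),(50,66,55)),((522,140),(50,-66,55)),
((190,540),(-76,66,44)),((562,493),(-76,-66,44)),((84,490),(-52,92,116)),((318,275),None)]
pts=pts[:-1]
W=[];M=[]
for p,m in pts:
    uv=(np.array(p)+.5)/8-.5+[180,155]; w=plane('top',uv,m[2]/1000)[0]*1000; W.append(w[:2]);M.append(m[:2]); 
W=np.array(W);M=np.array(M,float)
def fit(W,M):
    wc=W.mean(0);mc=M.mean(0);H=(M-mc).T@(W-wc)
    th=np.arctan2(H[0,1]-H[1,0],H[0,0]+H[1,1]); R=np.array([[np.cos(th),-np.sin(th)],[np.sin(th),np.cos(th)]])
    return th,wc-R@mc,R
th,t,R=fit(W,M); print(np.degrees(th),t); print((W-(M@R.T+t)).round(1))
th,t,R=fit(W[:6],M[:6]); print(np.degrees(th),t); print((W-(M@R.T+t)).round(1))
E
```

```text
7.421063552403973 [615.93434309   9.50765167]
[[ 2.2 -0.9]
 [ 0.6  1.2]
 [-0.4 -2. ]
 [-3.1  1.4]
 [ 2.1 -0.3]
 [ 1.6  3.5]
 [-3.1 -2.8]]
6.882217322284083 [616.43250615  10.13008734]
[[ 1.  -0.9]
 [ 0.7  1.4]
 [-1.6 -2.2]
 [-3.   1.3]
 [ 1.  -1.7]
 [ 1.8  2.2]
 [-4.4 -4.1]]
```

```bash
python3 - <<'E'
from h import *
im=cv2.imread('pics/top0.png')
b0=(180,155,256,230)
u=up(im,b0).astype(int); d=u[...,2]-u[...,0]
print(d[50,300],d[300,300],d[570,300],d[300,50])
m=(d<16); c,a=blob(m); o=u.astype(np.uint8); cv2.drawContours(o,[c.astype(int).reshape(-1,1,2)],-1,(0,255,255),1); cv2.imwrite('pics/cm.png',o)
C=c
def line(sel,z):
    w=plane('top',back(C[sel],b0),z)[:,:2]*1000
    vx,vy,x,y=cv2.fitLine(w.astype(np.float32),cv2.DIST_HUBER,0,.01,.01).ravel(); return np.array([vx,vy]),np.array([x,y])
x,y=C.T
L={'far':line((y<120)&(x>160)&(x<450),.055),'near':line((y>480)&(x>250)&(x<540),.044),
'left':line((x<190)&(x>140)&(y>210)&(y<420),.044),'right':line((x>500)&(y>170)&(y<470),.044)}
for k,(v,p) in L.items(): print(k,np.degrees(np.arctan2(v[1],v[0]))%180,p)
E
```

```text
57 -23 41 38
far 97.06078 [687.4612    36.498203]
near 97.28049 [542.2107    -5.854236]
left 7.818145 [600.8862    75.121185]
right 7.1121855 [618.73486  -55.463074]
```

View pics/cm.png

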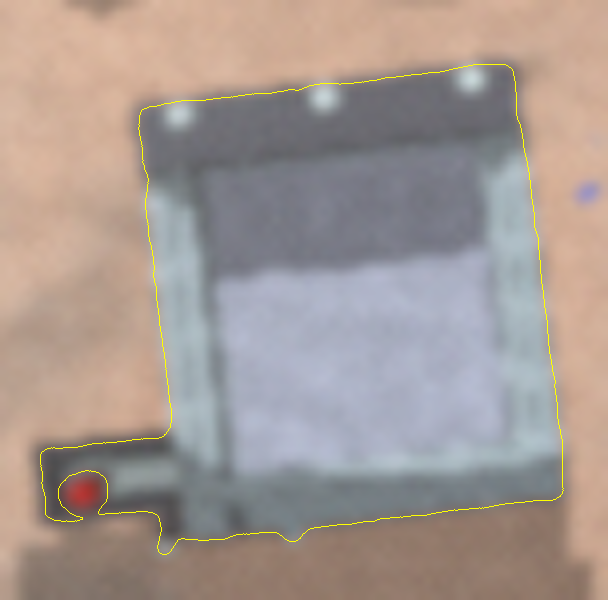

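```bash
cat >> h.py <<'E'
from scipy.spatial.transform import Rotation as Ro
def toolR():
    o=ctrl.get_obs(); return Ro.from_euler('xyz',o['eef_rot']).as_matrix(),np.array(o['ee_pos']),o
def st():
    R,p,o=toolR(); y=R[:,1]
    print('t',round(o['time_s'],2),'tcp',(p*1000).round(1),'jawang',round(np.degrees(np.arctan2(y[1],y[0])),1),'F',np.round(o['force'],1),'w',round(o['grip_width']*1000,1),'q',np.round(o['qpos'],2),'xtool',R[:,0].round(3))
def go(P,jaw=None):
    """P mm world TCP, jaw deg: direction of jaw axis (mod 180)"""
    R,p,o=toolR(); d=R.T@(np.array(P)/1000-p)*100
    print('shift now-axes cm',d.round(2))
    if jaw is not None:
        y=R[:,1];a=np.degrees(np.arctan2(y[1],y[0])); D=(jaw-a+90)%180-90
        print('turn about tool x: ',-round(D,1),' (or',-round(D-180*np.sign(D),1),') q6',o['qpos'][5].round(2))
        R2=R@Ro.from_euler('x',-D,degrees=True).as_matrix(); print('shift after turn',(R2.T@(np.array(P)/1000-p)*100).round(2), R2[:,1].round(3))
CX,CY,CYAW=616.4,10.4,7.2
def car(x,y):
    c,s=np.cos(np.radians(CYAW)),np.sin(np.radians(CYAW)); return np.array([CX+c*x-s*y,CY+s*x+c*y])
E
python3 - <<'E'
from h import *
st(); go([442,28,120],5.3)
print(toolR()[0].round(3))
crop(cv2.imread('pics/side0.png'),'gz',(80,0,150,90),8)
# lamp head corners in top at z=.29
for n in [(263,222),(264,250)]: print(plane('top',n,.29))
E
```

```text
t 0.1 tcp [210.4 507.9 204.9] jawang 67.5 F [ 0.5 -0.3  0.1] w 94.0 q [ 1.11  0.3   1.52 -0.    1.32 -0.07] xtool [-0.    -0.001 -1.   ]
shift now-axes cm [  8.53 -35.46  39.76]
turn about tool x:  62.2  (or -117.8 ) q6 -0.07
shift after turn [ 8.53 18.63 49.92] [ 0.996  0.092 -0.001]
[[-0.     0.383  0.924]
 [-0.001  0.924 -0.383]
 [-1.    -0.001 -0.   ]]
[[ 0.53236328 -0.09543907  0.29      ]]
[[ 0.4704899  -0.09788707  0.29      ]]
```

View pics/gz.png

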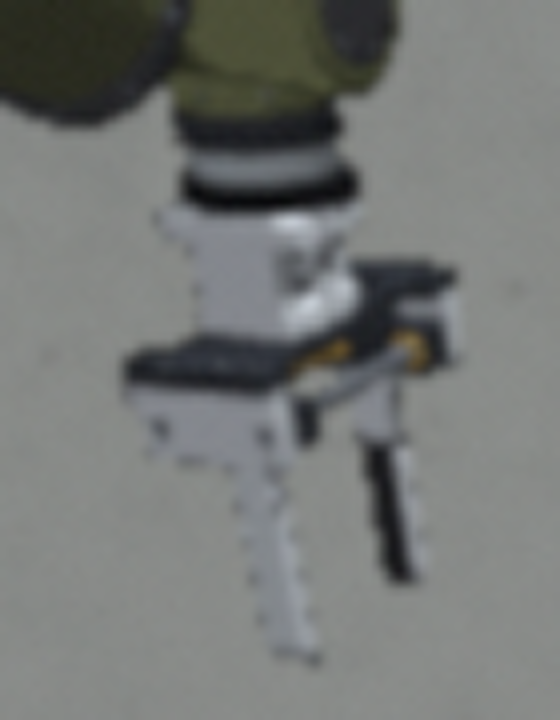

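play_rows:
  increments:
    - [[0,0,0,0,6.9],[0,0,0,0,6.9],[0,0,0,0,6.9],[0,0,0,0,6.9],[0,0,0,0,6.9],[0,0,0,0,6.9],[0,0,0,0,6.9],[0,0,0,0,6.9],[0,0,0,0,7.0]]

```text
time_s: 0.85
ee_pos: [0.2105, 0.508, 0.2051]
eef_rot: [-0.537, 1.57, -2.022]
force: [0.0, 0.0, 0.6]
grip_width: 0.0936
```

play_rows:
  increments:
    - [[0,0,1.1,3.1,0],[0,0.4,1.1,3.1,0],[0,0.4,1.1,3.1,0],[0,0.4,1.1,3.1,0],[0,0.4,1.1,3.1,0],[0,0.4,1.1,3.1,0],[0,0.4,1.1,3.1,0],[0,0.4,1.1,3.1,0],[0,0.4,1.1,3.1,0],[0,0.4,1.1,3.1,0],[0,0.4,1.1,3.1,0],[0,0.4,1.1,3.1,0]]

```text
time_s: 1.85
ee_pos: [0.3765, 0.1483, 0.1612]
eef_rot: [-1.681, 1.571, 3.124]
force: [0.5, 0.5, 0.3]
grip_width: 0.0941
```

```bash
python3 - <<'E'
from h import *
st(); go([442,28,120],5.3); shot('top','t1',B,4)
E
```

```text
t 1.85 tcp [376.5 148.3 161.2] jawang 5.3 F [0.5 0.5 0.3] w 94.1 q [0.28 0.02 1.96 0.   1.17 0.19] xtool [-0.  0. -1.]
shift now-axes cm [ 4.12  5.41 12.58]
turn about tool x:  -0.0  (or 180.0 ) q6 0.19
shift after turn [ 4.12  5.41 12.58] [ 0.996  0.092 -0.   ]
```

View pics/t1.png

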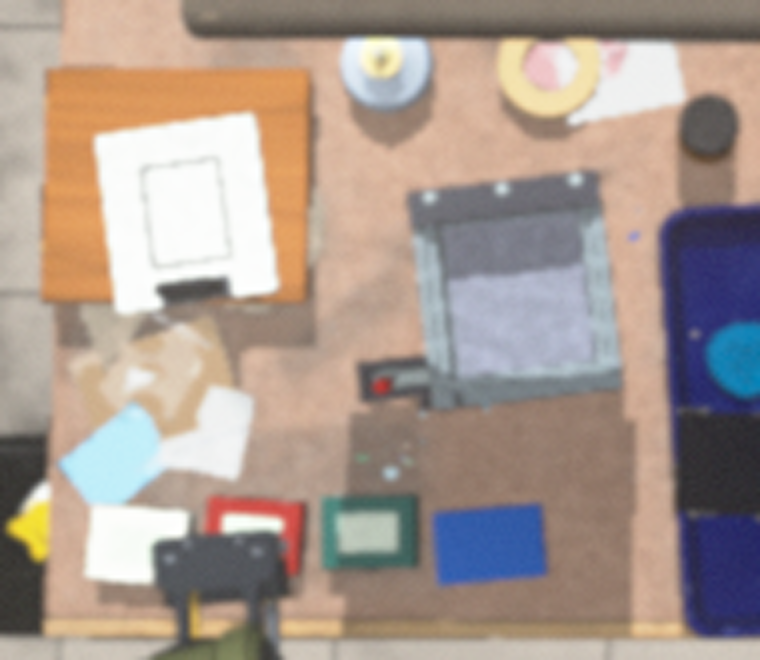

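play_rows:
  increments:
    - [[0,1.0,1.35,3.15,0],[0,1.0,1.35,3.15,0],[0,1.0,1.35,3.15,0],[0,1.1,1.35,3.13,0],[0,3.0,0,0,0],[0,3.0,0,0,0],[0,3.0,0,0,0],[0,1.5,0,0,0],[0,1.0,0,0,0],[0,0,0,0,0],[0,0,0,0,0]]

```text
time_s: 2.82
ee_pos: [0.4419, 0.0296, 0.0058]
eef_rot: [-1.518, 1.571, -2.996]
force: [0.3, 0.3, -0.1]
grip_width: 0.0938
```

```bash
python3 - <<'E'
from h import *
st(); go([442,28,5],5.3); 
E
```

```text
t 2.82 tcp [441.9  29.6   5.8] jawang 5.3 F [ 0.3  0.3 -0.1] w 93.8 q [-0.02  0.36  1.98 -0.    0.8  -0.11] xtool [-0. -0. -1.]
shift now-axes cm [ 0.08 -0.    0.16]
turn about tool x:  -0.0  (or 180.0 ) q6 -0.11
shift after turn [ 0.08 -0.    0.16] [ 0.996  0.092 -0.   ]
```

play_rows:
  increments:
    - [[255,0,0,0.1,0],[255,0,0,0,0],[255,0,0,0,0],[255,0,0,0,0],[255,0,0,0,0],[255,0,0,0,0],[255,-1,0,0,0],[255,-3,0,0,0],[255,-3,0,0,0],[255,-3,0,0,0]]
  newtons: 25

```text
time_s: 3.65
ee_pos: [0.4413, 0.0286, 0.1073]
eef_rot: [-1.625, 1.57, -3.103]
force: [0.8, -0.4, -1.0]
grip_width: 0.0498
```

```bash
python3 - <<'E'
from h import *
st(); w=car(-1,0); print(w); go([*w,110],7.2); 
E
```

```text
t 3.65 tcp [441.3  28.6 107.3] jawang 5.3 F [ 0.8 -0.4 -1. ] w 49.8 q [-0.02  0.18  1.92 -0.    1.04 -0.11] xtool [-0.001 -0.    -1.   ]
[615.4078853   10.27466677]
shift now-axes cm [-0.28 17.16  3.43]
turn about tool x:  -1.9  (or 178.1 ) q6 -0.11
shift after turn [-0.28 17.04  4.  ] [ 0.992  0.125 -0.001]
```

play_rows:
  increments:
    - [[255,0,0,0,-1.9],[255,-0.3,2.5,0.6,0],[255,0,2.5,0.6,0],[255,0,2.5,0.6,0],[255,0,2.5,0.6,0],[255,0,2.5,0.6,0],[255,0,2.5,0.6,0],[255,0,2.0,0.4,0],[255,0,0,0,0],[255,0,0,0,0]]

```text
time_s: 4.48
ee_pos: [0.6154, 0.0101, 0.1084]
eef_rot: [-1.733, 1.57, 3.105]
force: [-1.3, -0.5, -1.0]
grip_width: 0.0497
```

```bash
python3 - <<'E'
from h import *
st(); w=car(-1,0); print(w); go([*w,12.5],7.2); shot('top','t2',B,4)
E
```

```text
t 4.48 tcp [615.4  10.1 108.4] jawang 7.2 F [-1.3 -0.5 -1. ] w 49.7 q [-0.04  0.53  1.43 -0.    1.18 -0.17] xtool [-0.001  0.    -1.   ]
[615.4078853   10.27466677]
shift now-axes cm [ 9.59  0.01 -0.01]
turn about tool x:  -0.0  (or 180.0 ) q6 -0.17
shift after turn [ 9.59  0.01 -0.01] [ 0.992  0.125 -0.001]
```

View pics/t2.png

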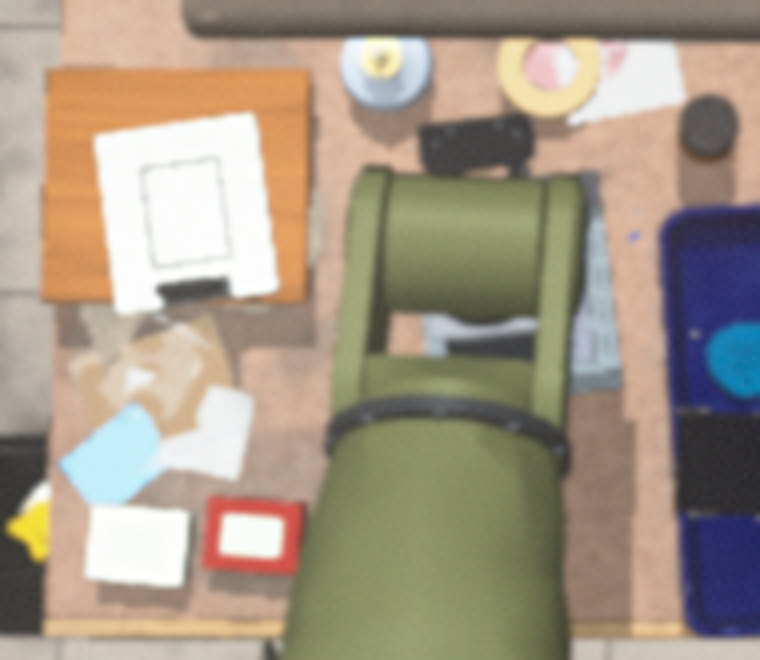

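play_rows:
  increments:
    - [[255,2.5,0,0,0],[255,2.5,0,0,0],[255,2.5,0,0,0],[255,1.5,0,0,0],[255,0.6,0,0,0],[255,0.1,0,0,0],[255,0,0,0,0],[255,0,0,0,0]]

```text
time_s: 5.2
ee_pos: [0.6146, 0.0103, 0.0127]
eef_rot: [-1.087, 1.571, -2.532]
force: [-3.4, -0.4, 5.4]
grip_width: 0.0499
```

play_rows:
  increments:
    - [[85,0,0,0,0],[85,0,0,0,0],[85,0,0,0,0],[85,0,0,0,0],[85,0,0,0,0]]

```text
time_s: 5.62
ee_pos: [0.6153, 0.0102, 0.0115]
eef_rot: [-1.661, 1.571, -3.106]
force: [0.4, 0.9, 0.2]
grip_width: 0.0624
```

play_rows:
  increments:
    - [[85,-2,0,0,0],[85,-3,0,0,0],[85,-3,0,0,0],[85,-3,0,0,0],[85,-1,0,0,0],[85,0,0,3,0],[0,0,0,-3,0],[0,0,0,-3,0],[0,0,0,-3,0],[0,0,0,-3,0]]

```text
time_s: 6.45
ee_pos: [0.6036, 0.1004, 0.1308]
eef_rot: [-1.62, 1.57, -3.066]
force: [-0.1, 0.0, 0.2]
grip_width: 0.0859
```

```bash
python3 - <<'E'
from h import *
st(); print(toolR()[0].round(2)); shot('top','t3',B,4)
E
```

```text
t 6.45 tcp [603.6 100.4 130.8] jawang 7.1 F [-0.1  0.   0.2] w 85.9 q [ 0.1   0.5   1.42  0.    1.22 -0.02] xtool [-0.001 -0.    -1.   ]
[[-0.    0.99  0.12]
 [-0.    0.12 -0.99]
 [-1.   -0.   -0.  ]]
```

View pics/t3.png

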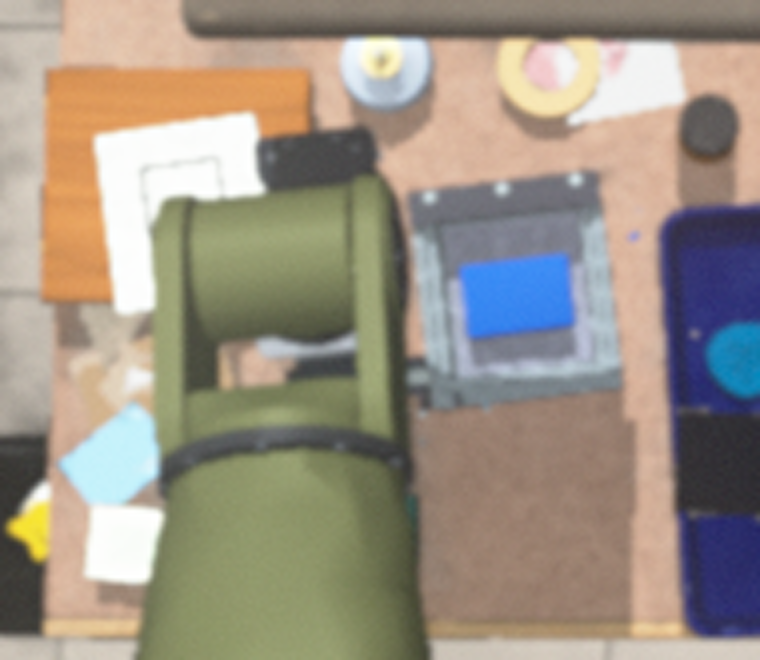

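play_rows:
  increments:
    - [[0,0,0,0,-7.1],[0,0,0,0,-7.1],[0,0,0,0,-7.1],[0,0,0,0,-7.1],[0,0,0,0,-7.1],[0,0,0,0,-7.1],[0,0,0,0,-7.1],[0,0,0,0,-7.1],[0,0,0,0,-7.1],[0,0,0,0,-7.1],[0,0,0,0,-7.1],[0,0,0,0,-7.1]]

```text
time_s: 7.5
ee_pos: [0.604, 0.0993, 0.1307]
eef_rot: [-3.063, 1.57, -3.015]
force: [0.7, 0.6, 0.6]
grip_width: 0.094
```

```bash
python3 - <<'E'
from h import *
st()
im=cv2.imread('pics/top0.png')
u=up(im,B).astype(int); s=u.sum(2)
m=sub(s<300,130,185,156,198); c,a=blob(m); uv=back(c,B)
for z in(.086,.046): print(rectw(uv,z))
p=plane('top',uv,.086)*1000; print(p.min(0),p.max(0))
c,sn=np.cos(np.radians(8.8)),np.sin(np.radians(8.8))
q=(p[:,:2]-[668.5,238.2])@np.array([[c,-sn],[sn,c]]); print('deck frame',q.min(0),q.max(0))
# deck edges by line fits
m=sub((u[...,0]>180)&(u[...,1]>180),115,140,170,200); c,a=blob(m); uv=back(c,B); w=plane('top',uv,.046)[:,:2]*1000
q=(w-[668.5,238.2])@np.array([[c_:=np.cos(np.radians(8.8)),-sn],[sn,c_]])
for k,sel in {'far':(q[:,0]>50)&(abs(q[:,1])<45),'left':(q[:,1]>50)&(abs(q[:,0])<45),'right':(q[:,1]<-50)&(abs(q[:,0])<45),'near':(q[:,0]<-55)&(abs(q[:,1])>27)&(abs(q[:,1])<50)}.items():
    e=q[sel]; 
    if k in('far','near'): f=np.polyfit(e[:,1],e[:,0],1); print(k,f[1],np.degrees(-np.arctan(f[0])))
    else: f=np.polyfit(e[:,0],e[:,1],1); print(k,f[1],np.degrees(np.arctan(f[0])))
E
```

```text
t 7.5 tcp [604.   99.3 130.7] jawang 92.7 F [0.7 0.6 0.6] w 94.0 q [ 0.1   0.5   1.42 -0.    1.22 -1.52] xtool [-0.001 -0.    -1.   ]
(array([0.61147955, 0.22174799]), (11.4269437789917, 42.11082458496094), 7.913336753845215)
(array([0.61433313, 0.23133476]), (11.787246704101562, 43.43855667114258), 7.913449287414551)
[604.19354149 200.90069909  86.        ] [618.32543823 243.03752922  86.        ]
deck frame [-64.6302505  -28.59264975] [-52.89454725  13.47248737]
far 62.73367253246306 -0.06937223394176435
left 54.92542780172354 -0.15660003961698768
right -56.69459332085631 0.0002427727115571086
near -63.20283534370301 0.9318900428043551
```

```bash
python3 - <<'E'
from h import *
go([615,229.8,130],98.8)
E
```

```text
shift now-axes cm [ 0.07 12.98  1.73]
turn about tool x:  -6.1  (or 173.9 ) q6 -1.52
shift after turn [ 0.07 12.73  3.09] [-0.153  0.988  0.   ]
```

play_rows:
  increments:
    - [[0,0,0,0,-6.1],[0,0,2.5,0.6,0],[0,0,2.5,0.6,0],[0,0,2.5,0.6,0],[0,0,2.5,0.6,0],[0,0,2.7,0.7,0],[0,0,0,0,0],[0,3,0,0,0],[0,3,0,0,0],[0,1,0,0,0],[0,0,0,0,0]]

```text
time_s: 8.42
ee_pos: [0.6146, 0.2288, 0.0583]
eef_rot: [-2.981, 1.565, -2.833]
force: [-0.1, -1.0, 0.4]
grip_width: 0.0937
```

```bash
python3 - <<'E'
from h import *
st();go([615,229.8,54],98.8)
shot('top','t4',B,4);shot('side','s4',(170,80,370,220),4)
E
```

```text
t 8.42 tcp [614.6 228.8  58.3] jawang 98.5 F [-0.1 -1.   0.4] w 93.7 q [ 0.3   0.68  1.32 -0.    1.15 -1.42] xtool [-0.005 -0.002 -1.   ]
shift now-axes cm [0.43 0.09 0.06]
turn about tool x:  -0.3  (or 179.7 ) q6 -1.42
shift after turn [0.43 0.09 0.06] [-0.153  0.988 -0.001]
```

View pics/s4.png

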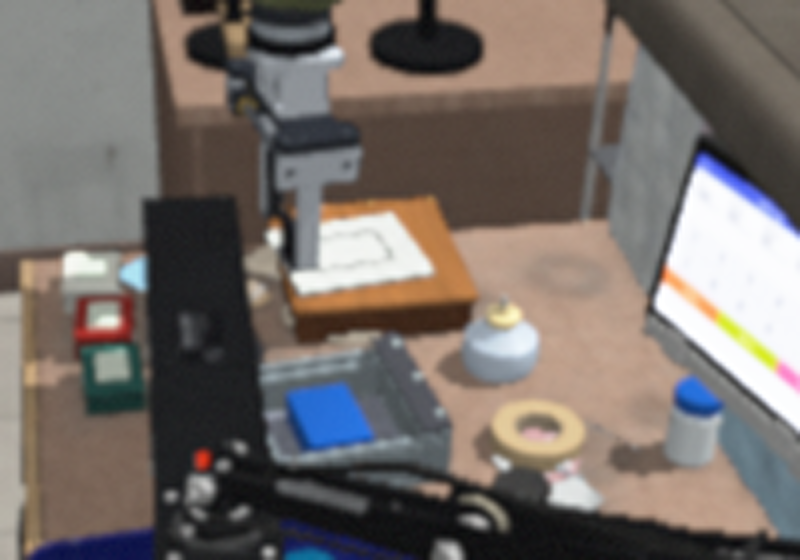

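View pics/t4.png

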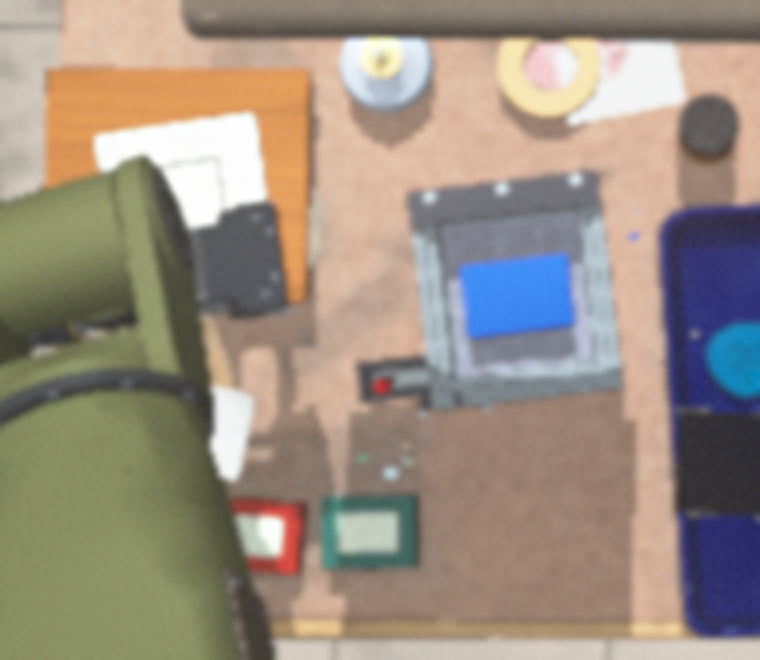

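play_rows:
  increments:
    - [[0,0.2,0,0,0],[0,0,0,0,0],[255,0,0,0,0],[255,0,0,0,0],[255,0,0,0,0],[255,0,0,0,0],[255,0,0,0,0],[255,0,0,0,0],[255,0,0,0,0],[255,0,0,0,0]]
  newtons: 15

```text
time_s: 9.35
ee_pos: [0.616, 0.2297, 0.0594]
eef_rot: [-2.457, 1.571, -2.309]
force: [0.5, 1.1, -0.4]
grip_width: 0.0441
```

```bash
python3 - <<'E'
from h import *
st()
E
```

```text
t 9.35 tcp [616.  229.7  59.4] jawang 98.5 F [ 0.5  1.1 -0.4] w 44.1 q [ 0.3   0.68  1.32 -0.    1.15 -1.42] xtool [-0. -0. -1.]
```

play_rows:
  increments:
    - [[255,-0.3,0,0,0],[255,-0.3,0,0,0],[255,-0.4,0,0,0],[255,-0.4,0,0,0],[255,-0.4,0,0,0],[255,-0.4,0,0,0],[255,0,0,0,0],[255,0,0,0,0]]

```text
time_s: 10.02
ee_pos: [0.6161, 0.2297, 0.0817]
eef_rot: [0.195, 1.57, 0.343]
force: [0.2, 0.3, -1.1]
grip_width: 0.0398
```

```bash
python3 - <<'E'
from h import *
st()
shot('side','s5',(220,100,320,175),8)
E
```

```text
t 10.02 tcp [616.1 229.7  81.7] jawang 98.5 F [ 0.2  0.3 -1.1] w 39.8 q [ 0.3   0.65  1.31  0.    1.18 -1.42] xtool [ 0.  0. -1.]
```

View pics/s5.png

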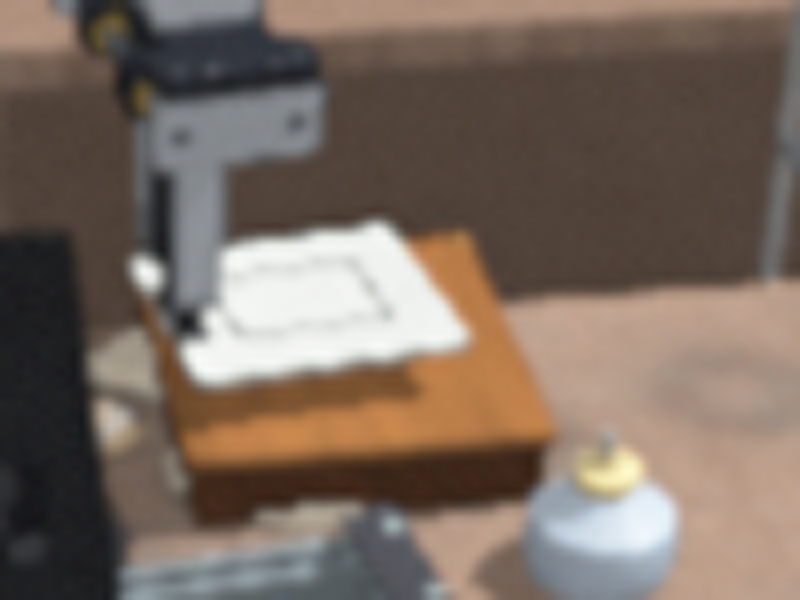

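```bash
python3 - <<'E'
from h import *
im=shot('top','t5',(110,130,190,200),8)
E
```

```text
(no output)
```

View pics/t5.png

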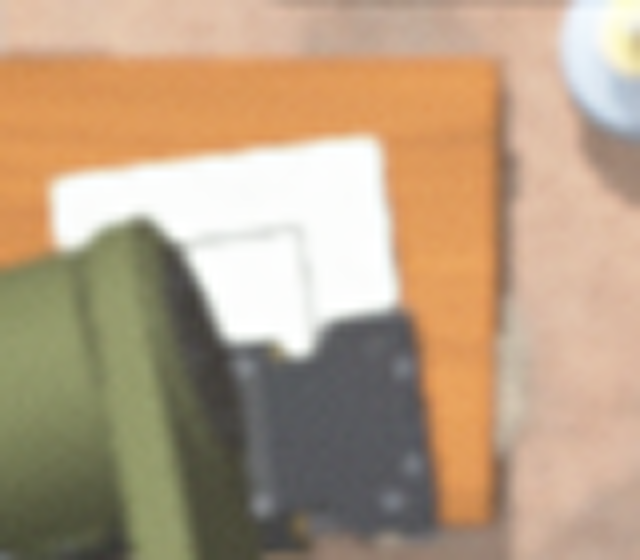

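```bash
python3 - <<'E'
from h import *
f=lambda p,o:[(p[0]+.5)/8-.5+o[0],(p[1]+.5)/8-.5+o[1]]
a=tri(f((381,138),(110,130)),f((470,335),(220,100)));b=tri(f((51,180),(110,130)),f((385,221),(220,100)))
print(a*1000,b*1000)
# near right corner: side ray intersect with vertical plane y through deck right edge
c,d=ray('side',f((198,387),(220,100))); 
dr=np.array([np.cos(np.radians(8.8)),np.sin(np.radians(8.8))]);n=np.array([-dr[1],dr[0],0])
s=(n@(a-c))/(d[0]@n); p=c+d[0]*s; print(p*1000, np.linalg.norm(p-a)*1000, np.degrees(np.arcsin((p-a)[2]/np.linalg.norm(p-a))))
E
```

```text
[737.81543567 188.8489231   71.78373497] [723.03605989 300.44550508  70.21190213]
[616.84295223 170.12139322  66.97342566] 122.50796382305529 -2.250313227858005
```

play_rows:
  increments:
    - [[255,0,0,0,0],[255,0,0,0,0],[255,0,0,0,0],[255,0,0,0,0],[255,0,0,0,0],[255,0,0,0,0]]
  newtons: 4

```text
time_s: 10.62
ee_pos: [0.616, 0.2296, 0.0814]
eef_rot: [-2.712, 1.571, -2.564]
force: [0.2, -0.0, -1.7]
grip_width: 0.0397
```

```bash
python3 - <<'E'
from h import *
st()
shot('side','s6',(220,100,320,175),8)
E
```

```text
t 10.62 tcp [616.  229.6  81.4] jawang 98.5 F [ 0.2 -0.  -1.7] w 39.7 q [ 0.3   0.65  1.31 -0.    1.18 -1.42] xtool [-0. -0. -1.]
```

View pics/s6.png

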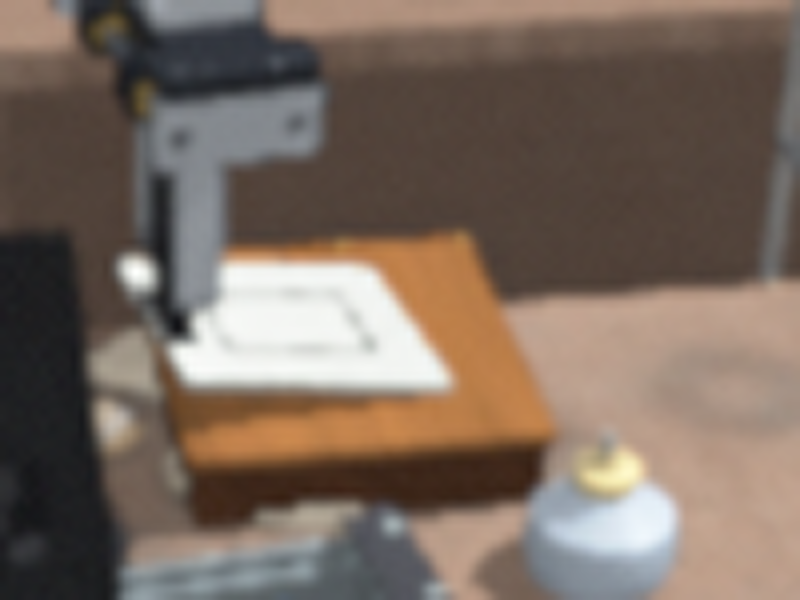

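play_rows:
  increments:
    - [[255,0,0,0,0],[255,0,0,0,0],[255,0,0,0,0],[255,-0.5,0,0,0],[255,-1,0,0,0],[255,-1.5,0,0,0],[255,-1.5,0,0,0],[255,-1.5,0,0,0],[255,-1.5,0,0,0],[255,-1.5,0,0,0],[255,0,0,0,0]]
  newtons: 40

```text
time_s: 11.58
ee_pos: [0.6172, 0.23, 0.1758]
eef_rot: [0.152, 1.565, 0.3]
force: [0.5, -0.1, -1.1]
grip_width: 0.0401
```

```bash
python3 - <<'E'
from h import *
st()
shot('side','s7',(200,60,300,135),8);shot('top','t7',B,4)
w=car(-78,3); print(w); go([*w,175],95.2)
E
```

```text
t 11.58 tcp [617.2 230.  175.8] jawang 98.5 F [ 0.5 -0.1 -1.1] w 40.1 q [ 0.3   0.56  1.22 -0.    1.36 -1.42] xtool [ 0.005  0.002 -1.   ]
[538.6390536    3.60035189]
shift now-axes cm [ -0.32 -21.22 -11.01]
turn about tool x:  3.3  (or -176.7 ) q6 -1.42
shift after turn [ -0.32 -21.82  -9.77] [-0.091  0.996  0.   ]
```

View pics/s7.png

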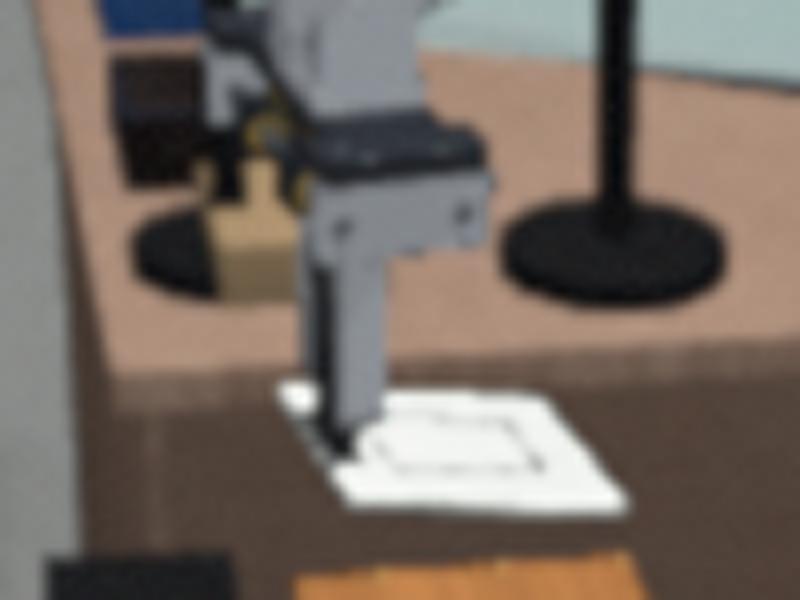

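View pics/t7.png

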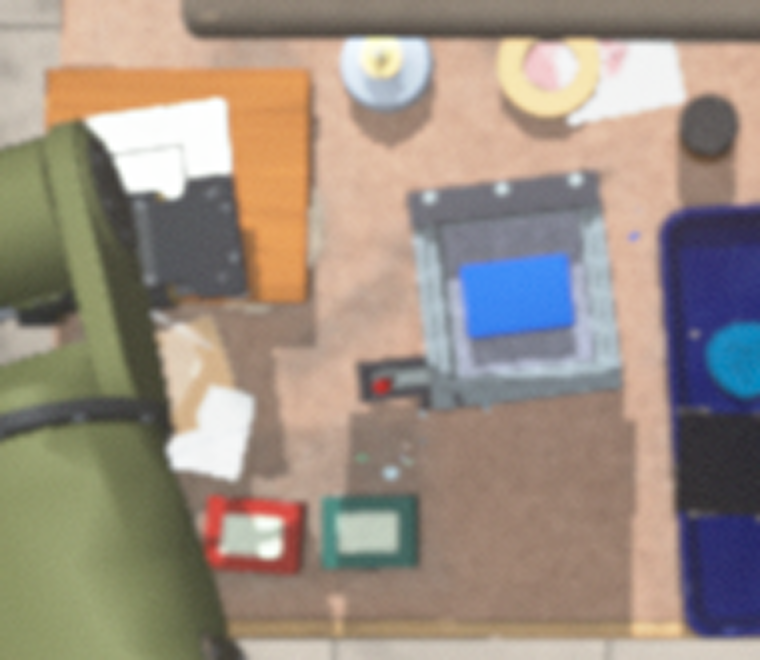

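```bash
cat >> h.py <<'E'
def sidepts(px,box,k,P0,ang,off):
    """intersect side rays with vertical plane through P0 (mm) shifted off(mm) along left normal, direction ang"""
    dr=np.array([np.cos(np.radians(ang)),np.sin(np.radians(ang)),0]);n=np.array([-dr[1],dr[0],0])
    P=np.array([P0[0],P0[1],0.])+n*off
    uv=(np.array(px,float)+.5)/k-.5+np.array(box[:2])
    c,d=ray('side',uv); s=(n@(P/1000-c))/(d@n); X=c+d*s[:,None]
    return np.c_[(X*1000-P)@dr,X[:,2]*1000]
E
python3 - <<'E'
from h import *
print(sidepts([(630,512),(350,508),(430,508)],(200,60),8,(617,230),8.5,-55))
E
```

```text
[[111.99905348 138.98947262]
 [-11.47672203 158.6543309 ]
 [ 22.94728457 153.69128784]]
```

play_rows:
  increments:
    - [[255,0,0,0,3.3],[255,0,0,-2.5,0],[255,0,0,-2.5,0],[255,0,0,-2.5,0],[255,0,-2.0,-2.5,0],[255,0,-2.5,0,0],[255,0,-2.5,0,0],[255,0,-2.5,0,0],[255,0,-2.5,0,0],[255,0,-2.5,0,0],[255,0,-2.0,0,0],[255,0,0,0,0]]

```text
time_s: 12.68
ee_pos: [0.5312, 0.0534, 0.1705]
eef_rot: [-2.802, 1.569, -2.714]
force: [-0.5, -0.1, -1.3]
grip_width: 0.0398
```

```bash
python3 - <<'E'
from h import *
st()
shot('side','s8');shot('top','t8',(160,130,320,260),5)
w=car(-80,3); print(w); go([*w,120],95.2)
E
```

```text
t 12.68 tcp [531.2  53.4 170.5] jawang 95.0 F [-0.5 -0.1 -1.3] w 39.8 q [ 0.03  0.3   1.61 -0.    1.24 -1.63] xtool [-0.001 -0.001 -1.   ]
[536.65482419   3.34968542]
shift now-axes cm [ 5.07 -5.3   0.09]
turn about tool x:  -0.1  (or 179.9 ) q6 -1.62
shift after turn [ 5.07 -5.3   0.09] [-0.091  0.996  0.   ]
```

View pics/s8.png

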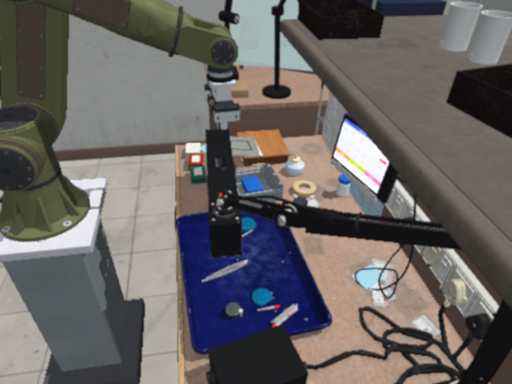

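View pics/t8.png

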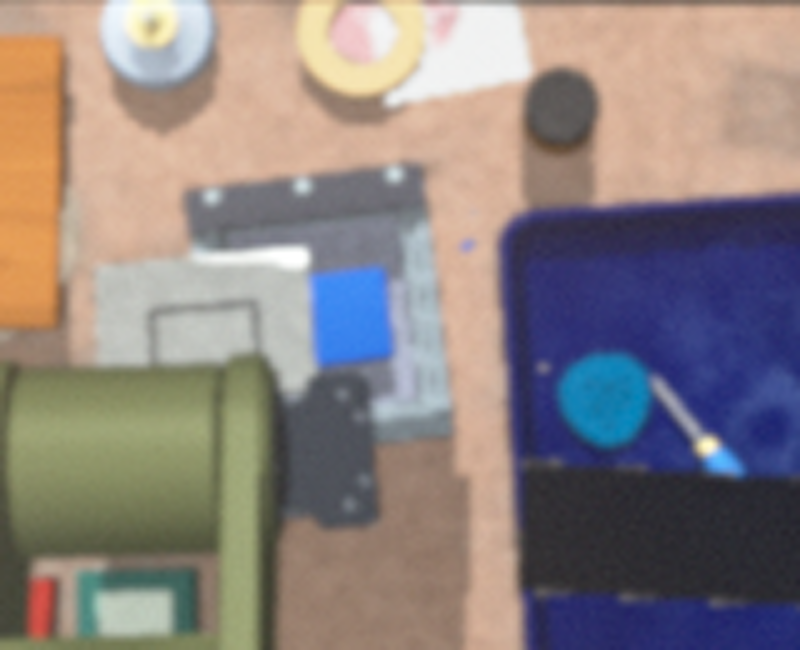

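```bash
python3 - <<'E'
from h import *
P=[((x+.5)/5-.5+160,(y+.5)/5-.5+130) for x,y in [(95,268),(310,246)]]
w=plane('top',P,.136)*1000; print(w)
a=5.0;R=np.array([[np.cos(np.radians(a)),np.sin(np.radians(a))],[-np.sin(np.radians(a)),np.cos(np.radians(a))]])
print((w[:,:2]-[531.2,53.4])@R.T)
E
```

```text
[[632.12687928 118.90454023 136.        ]
 [643.96386308   9.09054493 136.        ]]
[[106.25191889  56.45891855]
 [108.47293907 -53.96886245]]
```

play_rows:
  increments:
    - [[255,0,-1.8,0,0],[255,0,-1.8,0,0],[255,0,-1.8,0,0],[255,1,0,0,0],[255,2,0,0,0],[255,2,0,0,0],[255,1.5,0,0,0],[255,1,0,0,0],[255,0.5,0,0,0],[255,0,0,0,0],[255,0,0,0,0]]

```text
time_s: 13.7
ee_pos: [0.5365, 0.0029, 0.0918]
eef_rot: [-0.06, 1.57, 0.031]
force: [-0.6, -0.4, -1.2]
grip_width: 0.0394
```

```bash
python3 - <<'E'
from h import *
st()
shot('side','s9',(200,120,300,195),8);shot('top','t9',(170,140,270,240),7)
w=car(-70,2.4); print(w); go([*w,83],95.2)
E
```

```text
t 13.7 tcp [536.5   2.9  91.8] jawang 95.2 F [-0.6 -0.4 -1.2] w 39.4 q [-0.06  0.39  1.68  0.    1.07 -1.72] xtool [ 0.  0. -1.]
[546.65117115   4.00774893]
shift now-axes cm [0.93 0.04 1.  ]
turn about tool x:  0.0  (or -180.0 ) q6 -1.72
shift after turn [0.93 0.04 1.  ] [-0.091  0.996 -0.   ]
```

View pics/s9.png

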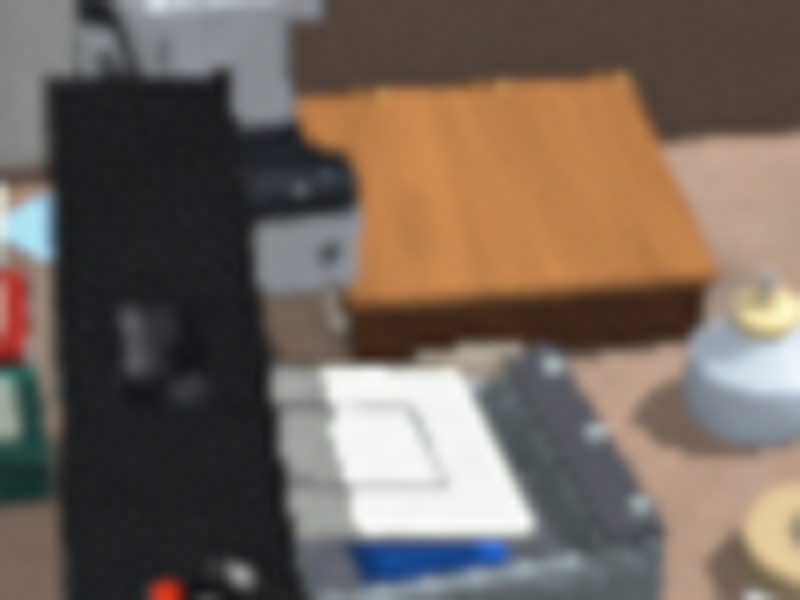

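View pics/t9.png

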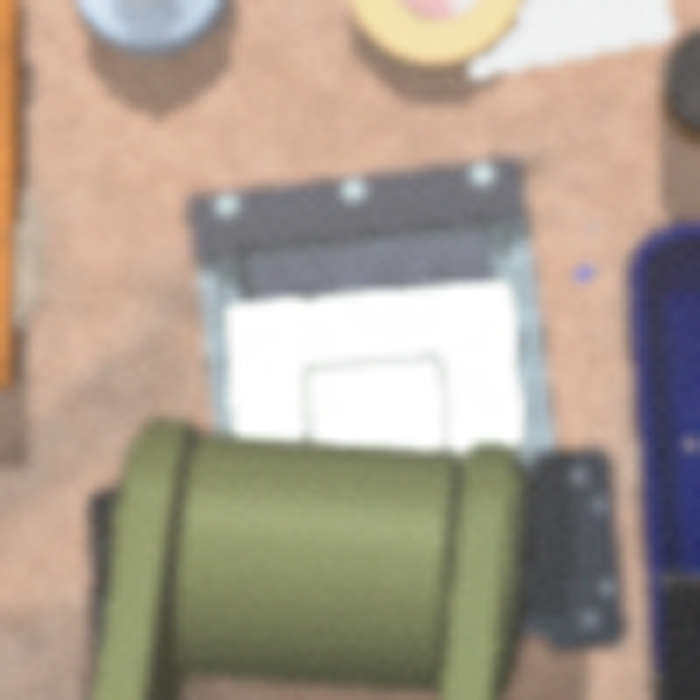

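```bash
cat >> h.py <<'E'
def tocar(w):
    c,s=np.cos(np.radians(CYAW)),np.sin(np.radians(CYAW)); return (np.asarray(w)[:,:2]-[CX,CY])@np.array([[c,-s],[s,c]])
E
python3 - <<'E'
from h import *
im=cv2.imread('pics/t9_raw.png'); b9=(170,140,270,240)
u=up(im,b9).astype(int)
m=(u[...,0]>185)&(u[...,1]>185)
z=np.zeros_like(m); z[300:520,240:620]=m[300:520,240:620]
c,a=blob(z); uv=back(c,b9)
w=plane('top',uv,.054)*1000
q=tocar(w)
print(q.min(0),q.max(0))
for lo,hi in((-5,5),(5,15),(15,22)):
    s=(q[:,0]>lo)&(q[:,0]<hi); print(lo,q[s][:,1].min(),q[s][:,1].max())
f=q[(q[:,0]>15)&(abs(q[:,1])<45)];print(np.polyfit(f[:,1],f[:,0],1))
# lip front edge and inner side walls handpicked
pk=lambda x,y:((x+.5)/7-.5+170,(y+.5)/7-.5+140)
print(tocar(plane('top',[pk(205,262),pk(525,222),pk(190,197),pk(520,155)],.055)*1000))
E
```

```text
[-37.69976053 -65.34230702] [34.20487559 63.63215603]
-5 -62.50365823786905 62.76491640670693
5 -65.34230701827974 63.55344021217557
15 -64.8686001012054 63.24676893633934
[ 0.03320225 29.9022088 ]
[[ 48.44247589  61.30529641]
 [ 48.99288899 -64.46625649]
 [ 74.507225    64.26064927]
 [ 75.40680292 -65.65754096]]
```

```bash
python3 - <<'E'
from h import *
pk=lambda x,y:((x+.5)/7-.5+170,(y+.5)/7-.5+140)
print(tocar(plane('top',[pk(226,304),pk(513,281),pk(230,430),pk(522,430)],.054)*1000))
E
```

```text
[[ 31.21353067  55.13165855]
 [ 26.669538   -57.05042465]
 [-17.87818803  59.12129111]
 [-31.59718961 -53.61980006]]
```

play_rows:
  increments:
    - [[255,0.4,0,0,0],[255,0.4,0,0,0],[255,0,0,0,0],[255,0,0.05,0.7,0],[255,0,0.05,0.7,0],[255,0,0,0,0],[255,0,0,0,0]]

```text
time_s: 14.38
ee_pos: [0.5506, 0.0049, 0.0834]
eef_rot: [-0.152, 1.571, -0.061]
force: [0.3, -0.8, -1.2]
grip_width: 0.0399
```

```bash
python3 - <<'E'
from h import *
st()
shot('side','s10',(220,140,300,200),10)
E
```

```text
t 14.38 tcp [550.6   4.9  83.4] jawang 95.2 F [ 0.3 -0.8 -1.2] w 39.9 q [-0.06  0.43  1.64 -0.    1.07 -1.72] xtool [ 0. -0. -1.]
```

View pics/s10.png

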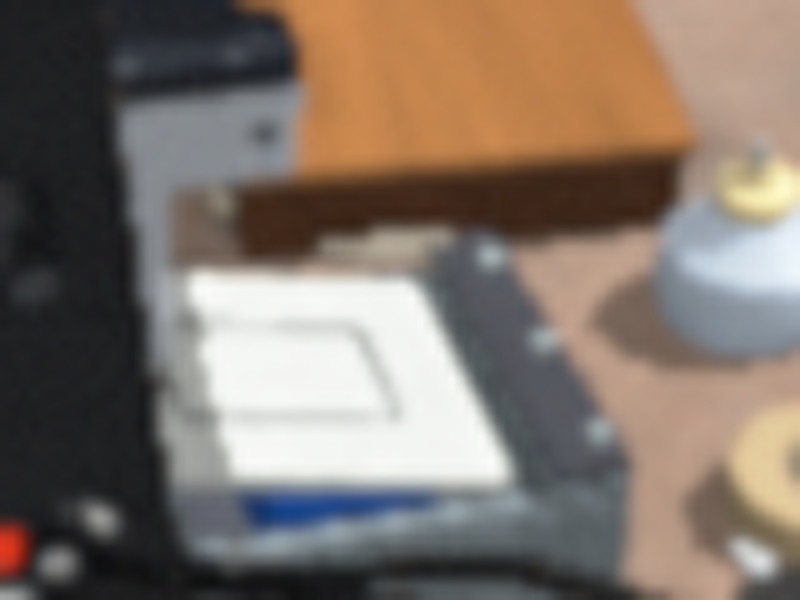

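```bash
python3 - <<'E'
from h import *
# carrier frame plane y=-56; far deck corner, lip near-right top corner (y=-66)
print('deck far corner',sidepts([(513,487),(507,478)],(220,140),10,(CX,CY),CYAW,-56))
print('lip outer right-far top corner', sidepts([(625,468)],(220,140),10,(CX,CY),CYAW,-66))
print('lip near top corner', sidepts([(525,490)],(220,140),10,(CX,CY),CYAW,-66), 'far left lip top',sidepts([(468,232)],(220,140),10,(CX,CY),CYAW,66))
E
```

```text
deck far corner [[42.77443635 45.38238156]
 [40.68246968 49.17557436]]
lip outer right-far top corner [[74.52278735 53.31261013]]
lip near top corner [[42.82268068 51.41479489]] far left lip top [[68.87313595 56.3802774 ]]
```

play_rows:
  increments:
    - [[255,0.15,0,0,0],[255,0,0,0,0],[255,0,0.02,0.5,0],[255,0,0.02,0.5,0],[255,0,0,0,0],[255,0,0,0,0]]

```text
time_s: 14.93
ee_pos: [0.5603, 0.0061, 0.0819]
eef_rot: [-1.671, 1.571, -1.58]
force: [-0.5, -0.2, -1.3]
grip_width: 0.0401
```

play_rows:
  increments:
    - [[255,0,0.02,0.3,0],[255,0,0.02,0.3,0],[255,0,0,0,0],[255,0,0,0,0]]

```text
time_s: 15.27
ee_pos: [0.5661, 0.0071, 0.0819]
eef_rot: [2.95, 1.571, 3.04]
force: [0.5, -0.4, -1.7]
grip_width: 0.0397
```

```bash
python3 - <<'E'
from h import *
st(); print(tocar([toolR()[1]*1000]))
shot('side','s11',(220,140,300,200),10)
E
```

```text
t 15.27 tcp [566.1   7.1  81.9] jawang 95.2 F [ 0.5 -0.4 -1.7] w 39.7 q [-0.05  0.46  1.6   0.    1.08 -1.71] xtool [-0.  0. -1.]
[[-50.32648007   2.9943839 ]]
```

View pics/s11.png

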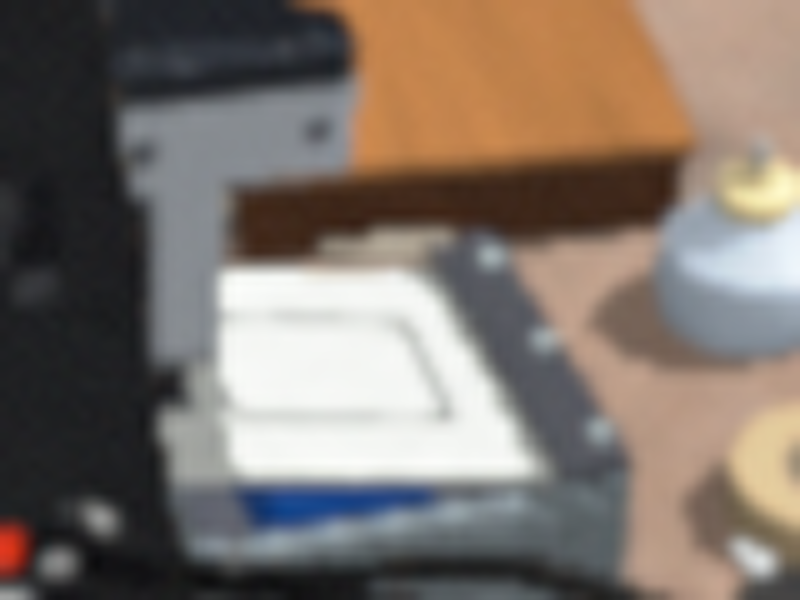

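play_rows:
  increments:
    - [[255,0,0.01,0.3,0],[255,0,0.01,0.25,0],[255,0,0,0,0],[255,0,0,0,0]]

```text
time_s: 15.65
ee_pos: [0.5716, 0.0077, 0.0819]
eef_rot: [-1.939, 1.571, -1.848]
force: [0.2, -0.8, -1.0]
grip_width: 0.0399
```

```bash
python3 - <<'E'
from h import *
st(); print(tocar([toolR()[1]*1000]))
shot('side','s12',(220,140,300,200),10)
E
```

```text
t 15.65 tcp [571.6   7.7  81.9] jawang 95.2 F [ 0.2 -0.8 -1. ] w 39.9 q [-0.05  0.48  1.58 -0.    1.08 -1.71] xtool [-0. -0. -1.]
[[-44.80922797   2.95557715]]
```

View pics/s12.png

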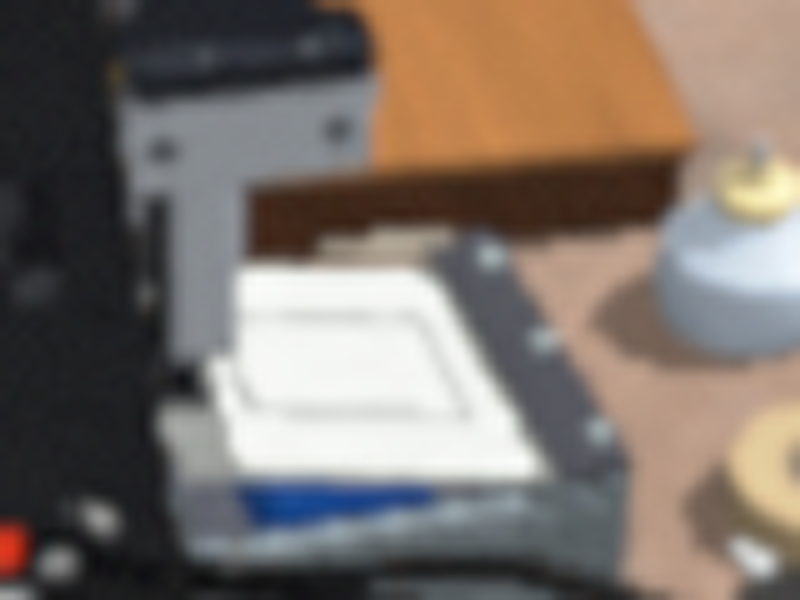

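play_rows:
  increments:
    - [[255,0,0,0,0],[255,0.2,0,0,0],[255,0.25,0,-0.1,0],[255,0.25,0,-0.1,0],[255,0.25,0,-0.1,0],[255,0.25,0,-0.1,0],[255,0,0,0,0],[255,0,0,0,0]]
  newtons: 10

```text
time_s: 16.37
ee_pos: [0.5674, 0.0074, 0.0698]
eef_rot: [3.072, 1.57, -3.121]
force: [-0.4, -0.3, -0.7]
grip_width: 0.04
```

```bash
python3 - <<'E'
from h import *
st(); print(tocar([toolR()[1]*1000]))
shot('side','s13',(220,140,300,200),10)
E
```

```text
t 16.37 tcp [567.4   7.4  69.8] jawang 95.2 F [-0.4 -0.3 -0.7] w 40.0 q [-0.05  0.48  1.6  -0.    1.06 -1.71] xtool [-0. -0. -1.]
[[-49.0241972    3.12070266]]
```

View pics/s13.png

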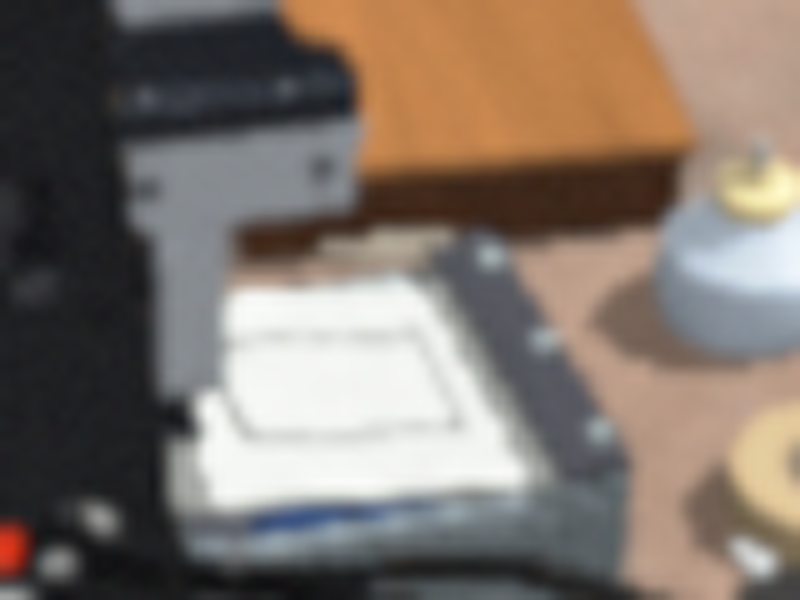

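```bash
python3 - <<'E'
from h import *
print(sidepts([(524,484),(210,505)],(220,140),10,(CX,CY),CYAW,-55))
print('s12',sidepts([(547,472),(230,472)],(220,140),10,(CX,CY),CYAW,-56))
im=shot('top','t13',(170,140,270,240),7)
E
```

```text
[[ 46.6526913   45.02158423]
 [-51.74406654  56.94308288]]
s12 [[ 53.45828266  48.88963247]
 [-45.92308667  68.5671122 ]]
```

View pics/t13.png

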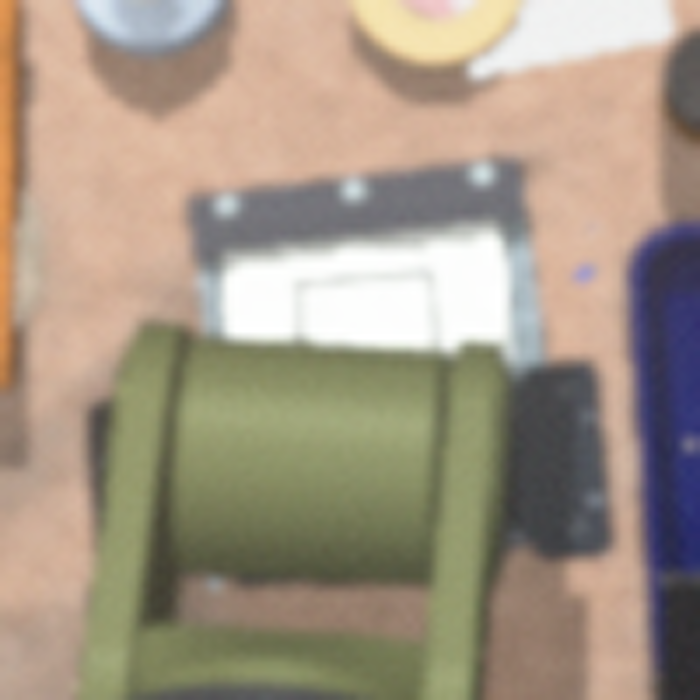

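play_rows:
  increments:
    - [[255,0.3,0,-0.1,0],[255,0.3,0,-0.1,0],[255,0.3,0,-0.1,0],[255,0.2,0,-0.05,0],[255,0,0,0,0],[255,0,0,0,0]]

```text
time_s: 16.97
ee_pos: [0.5648, 0.0064, 0.0598]
eef_rot: [-0.457, 1.568, -0.366]
force: [0.2, -5.0, 7.0]
grip_width: 0.0409
```

```bash
python3 - <<'E'
from h import *
st(); print(tocar([toolR()[1]*1000]))
shot('side','s14',(220,140,300,200),10)
E
```

```text
t 16.97 tcp [564.8   6.4  59.8] jawang 95.2 F [ 0.2 -5.   7. ] w 40.9 q [-0.05  0.49  1.62 -0.    1.03 -1.71] xtool [ 0.002 -0.001 -1.   ]
[[-51.71958168   2.47608381]]
```

View pics/s14.png

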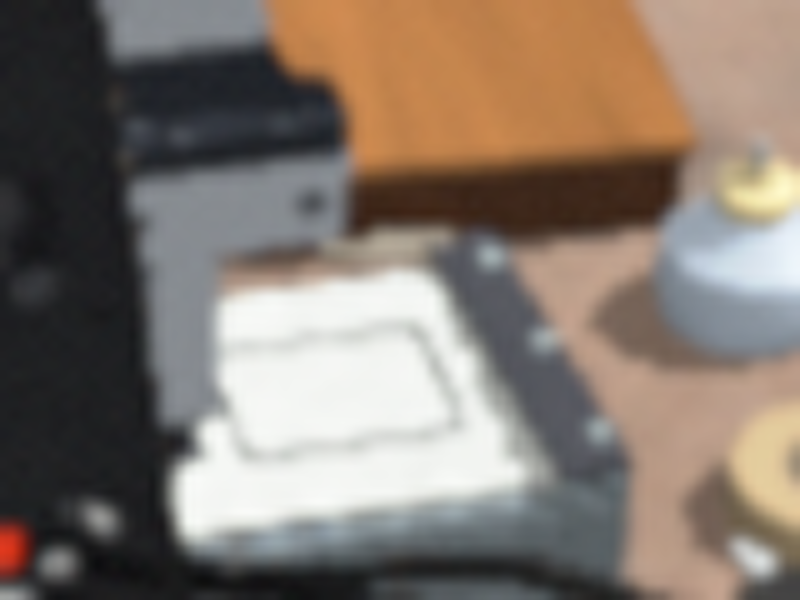

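play_rows:
  increments:
    - [[255,-0.2,0,0,0],[255,0,-0.1,0,-1.0],[255,0,-0.1,0,-1.0],[255,0,0,0,0],[255,0,0,0,0]]

```text
time_s: 17.43
ee_pos: [0.5639, 0.0051, 0.0606]
eef_rot: [2.935, 1.57, 3.061]
force: [0.5, 0.2, -1.6]
grip_width: 0.0403
```

```bash
python3 - <<'E'
from h import *
st(); print(tocar([toolR()[1]*1000]))
E
```

```text
t 17.43 tcp [563.9   5.1  60.6] jawang 97.2 F [ 0.5  0.2 -1.6] w 40.3 q [-0.06  0.49  1.62  0.    1.03 -1.75] xtool [-0.001  0.    -1.   ]
[[-52.72239359   1.29047043]]
```

play_rows:
  increments:
    - [[255,0.2,0,0,0],[255,0.2,0,0,0],[255,0,0,0,0],[255,0,0,0,0]]

```text
time_s: 17.77
ee_pos: [0.5642, 0.0051, 0.0567]
eef_rot: [2.829, 1.571, 2.955]
force: [-0.3, 0.6, -1.1]
grip_width: 0.0397
```

```bash
python3 - <<'E'
from h import *
st(); print(tocar([toolR()[1]*1000]))
shot('side','s15',(220,140,300,200),10)
E
```

```text
t 17.77 tcp [564.2   5.1  56.7] jawang 97.2 F [-0.3  0.6 -1.1] w 39.7 q [-0.06  0.5   1.62  0.    1.03 -1.75] xtool [-0.  0. -1.]
[[-52.48439498   1.31705976]]
```

View pics/s15.png

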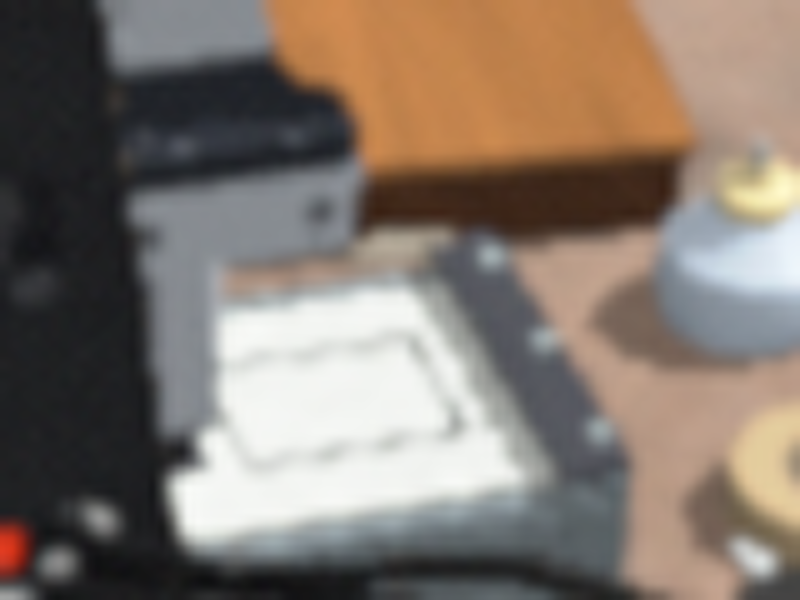

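play_rows:
  increments:
    - [[255,0.15,0,0,0],[255,0,0,0,0],[255,0.15,0,0,0],[255,0,0,0,0],[255,0,0,0,0]]

```text
time_s: 18.23
ee_pos: [0.5649, 0.0052, 0.055]
eef_rot: [-0.068, 1.569, 0.058]
force: [-0.1, 0.6, 10.0]
grip_width: 0.0401
```

play_rows:
  increments:
    - [[255,0.15,0,0,0],[255,0,0,0,0],[255,0.15,0,0,0],[255,0,0,0,0],[255,0,0,0,0]]

```text
time_s: 18.65
ee_pos: [0.5653, 0.0052, 0.0523]
eef_rot: [-0.079, 1.568, 0.047]
force: [0.2, 1.2, 11.2]
grip_width: 0.0398
```

```bash
python3 - <<'E'
from h import *
st(); print(tocar([toolR()[1]*1000]))
shot('side','s16',(220,140,300,200),10)
E
```

```text
t 18.65 tcp [565.3   5.2  52.3] jawang 97.2 F [ 0.2  1.2 11.2] w 39.8 q [-0.06  0.5   1.62  0.    1.01 -1.75] xtool [ 0.003  0.    -1.   ]
[[-51.37077844   1.26534071]]
```

View pics/s16.png

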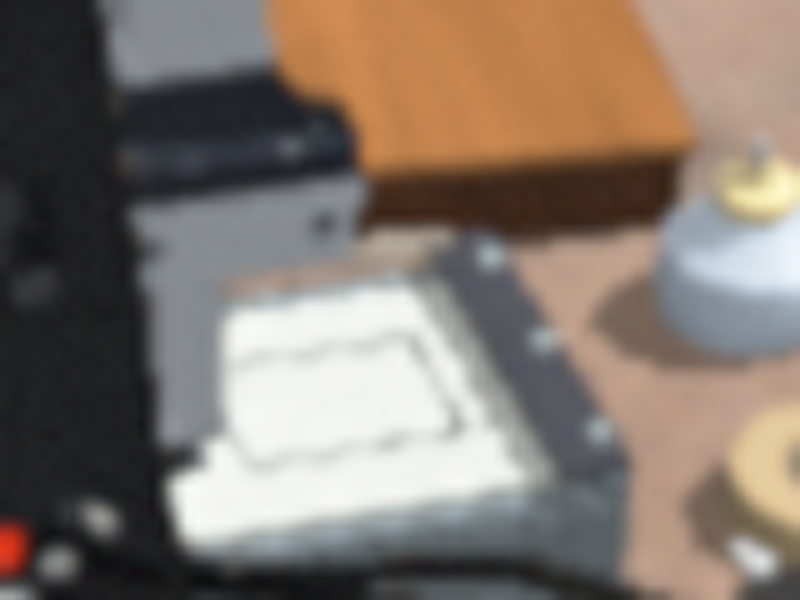

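play_rows:
  increments:
    - [[180,0,0,0,0],[120,0,0,0,0],[90,0,0,0,0],[90,0,0,0,0],[90,0,0,0,0],[90,-2,0,0,0],[90,-2,0,0,0],[90,-3,0,0,0],[90,-3,0,0,0],[90,0,3,0,0],[90,0,4,0,0],[0,0,4,0,0]]

```text
time_s: 19.7
ee_pos: [0.5502, 0.1149, 0.1513]
eef_rot: [-0.008, 1.57, 0.115]
force: [0.7, 0.3, -0.3]
grip_width: 0.0646
```

play_rows:
  increments:
    - [[0,0,3,-2,0],[0,0,3,-2,0],[0,0,3,-2,0],[0,0,0,0,0]]

```text
time_s: 20.03
ee_pos: [0.4764, 0.1994, 0.1508]
eef_rot: [2.695, 1.57, 2.824]
force: [-0.2, -0.2, 0.6]
grip_width: 0.0907
```

```bash
python3 - <<'E'
from h import *
st(); print(tocar([toolR()[1]*1000]))
shot('side','s17',(220,140,300,200),10);shot('top','t17',(170,140,270,240),7)
E
```

```text
t 20.03 tcp [476.4 199.4 150.8] jawang 97.4 F [-0.2 -0.2  0.6] w 90.7 q [ 0.33  0.28  1.68  0.    1.18 -1.38] xtool [-0.001  0.    -1.   ]
[[-115.21466557  205.09505775]]
```

View pics/s17.png

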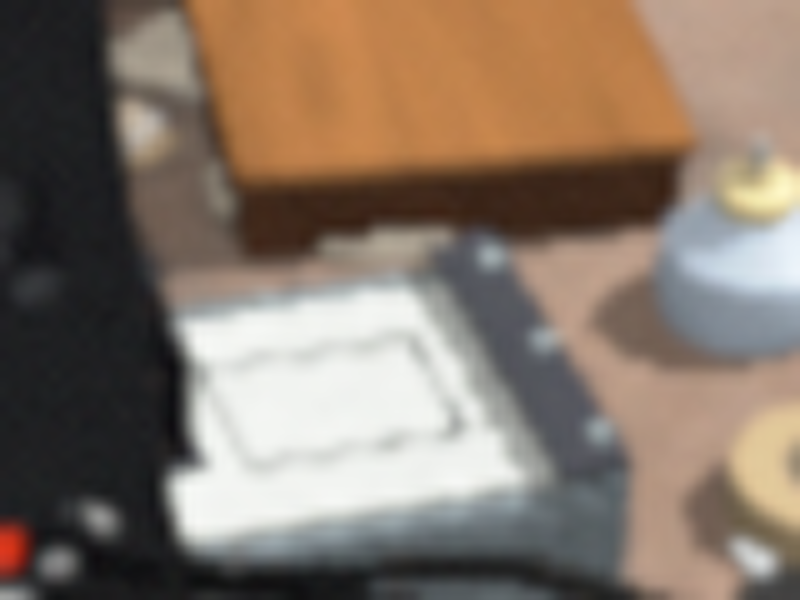

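View pics/t17.png

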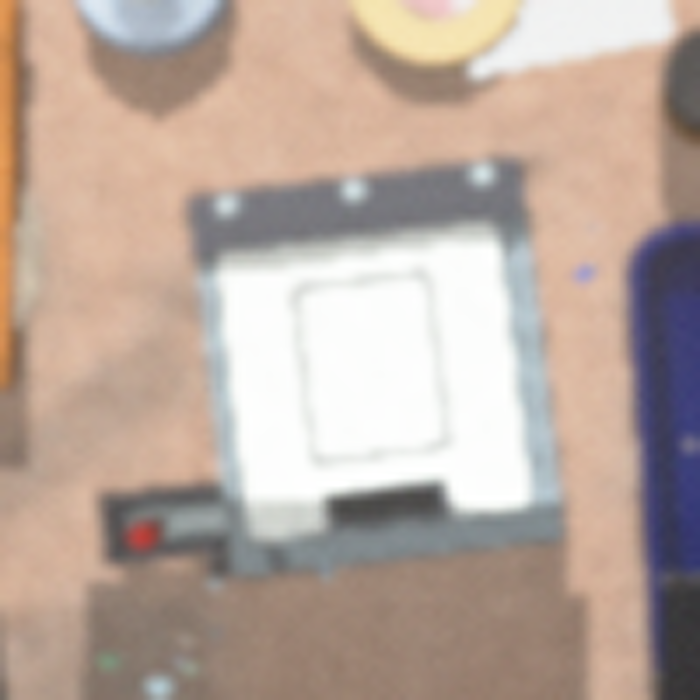

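```bash
python3 - <<'E'
from h import *
pk=lambda x,y:((x+.5)/7-.5+170,(y+.5)/7-.5+140)
w=plane('top',[pk(293,287),pk(430,270),pk(448,445),pk(315,465)],.044)*1000
print(w,tocar(w),tocar(w).mean(0), w.mean(0))
# side: near right and far right deck corners
print(sidepts([(185,545),(525,487)],(220,140),10,(CX,CY),CYAW,-54))
E
```

```text
[[648.21432833  43.92907035  44.        ]
 [655.19225279  -9.87153218  44.        ]
 [586.29601483 -17.5186118   44.        ]
 [578.21617884  34.5057971   44.        ]] [[ 35.76576965  29.27729097]
 [ 35.94566762 -24.97364358]
 [-33.36573615 -23.9254354 ]
 [-34.86147282  28.70141746]] [0.87105707 2.26990736] [616.9796937   12.76118087  44.        ]
[[-59.18202132  42.90286817]
 [ 47.42074283  43.02262145]]
```

```bash
python3 - <<'E'
from h import *
pk=lambda x,y:((x+.5)/7-.5+170,(y+.5)/7-.5+140)
w=plane('top',[pk(143,535)],.114)*1000; print(w,tocar(w), car(-52,92))
w=np.array([car(-52,92)])[0]; go([*w,130],97.2)
E
```

```text
[[548.9455697   91.61669088 114.        ]] [[-56.74338148  89.03055489]] [553.27937804  95.15722438]
shift now-axes cm [  2.11 -11.01   6.05]
turn about tool x:  0.1  (or -179.9 ) q6 -1.38
shift after turn [  2.11 -11.     6.07] [-0.125  0.992 -0.   ]
```

```bash
python3 - <<'E'
from h import *
w=car(-54,91.5); print(w); go([*w,140],97.2)
E
```

```text
[551.35781526  94.41050056]
shift now-axes cm [  1.11 -11.06   5.85]
turn about tool x:  0.1  (or -179.9 ) q6 -1.38
shift after turn [  1.11 -11.05   5.87] [-0.125  0.992 -0.   ]
```

play_rows:
  increments:
    - [[0,0.2,-2.2,1.2,0],[0,0.2,-2.2,1.2,0],[0,0.2,-2.2,1.2,0],[0,0.2,-2.2,1.2,0],[0,0.2,-2.2,1.1,0],[0,0,0,0,0],[0,0,0,0,0]]

```text
time_s: 20.72
ee_pos: [0.5525, 0.0923, 0.1404]
eef_rot: [-3.095, 1.57, -2.972]
force: [0.7, 0.8, 0.4]
grip_width: 0.0943
```

```bash
python3 - <<'E'
from h import *
w=car(-54,91.5); st(); go([*w,83],97.2); shot('top','t18',(150,140,250,240),7)
E
```

```text
t 20.72 tcp [552.5  92.3 140.4] jawang 97.0 F [0.7 0.8 0.4] w 94.3 q [ 0.1   0.38  1.57 -0.    1.19 -1.59] xtool [-0.001 -0.    -1.   ]
shift now-axes cm [ 5.74  0.22 -0.09]
turn about tool x:  -0.2  (or 179.8 ) q6 -1.59
shift after turn [ 5.74  0.22 -0.09] [-0.125  0.992 -0.   ]
```

View pics/t18.png

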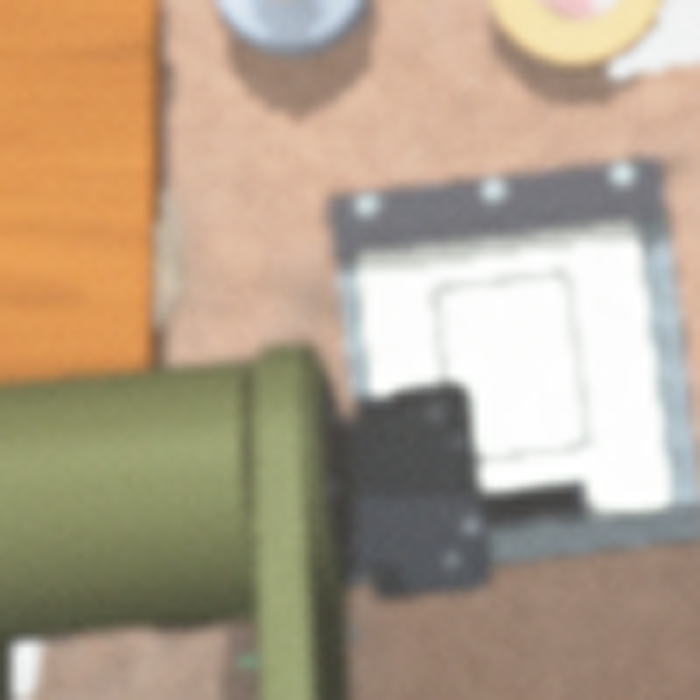

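play_rows:
  increments:
    - [[0,1.5,0.2,0,0],[0,2,0,0,0],[0,1.5,0,0,0],[0,0.7,0,0,0],[0,0,0,0,0],[255,0,0,0,0],[255,0,0,0,0],[255,0,0,0,0],[255,0,0,0,0],[255,0,0,0,0],[255,0,0,0,0],[255,0,0,0,0]]
  newtons: 10

```text
time_s: 21.77
ee_pos: [0.5517, 0.0962, 0.0841]
eef_rot: [0.034, 1.571, 0.16]
force: [-0.5, -0.4, 0.8]
grip_width: 0.0507
```

play_rows:
  increments:
    - [[255,0,0,0,0],[255,0,0,0,0],[255,0,0,0,0],[255,0,0,0,0],[255,0,0,0,0],[255,0,0,0,0]]

```text
time_s: 22.27
ee_pos: [0.5517, 0.0959, 0.084]
eef_rot: [-1.535, 1.57, -1.409]
force: [1.0, -12.0, 2.0]
grip_width: 0.011
```

```bash
python3 - <<'E'
from h import *
st();print(tocar([toolR()[1]*1000]))
E
```

```text
t 22.27 tcp [551.7  95.9  84. ] jawang 97.2 F [  1. -12.   2.] w 11.0 q [ 0.11  0.45  1.62 -0.    1.08 -1.59] xtool [ 0.    -0.001 -1.   ]
[[-53.43727055  92.91749776]]
```

play_rows:
  increments:
    - [[255,0,-0.3,0,0],[255,0,-0.5,0,0],[255,0,-0.7,0,0],[255,0,-0.7,0,0],[255,0,-0.7,0,0],[255,0,-0.4,0,0],[255,0,0,0,0],[255,0,0,0,0]]

```text
time_s: 22.93
ee_pos: [0.5559, 0.0629, 0.084]
eef_rot: [-1.465, 1.57, -1.34]
force: [-0.2, -2.2, 2.4]
grip_width: 0.0095
```

```bash
python3 - <<'E'
from h import *
st();print(tocar([toolR()[1]*1000]))
E
```

```text
t 22.93 tcp [555.9  62.9  84. ] jawang 97.2 F [-0.2 -2.2  2.4] w 9.5 q [ 0.05  0.45  1.62 -0.    1.08 -1.65] xtool [ 0. -0. -1.]
[[-53.44075464  59.67018752]]
```

play_rows:
  increments:
    - [[255,0,-0.15,0,0],[255,0,0,0,0],[255,0,-0.15,0,0],[255,0,0,0,0],[255,0,0,0,0]]

```text
time_s: 23.35
ee_pos: [0.5562, 0.0606, 0.084]
eef_rot: [1.275, 1.571, 1.401]
force: [-0.8, 0.9, 2.6]
grip_width: 0.0099
```

```bash
python3 - <<'E'
from h import *
st();print(tocar([toolR()[1]*1000]))
E
```

```text
t 23.35 tcp [556.2  60.6  84. ] jawang 97.2 F [-0.8  0.9  2.6] w 9.9 q [ 0.04  0.45  1.62  0.    1.08 -1.65] xtool [ 0.  0. -1.]
[[-53.43738312  57.37820177]]
```

play_rows:
  increments:
    - [[255,0,-0.1,0,0],[255,0,-0.1,0,0],[255,0,0,0,0],[255,0,0,0,0]]

```text
time_s: 23.68
ee_pos: [0.5563, 0.0598, 0.0841]
eef_rot: [1.54, 1.569, 1.666]
force: [-2.2, 10.5, 3.2]
grip_width: 0.0098
```

```bash
python3 - <<'E'
from h import *
st();print(tocar([toolR()[1]*1000])); shot('top','t19',(150,140,250,240),7)
E
```

```text
t 23.68 tcp [556.3  59.8  84.1] jawang 97.2 F [-2.2 10.5  3.2] w 9.8 q [ 0.04  0.45  1.62  0.    1.08 -1.66] xtool [-0.     0.002 -1.   ]
[[-53.44829816  56.58601355]]
```

View pics/t19.png

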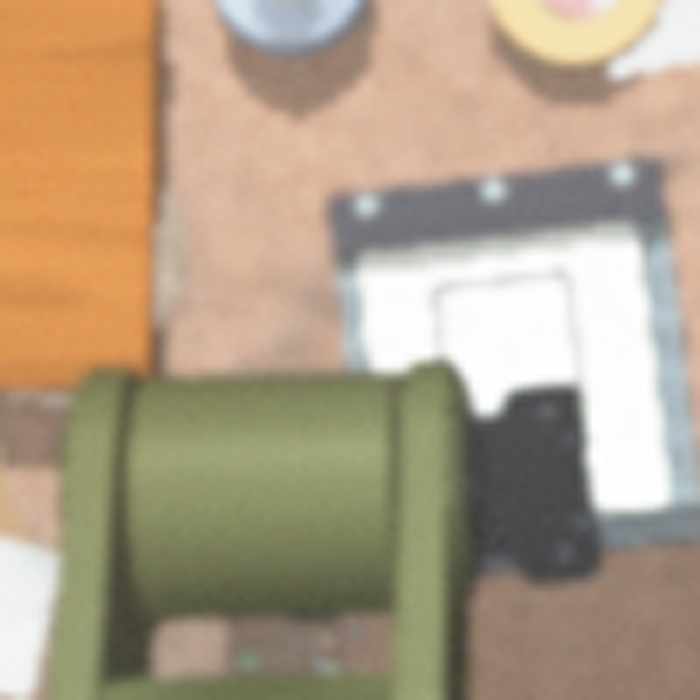

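play_rows:
  increments:
    - [[255,0.05,0,-0.65,0],[255,0.12,0,-0.64,0],[255,0.2,0,-0.62,0],[255,0.3,0,-0.59,0],[255,0.37,0,-0.54,0],[255,0.42,0,-0.5,0],[255,0,0,0,0],[255,0,0,0,0]]

```text
time_s: 24.4
ee_pos: [0.5207, 0.0551, 0.069]
eef_rot: [2.105, 1.569, 2.231]
force: [-3.4, 9.8, 0.6]
grip_width: 0.0095
```

```bash
python3 - <<'E'
from h import *
st();print(tocar([toolR()[1]*1000]))
E
```

```text
t 24.4 tcp [520.7  55.1  69. ] jawang 97.2 F [-3.4  9.8  0.6] w 9.5 q [ 0.03  0.4   1.73  0.    1.01 -1.66] xtool [-0.001  0.001 -1.   ]
[[-89.35708317  56.33090765]]
```

play_rows:
  increments:
    - [[255,0.48,0,-0.42,0],[255,0.54,0,-0.37,0],[255,0.58,0,-0.28,0],[255,0.62,0,-0.22,0],[255,0.64,0,-0.12,0],[255,0.6,0,-0.05,0],[255,0,0,0,0],[255,0,0,0,0]]

```text
time_s: 25.07
ee_pos: [0.5061, 0.0532, 0.0341]
eef_rot: [2.401, 1.569, 2.527]
force: [-2.2, 10.3, -0.9]
grip_width: 0.0099
```

```bash
python3 - <<'E'
from h import *
st();print(tocar([toolR()[1]*1000]));shot('side','s19');shot('top','t20',(150,140,250,240),7)
E
```

```text
t 25.07 tcp [506.1  53.2  34.1] jawang 97.2 F [-2.2 10.3 -0.9] w 9.9 q [ 0.03  0.43  1.79  0.    0.93 -1.67] xtool [-0.002  0.001 -1.   ]
[[-104.06195455   56.29444756]]
```

View pics/t20.png

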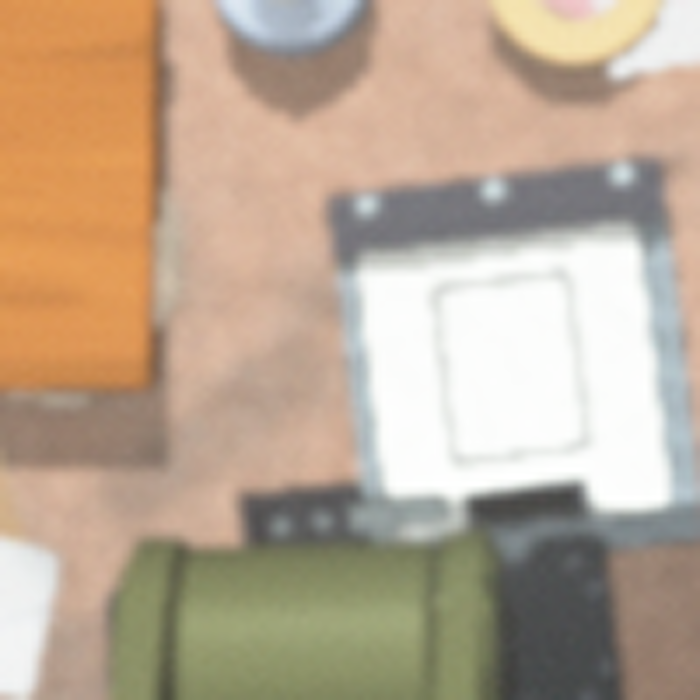

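play_rows:
  increments:
    - [[255,0.2,0,0,0],[255,0.2,0,0,0],[255,0,0,0,0],[255,0,0,0,0]]

```text
time_s: 25.5
ee_pos: [0.5061, 0.0532, 0.0303]
eef_rot: [2.376, 1.569, 2.502]
force: [-3.0, 10.2, 0.3]
grip_width: 0.0094
```

play_rows:
  increments:
    - [[215,0,0,0,0],[205,0,0,0,0],[205,0,0,0,0],[205,-1.5,0,-0.5,0],[205,-3,0,-1,0],[205,-3,0,-1,0],[205,-3,0,0,0],[205,0,3,0,0],[205,0,4,0,0],[0,0,4,0,0],[0,0,4,0,0],[0,0,3,0,0]]

```text
time_s: 26.5
ee_pos: [0.4589, 0.23, 0.136]
eef_rot: [0.093, 1.57, 0.219]
force: [0.9, -0.4, 0.1]
grip_width: 0.0353
```

```bash
python3 - <<'E'
from h import *
st();print(tocar([toolR()[1]*1000]));shot('top','t21',(150,140,250,240),7);shot('side','s21',(160,120,300,225),5)
E
```

```text
t 26.5 tcp [458.9 230.  136. ] jawang 97.2 F [ 0.9 -0.4  0.1] w 35.3 q [ 0.39  0.29  1.71 -0.    1.15 -1.3 ] xtool [ 0.001  0.    -1.   ]
[[-128.71682972  237.64684451]]
```

View pics/t21.png

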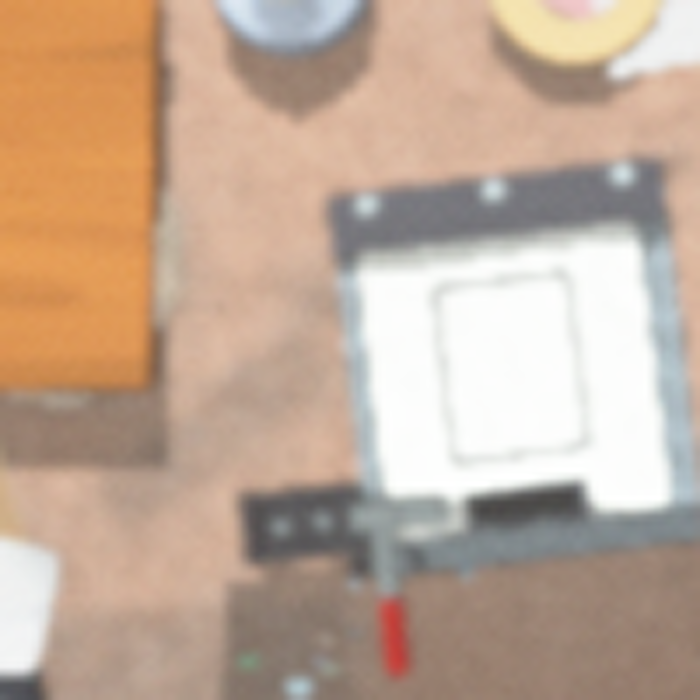

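View pics/s21.png

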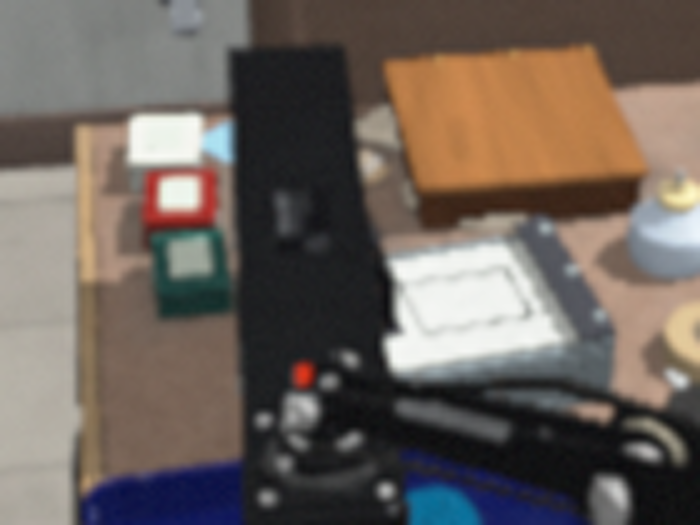

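```bash
cat >> h.py <<'E'
def cases(im,show=None):
    u=up(im,B).astype(int); b,g,r=u[...,0],u[...,1],u[...,2]
    M={'red':sub((r>g+70),100,225,250,275),'green':sub((g>r+10)&(g>b-8)&(b<150),100,225,250,275),'white':sub((b>185)&(g>185),114,245,146,270)}
    o=u.astype(np.uint8).copy()
    for k,m in M.items():
        try: c,a=blob(m)
        except IndexError: continue
        w,s,an=rectw(back(c,B),.026); 
        if s[0]>s[1]: s=s[::-1]; an=an-90
        print(k,(w*1000).round(1),np.round(s,1),'yaw',round(an,1)); cv2.drawContours(o,[c.astype(int).reshape(-1,1,2)],-1,(0,255,255),2)
    if show: cv2.imwrite(f'pics/{show}.png',cv2.resize(o,None,fx=.5,fy=.5))
E
python3 - <<'E'
from h import *
im=cv2.imread('pics/t21_raw.png'); cases(im,'c21')
pk=lambda x,y:((x+.5)/7-.5+150,(y+.5)/7-.5+140)
print(tocar(plane('top',[pk(400,675),pk(455,508)],.054)*1000))
E
```

```text
red [446.8 176.9] [38.  50.6] yaw 87.8
green [449.9 111.6] [49.8 65.5] yaw 0.8
[[-113.61785832   58.28640768]
 [ -52.00861768   29.78260259]]
```

View pics/c21.png

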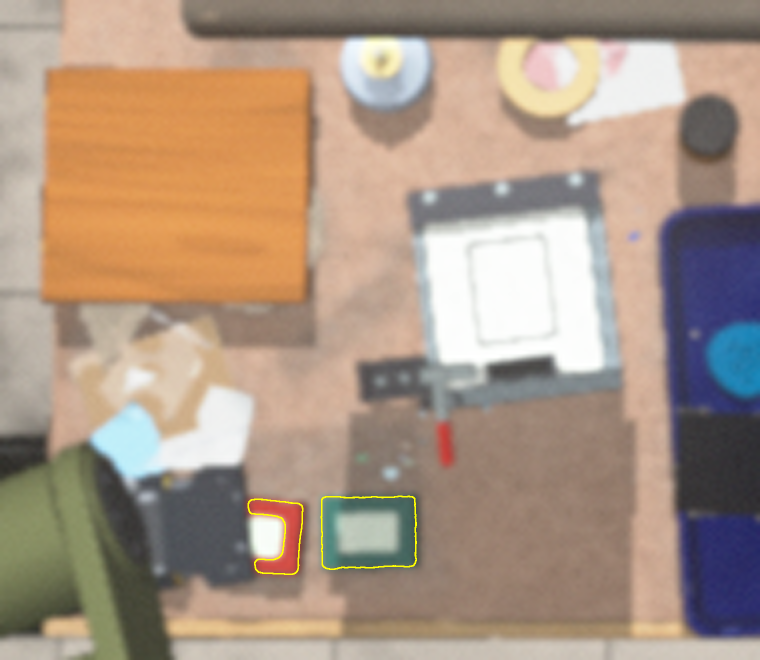

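play_rows:
  increments:
    - [[0,0,0,0,7.1],[0,0,0,0,7.1],[0,0,0,0,7.1],[0,0,0,0,7.1],[0,0,0,0,7.1],[0,0,0,0,7.1],[0,0,0,0,7.1],[0,0,0,0,7.1],[0,0,0,0,7.1],[0,0,0,0,7.1],[0,0,0,0,7.1],[0,0,0,0,7.1]]

```text
time_s: 27.6
ee_pos: [0.4597, 0.2268, 0.1357]
eef_rot: [0.097, 1.57, -1.271]
force: [-0.1, -0.3, 0.2]
grip_width: 0.0939
```

```bash
python3 - <<'E'
from h import *
st(); go([450.2,111.8,70],0.8)
E
```

```text
t 27.6 tcp [459.7 226.8 135.7] jawang 11.6 F [-0.1 -0.3  0.2] w 93.9 q [ 0.39  0.29  1.71 -0.    1.15  0.18] xtool [ 0. -0. -1.]
shift now-axes cm [ 6.58 -3.25 11.07]
turn about tool x:  10.8  (or -169.2 ) q6 0.18
shift after turn [ 6.58 -1.12 11.49] [1.    0.014 0.   ]
```

play_rows:
  increments:
    - [[0,0,0,0,5.4],[0,0,0,0,5.4],[0,0,-0.2,2.3,0],[0,0,-0.2,2.3,0],[0,0.5,-0.2,2.3,0],[0,1,-0.2,2.3,0],[0,1.5,-0.3,2.3,0],[0,1.5,0,0,0],[0,2,0,0,0],[0,0,0,0,0],[0,0,0,0,0]]

```text
time_s: 28.52
ee_pos: [0.4506, 0.1119, 0.0706]
eef_rot: [-1.3, 1.569, -2.851]
force: [-0.7, -0.5, -0.1]
grip_width: 0.0937
```

```bash
python3 - <<'E'
from h import *
st(); go([450.2,111.8,4.5],0.8); cases(shot('top','t22'),'c22')
E
```

```text
t 28.52 tcp [450.6 111.9  70.6] jawang 1.2 F [-0.7 -0.5 -0.1] w 93.7 q [ 0.16  0.28  1.89 -0.    0.97  0.14] xtool [-0.002 -0.    -1.   ]
shift now-axes cm [ 6.61 -0.03  0.  ]
turn about tool x:  0.4  (or -179.6 ) q6 0.14
shift after turn [ 6.61 -0.03  0.  ] [ 1.     0.014 -0.002]
red [510.5  59.7] [ 9.9 30. ] yaw -83.0
green [450.5  89. ] [20.7 48.8] yaw -88.4
white [442.8 282.7] [52.6 57.2] yaw -89.8
```

View pics/c22.png

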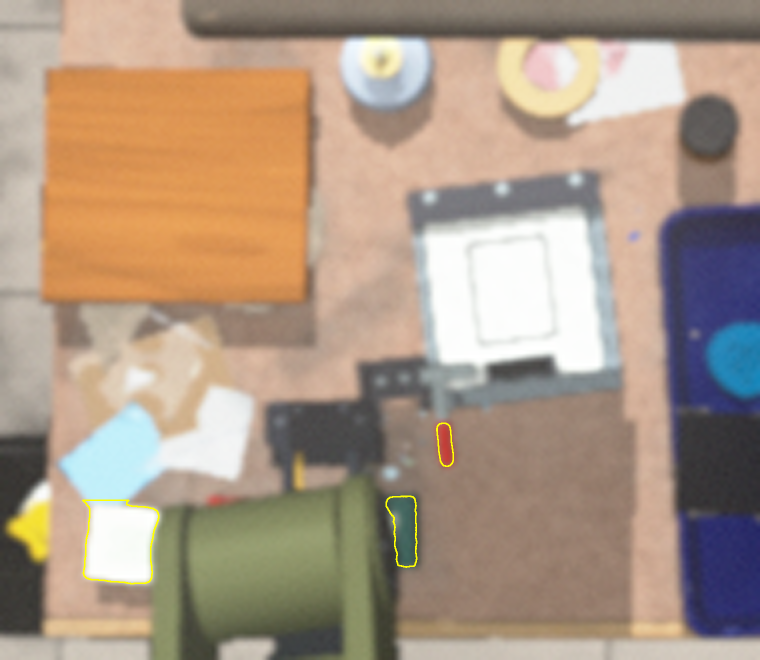

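Green is unchanged (its right part is still in place). Descend, grasp, lift.

play_rows:
  increments:
    - [[0,2,0,0,0.4],[0,2.5,0,0,0],[0,1.5,0,0,0],[0,0.6,0,0,0],[255,0,0,0,0],[255,0,0,0,0],[255,0,0,0,0],[255,0,0,0,0],[255,0,0,0,0],[255,0,0,0,0],[255,0,0,0,0],[255,0,0,0,0]]
  newtons: 25

```text
time_s: 29.57
ee_pos: [0.451, 0.1125, 0.005]
eef_rot: [1.746, 1.57, 0.189]
force: [-1.6, -0.1, 3.9]
grip_width: 0.0497
```

```bash
python3 - <<'E'
from h import *
st()
E
```

```text
t 29.57 tcp [451.  112.5   5. ] jawang 0.8 F [-1.6 -0.1  3.9] w 49.7 q [0.17 0.4  1.93 0.   0.82 0.15] xtool [ 0.  0. -1.]
```

play_rows:
  increments:
    - [[255,-2,0,0,0],[255,-3,0,0,0],[255,-4,0,0,0],[255,-4,0,0,0],[255,0,0,0,7.0],[255,0,0,0,7.0],[255,0,0,0,7.0],[255,0,0,0,7.0],[255,0,0,0,7.0],[255,0,0,0,7.0],[255,0,0,0,7.0],[255,0,0,0,7.0]]

```text
time_s: 30.57
ee_pos: [0.4507, 0.1125, 0.1346]
eef_rot: [-0.51, 1.57, -3.051]
force: [0.3, 0.5, -1.4]
grip_width: 0.0496
```

play_rows:
  increments:
    - [[255,0,0,0,7.0],[255,0,0,0,7.0],[255,0,0,0,7.0],[255,0,0,0,6.6],[255,0,0,0,0]]

```text
time_s: 30.98
ee_pos: [0.4507, 0.1124, 0.1346]
eef_rot: [0.141, 1.57, -2.88]
force: [-0.7, 0.5, -1.7]
grip_width: 0.0496
```

```bash
python3 - <<'E'
from h import *
st(); go([617,12.8,130],97.2)
E
```

```text
t 30.98 tcp [450.7 112.4 134.6] jawang -83.1 F [-0.7  0.5 -1.7] w 49.6 q [ 0.17  0.19  1.84 -0.    1.12  1.62] xtool [-0. -0. -1.]
shift now-axes cm [  0.46  11.88 -15.31]
turn about tool x:  -0.3  (or 179.7 ) q6 1.62
shift after turn [  0.46  11.97 -15.25] [ 0.125 -0.992  0.   ]
```

play_rows:
  increments:
    - [[255,0,0,0,-0.3],[255,0,2.0,-2.5,0],[255,0,2.0,-2.6,0],[255,0,2.0,-2.6,0],[255,0,2.0,-2.6,0],[255,0,2.0,-2.5,0],[255,0,2.0,-2.5,0],[255,0,0,0,0],[255,0,0,0,0],[255,0,0,0,0]]

```text
time_s: 31.82
ee_pos: [0.6176, 0.0138, 0.1343]
eef_rot: [-0.274, 1.57, 3.0]
force: [-0.5, -0.1, -1.6]
grip_width: 0.05
```

```bash
python3 - <<'E'
from h import *
st(); go([617.8,12.8,52],97.2); cases(shot('top','t23'),'c23'); shot('side','s23',(200,100,300,175),8)
E
```

```text
t 31.82 tcp [617.6  13.8 134.3] jawang -82.4 F [-0.5 -0.1 -1.6] w 50.0 q [-0.04  0.51  1.39  0.    1.24  1.4 ] xtool [-0.001  0.    -1.   ]
shift now-axes cm [ 8.22  0.1  -0.02]
turn about tool x:  0.4  (or -179.6 ) q6 1.4
shift after turn [ 8.22  0.1  -0.02] [ 0.125 -0.992 -0.   ]
red [447.7 192.5] [50.4 64.4] yaw -5.0
green [415.3  94.5] [1.4 2.4] yaw -44.3
white [442.6 273.9] [56.9 74.9] yaw -4.6
```

View pics/c23.png

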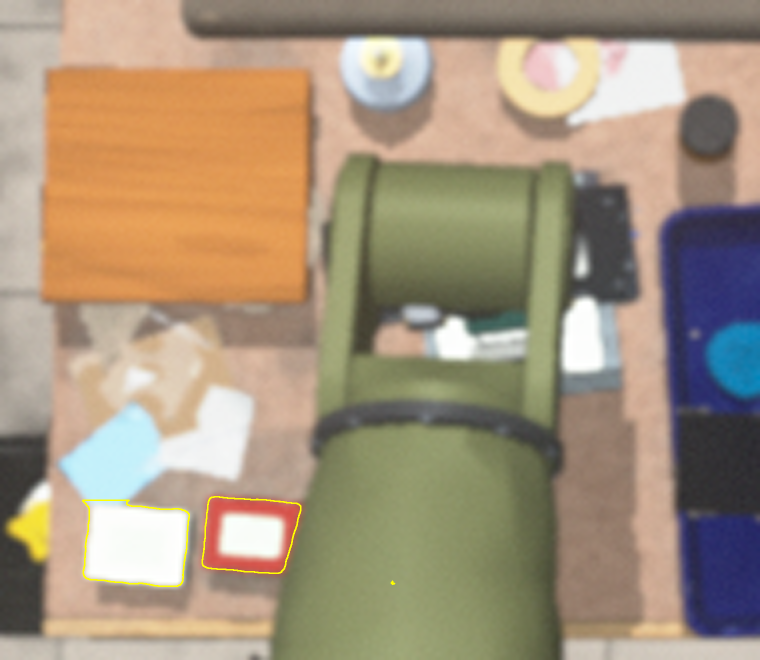

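View pics/s23.png

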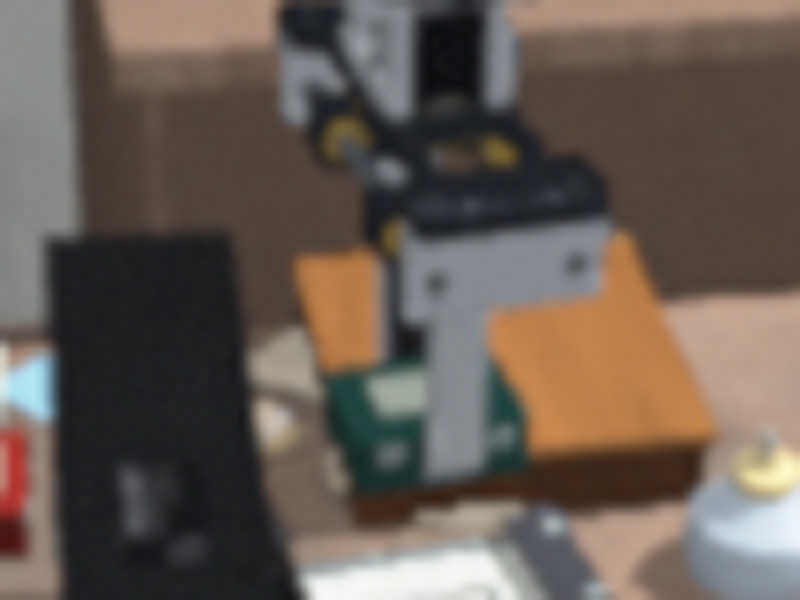

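play_rows:
  increments:
    - [[255,2,0.1,0,0.4],[255,2.5,0,0,0],[255,2,0,0,0],[255,1.2,0,0,0],[255,0.5,0,0,0],[255,0,0,0,0],[255,0,0,0,0]]

```text
time_s: 32.5
ee_pos: [0.6188, 0.0127, 0.0538]
eef_rot: [3.008, 1.57, -0.009]
force: [-0.4, 0.4, -0.7]
grip_width: 0.0499
```

```bash
python3 - <<'E'
from h import *
st(); go([617.8,12.8,49.5],97.2)
E
```

```text
t 32.5 tcp [618.8  12.7  53.8] jawang -82.9 F [-0.4  0.4 -0.7] w 49.9 q [-0.04  0.6   1.45  0.    1.08  1.41] xtool [ 0.001 -0.    -1.   ]
shift now-axes cm [ 0.43 -0.02  0.09]
turn about tool x:  -0.1  (or 179.9 ) q6 1.41
shift after turn [ 0.43 -0.02  0.09] [ 0.125 -0.992  0.   ]
```

play_rows:
  increments:
    - [[255,0.3,0,0.1,0],[255,0.1,0,0,0],[255,0,0,0,0],[255,0,0,0,0]]

```text
time_s: 32.83
ee_pos: [0.6175, 0.0123, 0.0491]
eef_rot: [2.981, 1.57, -0.037]
force: [-0.0, 0.0, -1.2]
grip_width: 0.0498
```

```bash
python3 - <<'E'
from h import *
st()
E
```

```text
t 32.83 tcp [617.5  12.3  49.1] jawang -82.9 F [-0.   0.  -1.2] w 49.8 q [-0.04  0.61  1.46  0.    1.07  1.41] xtool [ 0. -0. -1.]
```

play_rows:
  increments:
    - [[255,0.1,0,0,0],[255,0,0,0,0],[255,0,0,0,0]]

```text
time_s: 33.08
ee_pos: [0.6176, 0.0123, 0.049]
eef_rot: [2.916, 1.57, -0.101]
force: [-4.8, -0.5, 9.4]
grip_width: 0.0497
```

play_rows:
  increments:
    - [[100,0,0,0,0],[80,0,0,0,0],[80,0,0,0,0],[80,0,0,0,0],[80,0,0,0,0],[80,-2,0,0,0],[80,-3,0,0,0],[80,-3,0,0,0],[80,-3,0,0,0],[0,-1,-3,1,0],[0,0,-4,1.5,0],[0,0,-4,2,0]]

```text
time_s: 34.08
ee_pos: [0.5611, 0.1133, 0.1684]
eef_rot: [-3.068, 1.569, 0.196]
force: [0.9, 0.9, -0.4]
grip_width: 0.0814
```

```bash
python3 - <<'E'
from h import *
st(); go([447.7,192,70],-4.1)
im=shot('top','t24',(170,140,270,240),7); cases(im)
E
```

```text
t 34.08 tcp [561.1 113.3 168.4] jawang -83.0 F [ 0.9  0.9 -0.4] w 81.4 q [0.14 0.38 1.5  0.   1.26 1.58] xtool [ 0.002  0.    -1.   ]
shift now-axes cm [ 9.82 -9.19 10.31]
turn about tool x:  -78.9  (or 101.1 ) q6 1.58
shift after turn [  9.82 -11.89  -7.04] [ 0.997 -0.071  0.002]
red [510.6  59.6] [10.3 30.4] yaw -83.4
green [504.4 291.3] [ 1.6 31.7] yaw -87.2
white [443.8 297.1] [22.3 55.7] yaw -88.1
```

View pics/t24.png

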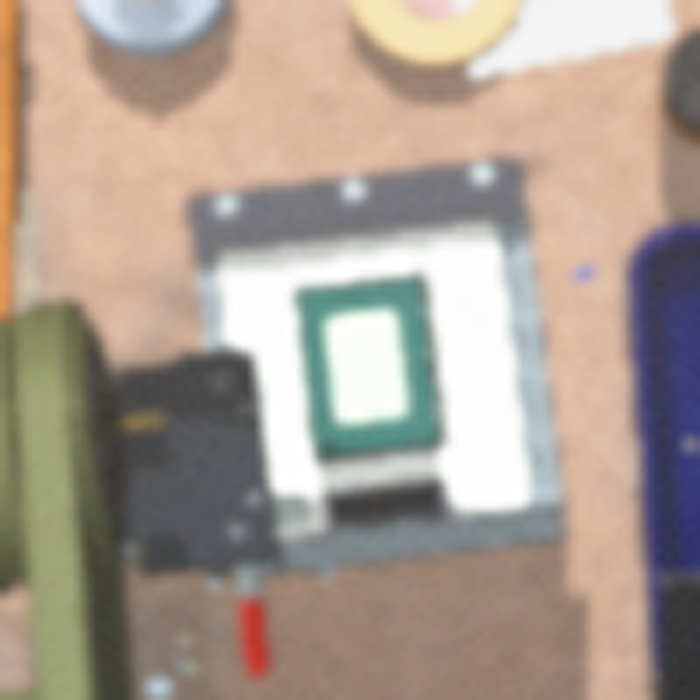

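```bash
cat >> h.py <<'E'
def top_rect(im,cond,z,box=(205,165,245,212)):
    u=up(im,box).astype(int); m=cond(u[...,0],u[...,1],u[...,2]); c,a=blob(m)
    w,s,an=rectw(back(c,box),z)
    if s[0]<s[1]: s=s[::-1]; an-=90
    an=(an+90)%180-90
    print('centre',(w*1000).round(1),'car',tocar([w*1000]).round(1),np.round(s,1),'yaw',round(an,1))
E
python3 - <<'E'
from h import *
im=cv2.imread('pics/t24_raw.png')
top_rect(im,lambda b,g,r:(g>r+25),.070)
top_rect(im,lambda b,g,r:(g>r+15),.070)
im=cv2.imread('pics/t17_raw.png')
# deck handle etc: deck printed outline dark
u=up(im,(205,165,245,212)).astype(int).sum(2)
E
```

```text
centre [614.9  12.6] car [[-1.2  2.3]] [64.9 48.7] yaw 7.0
centre [615.   12.5] car [[-1.2  2.2]] [67.  51.1] yaw 6.8
```

```bash
python3 - <<'E'
from h import *
for f in('t17','t21'):
    im=cv2.imread(f'pics/{f}_raw.png'); box=(209,177,238,208); 
    box=(208,175,238,207)
    u=up(im,box).astype(np.uint8); g=cv2.cvtColor(u,cv2.COLOR_BGR2GRAY)
    bh=cv2.morphologyEx(g,cv2.MORPH_BLACKHAT,np.ones((41,41)))
    m=bh>25
    cs=cv2.findContours(m.astype(np.uint8),cv2.RETR_CCOMP,cv2.CHAIN_APPROX_NONE)[0]
    for c in sorted(cs,key=cv2.contourArea)[-4:]:
        uv=back(c.reshape(-1,2).astype(float),box); w,s,an=rectw(uv,.044); print(f,cv2.contourArea(c),(w*1000).round(1),np.round(s,1),round(an,1))
E
```

```text
t17 33.0 [587.2 -15.3] [1.7 3.1] 45.4
t17 50.0 [653.3  -5.9] [3.4 2.4] 45.3
t17 143.5 [646.2  41.2] [3.  8.8] 49.4
t17 1439.5 [662.9  24.1] [ 4.2 61.3] 0.3
t21 67.5 [587.3 -15.3] [2.2 4.8] 45.4
t21 83.0 [653.1  -6.1] [4.4 2.9] 45.2
t21 176.5 [646.1  41.2] [3.7 9.3] 51.2
t21 1422.5 [662.8  28.2] [ 4.2 53. ] 0.3
```

```bash
cat >> h.py <<'E'
def rectify(im,z,half=80,res=0.5):
    xs=np.arange(-half,half,res); X,Y=np.meshgrid(xs,xs,indexing='ij') # rows = car x, cols = car y
    c,s=np.cos(np.radians(CYAW)),np.sin(np.radians(CYAW))
    P=np.stack([CX+c*X-s*Y,CY+s*X+c*Y,np.full_like(X,z)],-1).reshape(-1,3)/1000
    uv=proj('top',P).astype(np.float32).reshape(*X.shape,2)
    return xs,cv2.remap(im,uv[...,0],uv[...,1],cv2.INTER_CUBIC)
E
python3 - <<'E'
from h import *
for f in('t17','t21'):
    im=cv2.imread(f'pics/{f}_raw.png'); xs,r=rectify(im,.044); g=r.astype(float).sum(2)/3
    mid=lambda a,b:(xs>a)&(xs<b)
    px=g[:,mid(-15,20)].mean(1); py=g[mid(-25,25),:].mean(0)
    def dips(p,lo,hi):
        s=mid(lo,hi); x=xs[s]; v=p[s]; w=np.clip(np.percentile(v,80)-v-1.5,0,None); i=np.argmin(v); k=abs(x-x[i])<4; return round((x[k]*w[k]).sum()/w[k].sum(),2),v.min().round(),np.percentile(v,80).round()
    print(f,'x',dips(px,-42,-25),dips(px,25,42),'y',dips(py,-35,-15),dips(py,18,40))
    # deck edges
    k=np.argmax(abs(np.gradient(px))); 
    gx=np.gradient(py); print('y grad peaks', xs[gx.argmax()],xs[gx.argmin()])
E
```

```text
t17 x (np.float64(-31.4), np.float64(236.0), np.float64(253.0)) (np.float64(39.46), np.float64(233.0), np.float64(253.0)) y (np.float64(-22.0), np.float64(237.0), np.float64(252.0)) (np.float64(32.87), np.float64(236.0), np.float64(253.0))
y grad peaks -53.5 63.0
t21 x (np.float64(-31.39), np.float64(235.0), np.float64(253.0)) (np.float64(39.45), np.float64(232.0), np.float64(252.0)) y (np.float64(-21.98), np.float64(236.0), np.float64(252.0)) (np.float64(32.86), np.float64(235.0), np.float64(252.0))
y grad peaks -53.5 63.0
```

```bash
python3 - <<'E'
from h import *
P=np.array([[.617,.0128,.044]]); uv=proj('top',P); print(uv,plane('top',uv,.044), tocar(P*1000))
print(proj('top',np.r_[[*car(0.9,2.3),44]]/1000), car(.9,2.3), car(4,5.4))
xs,r=rectify(cv2.imread('pics/t21_raw.png'),.044); print(r.shape); cv2.imwrite('pics/rect.png',cv2.resize(r,None,fx=2,fy=2))
E
```

```text
[[222.6291055  191.93261001]] [[0.617  0.0128 0.044 ]] [[0.89606858 2.30587534]]
[[222.63106446 191.93093657]] [617.00463679  12.79466372] [619.69165934  16.25875232]
(320, 320, 3)
```

View pics/rect.png

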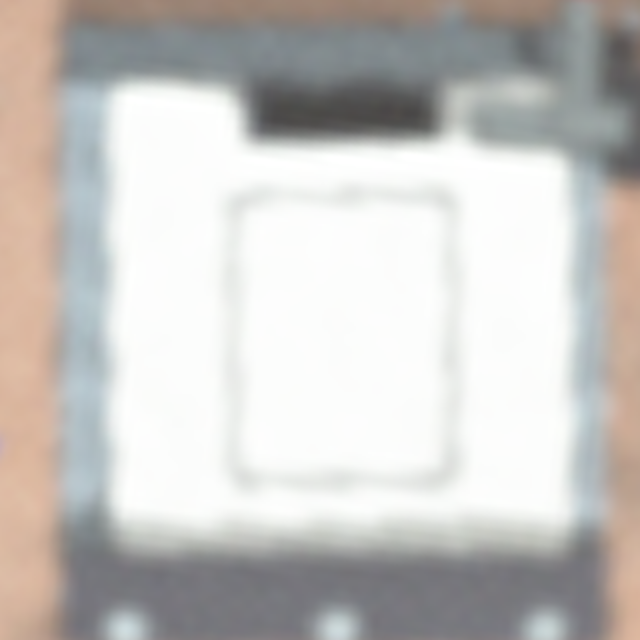

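```bash
python3 - <<'E'
from h import *
im=cv2.imread('pics/t21_raw.png')
# synthetic test: paint a dot at projected location
t=np.zeros_like(im); uv=proj('top',np.r_[[*car(0,0),44]]/1000)[0]; print(uv)
t[int(round(uv[1])),int(round(uv[0]))]=255
xs,r=rectify(t,.044); g=r[...,0].astype(float); i=np.unravel_index(g.argmax(),g.shape); print(xs[i[0]],xs[i[1]],uv-np.round(uv))
u=up(t,(180,155,256,230)); g=u[...,0].astype(float); i=np.unravel_index(g.argmax(),g.shape); print(back(np.array([[i[1],i[0]]]),(180,155)),plane('top',back(np.array([[i[1],i[0]]]),(180,155)),.044))
xs,r=rectify(im,.044); r=r.astype(int); d=(r[...,2]-r[...,0])[150:230].mean(0)
for a,b in zip(xs[::4],d[::4]): print(a,round(b),end='; ')
E
```

```text
[223.50053   192.1544052]
4.0 1.0 [-0.49947    0.1544052]
[[223.9375 191.9375]] [[0.61700334 0.00920532 0.044     ]]
-80.0 54; -78.0 58; -76.0 59; -74.0 59; -72.0 60; -70.0 56; -68.0 45; -66.0 24; -64.0 0; -62.0 -16; -60.0 -22; -58.0 -21; -56.0 -19; -54.0 -13; -52.0 -5; -50.0 -1; -48.0 0; -46.0 1; -44.0 0; -42.0 0; -40.0 0; -38.0 0; -36.0 0; -34.0 0; -32.0 0; -30.0 0; -28.0 0; -26.0 0; -24.0 0; -22.0 0; -20.0 0; -18.0 0; -16.0 0; -14.0 0; -12.0 0; -10.0 0; -8.0 0; -6.0 0; -4.0 0; -2.0 0; 0.0 0; 2.0 0; 4.0 0; 6.0 1; 8.0 0; 10.0 0; 12.0 0; 14.0 0; 16.0 0; 18.0 0; 20.0 0; 22.0 0; 24.0 0; 26.0 0; 28.0 0; 30.0 1; 32.0 1; 34.0 0; 36.0 0; 38.0 0; 40.0 0; 42.0 0; 44.0 0; 46.0 0; 48.0 0; 50.0 0; 52.0 0; 54.0 0; 56.0 0; 58.0 1; 60.0 1; 62.0 -3; 64.0 -11; 66.0 -16; 68.0 -13; 70.0 2; 72.0 23; 74.0 41; 76.0 50; 78.0 50;
```

```bash
python3 - <<'E'
from h import *
import h
im=cv2.imread('pics/t21_raw.png')
t=np.zeros(im.shape[:2],np.float32); uv=proj('top',np.r_[[*car(0,0),44]]/1000)[0]
t[192,224]=255
for interp in(cv2.INTER_CUBIC,cv2.INTER_LINEAR):
    xs=np.arange(-80,80,.5); X,Y=np.meshgrid(xs,xs,indexing='ij'); c,s=np.cos(np.radians(CYAW)),np.sin(np.radians(CYAW))
    P=np.stack([CX+c*X-s*Y,CY+s*X+c*Y,np.full_like(X,44.)],-1).reshape(-1,3)/1000
    U=proj('top',P).reshape(320,320,2); print(U[160,160],uv)
    m1,m2=np.ascontiguousarray(U[...,0],np.float32),np.ascontiguousarray(U[...,1],np.float32)
    r=cv2.remap(t,m1,m2,interp); i=np.unravel_index(r.argmax(),r.shape); print(xs[i[0]],xs[i[1]],U[i])
E
```

```text
[223.50053   192.1544052] [223.50053   192.1544052]
0.0 -1.5 [224.042864   192.08871015]
[223.50053   192.1544052] [223.50053   192.1544052]
0.0 -1.5 [224.042864   192.08871015]
```

```bash
sed -i 's/np.full_like(X,z)\]/np.full_like(X,z*1000)]/' h.py; python3 - <<'E'
from h import *
for f in('t17','t21'):
    im=cv2.imread(f'pics/{f}_raw.png'); xs,r=rectify(im,.044); g=r.astype(float).sum(2)/3
    mid=lambda a,b:(xs>a)&(xs<b)
    px=g[:,mid(-18,18)].mean(1); py=g[mid(-25,25),:].mean(0)
    def dips(p,lo,hi):
        s=mid(lo,hi); x=xs[s]; v=p[s]; w=np.clip(np.percentile(v,80)-v-1.5,0,None); i=np.argmin(v); k=abs(x-x[i])<4; return round((x[k]*w[k]).sum()/w[k].sum(),2)
    a,b,c,d=dips(px,-44,-28),dips(px,26,42),dips(py,-35,-18),dips(py,18,38)
    print(f,a,b,c,d,'centre',(a+b)/2,(c+d)/2,car((a+b)/2,(c+d)/2))
    for sx in(-25,0,25):
        q=g[mid(sx-8,sx+8),:].mean(0); print(sx,dips(q,-35,-18),dips(q,18,38))
E
```

```text
t17 -33.83 35.16 -23.92 29.1 centre 0.6649999999999991 2.59 [616.7351432   13.05292368]
-25 -23.53 28.53
0 -23.95 29.04
25 -23.62 28.9
t21 -33.82 35.15 -23.9 29.1 centre 0.6649999999999991 2.6000000000000014 [616.73388987  13.06284482]
-25 -23.52 28.55
0 -23.98 29.05
25 -23.6 28.87
```

```bash
python3 - <<'E'
from h import *
shot('side','s24',(235,150,300,200),12)
E
```

```text
(no output)
```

View pics/s24.png

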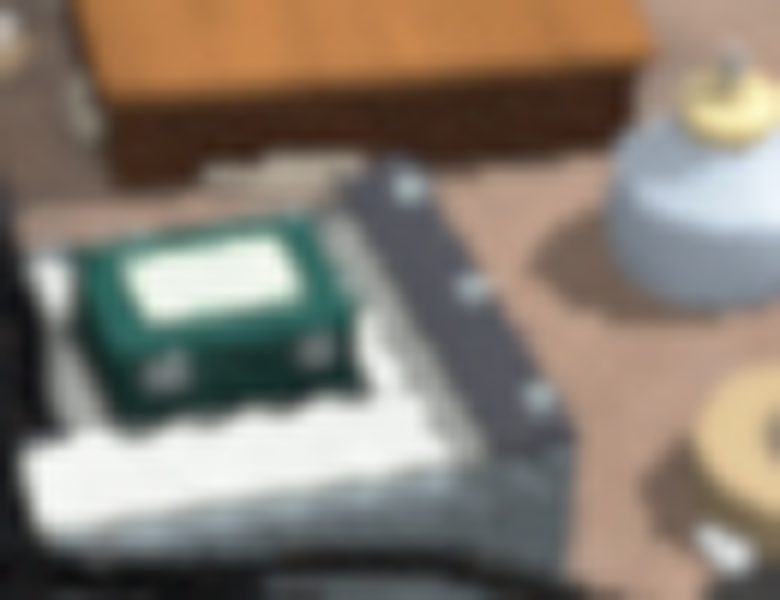

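play_rows:
  increments:
    - [[0,0,0,0,-7.1],[0,0,0,0,-7.1],[0,0,0,0,-7.1],[0,0,0,0,-7.1],[0,0,0,0,-7.1],[0,0,0,0,-7.1],[0,0,0,0,-7.1],[0,0,0,0,-7.1],[0,0,0,0,-7.1],[0,0,0,0,-7.1],[0,0,0,0,-7.1],[0,0,0,0,-0.8]]

```text
time_s: 35.18
ee_pos: [0.5615, 0.112, 0.1676]
eef_rot: [-0.42, 1.571, -2.055]
force: [-0.3, -0.2, 0.0]
grip_width: 0.0942
```

```bash
python3 - <<'E'
from h import *
st(); go([430,5,150],-4.1)
E
```

```text
t 35.18 tcp [561.5 112.  167.6] jawang -3.7 F [-0.3 -0.2  0. ] w 94.2 q [ 0.13  0.38  1.5  -0.    1.26  0.2 ] xtool [-0. -0. -1.]
shift now-axes cm [  1.77 -12.44  11.52]
turn about tool x:  0.4  (or -179.6 ) q6 0.2
shift after turn [  1.77 -12.36  11.61] [ 0.997 -0.071 -0.   ]
```

play_rows:
  increments:
    - [[0,0,-2.5,2.3,0.4],[0,0,-2.5,2.3,0],[0,0,-2.5,2.3,0],[0,0,-2.5,2.3,0],[0,0,-2.4,2.3,0],[0,0,0,0,0]]

```text
time_s: 35.68
ee_pos: [0.4261, 0.0049, 0.1678]
eef_rot: [-0.797, 1.57, -2.45]
force: [0.1, 0.7, 1.0]
grip_width: 0.094
```

```bash
python3 - <<'E'
from h import *
st(); im=shot('top','t25',(170,140,270,240),7); cases(im,'c25')
top_rect(im,lambda b,g,r:(g>r+15),.070)
E
```

```text
t 35.68 tcp [426.1   4.9 167.8] jawang -4.7 F [0.1 0.7 1. ] w 94.0 q [-0.07  0.06  1.9  -0.    1.19  0.01] xtool [-0.001 -0.001 -1.   ]
red [447.6 191.5] [50.2 66.4] yaw -4.1
green [501.1 117. ] [3.1 5.2] yaw 0.2
white [442.7 274. ] [56.6 75. ] yaw -5.0
centre [615.1  12.6] car [[-1.1  2.3]] [66.9 51.1] yaw 6.9
```

View pics/c25.png

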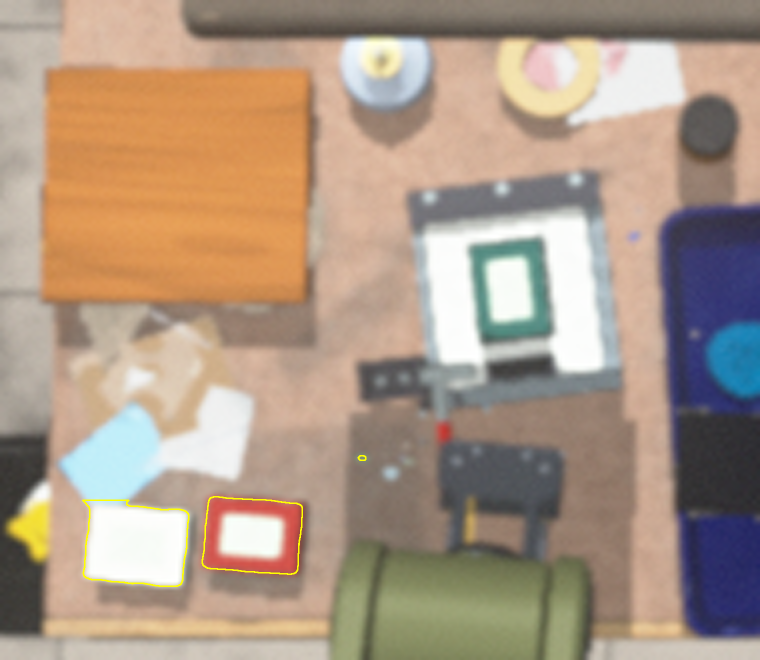

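```bash
python3 - <<'E'
from h import *
go([447.8,191.7,80],-4.1)
pk=lambda x,y:((x+.5)/4-.5+95,(y+.5)/4-.5+120)
print(rectw(np.array([pk(90,504),pk(190,510),pk(186,586),pk(84,578)]),.026))
# white excluding paper: left/right/bottom edges
im=cv2.imread('pics/t25_raw.png')
u=up(im,B).astype(int); b,g,r=u[...,0],u[...,1],u[...,2]
c,a=blob(sub((b>185)&(g>185),114,247.3,146,270)); w=plane('top',back(c,B),.026)*1000; 
for yaw in(-4,-5):
    cc,ss=np.cos(np.radians(yaw)),np.sin(np.radians(yaw)); q=(w[:,:2]-[443,274])@np.array([[cc,-ss],[ss,cc]])
    def ed(ax,sgn):
        o=q[:,1-ax]; k=(abs(o)<(20 if ax==1 else 26))&(sgn*q[:,ax]>15); f=np.polyfit(o[k],q[k,ax],1); return f.round(2)
    print(yaw,'near',ed(0,-1),'far',ed(0,1),'right',ed(1,-1),'left',ed(1,1))
E
```

```text
shift now-axes cm [  8.82   0.43 -18.69]
turn about tool x:  -0.6  (or 179.4 ) q6 0.01
shift after turn [  8.82   0.64 -18.68] [ 0.997 -0.071  0.001]
(array([0.44042331, 0.27004575]), (70.39985656738281, 52.02384948730469), 86.816162109375)
-4 near [ 2.000e-02 -2.821e+01] far [-0.07 22.23] right [-1.000e-02 -3.683e+01] left [-1.000e-02  3.149e+01]
-5 near [  0.  -28.2] far [-0.09 22.27] right [ 1.000e-02 -3.683e+01] left [-0.04 31.19]
```

Now red: move over, descend, look briefly at numbers, grasp.

play_rows:
  increments:
    - [[0,0,0,0,-0.6],[0,0,0.1,-2.7,0],[0,0.5,0.1,-2.7,0],[0,1.0,0.1,-2.7,0],[0,1.5,0.1,-2.7,0],[0,1.5,0.1,-2.7,0],[0,2,0.1,-2.7,0],[0,2.3,0,-2.5,0],[0,0,0,0,0],[0,0,0,0,0]]

```text
time_s: 36.57
ee_pos: [0.4471, 0.1946, 0.0784]
eef_rot: [-1.163, 1.568, -2.799]
force: [-0.6, 1.1, -0.0]
grip_width: 0.094
```

```bash
python3 - <<'E'
from h import *
st(); go([447.8,191.7,5],-4.1)
E
```

```text
t 36.57 tcp [447.1 194.6  78.4] jawang -3.7 F [-0.6  1.1 -0. ] w 94.0 q [ 0.34  0.32  1.82 -0.    1.01  0.4 ] xtool [-0.003 -0.001 -1.   ]
shift now-axes cm [7.34 0.11 0.28]
turn about tool x:  0.4  (or -179.6 ) q6 0.4
shift after turn [7.34 0.11 0.28] [ 0.997 -0.071 -0.002]
```

play_rows:
  increments:
    - [[0,1.5,0,0.2,0],[0,2.5,0,0,0],[0,1.5,0,0,0],[0,0,0,0,0],[0,0,0,0,0]]

```text
time_s: 36.98
ee_pos: [0.4478, 0.1911, 0.0253]
eef_rot: [-0.207, 1.571, -1.845]
force: [0.6, -0.2, -0.8]
grip_width: 0.094
```

```bash
python3 - <<'E'
from h import *
st(); go([447.8,191.7,5],-4.1)
E
```

```text
t 36.98 tcp [447.8 191.1  25.3] jawang -3.9 F [ 0.6 -0.2 -0.8] w 94.0 q [ 0.33  0.4   1.86 -0.    0.88  0.4 ] xtool [-0. -0. -1.]
shift now-axes cm [ 2.03 -0.   -0.06]
turn about tool x:  0.2  (or -179.8 ) q6 0.4
shift after turn [ 2.03 -0.   -0.06] [ 0.997 -0.071 -0.   ]
```

play_rows:
  increments:
    - [[0,1.5,0,0,0],[0,0.5,0,-0.05,0.2],[0,0,0,0,0],[255,0,0,0,0],[255,0,0,0,0],[255,0,0,0,0],[255,0,0,0,0],[255,0,0,0,0],[255,0,0,0,0],[255,0,0,0,0],[255,0,0,0,0]]

```text
time_s: 37.9
ee_pos: [0.4474, 0.1918, 0.0048]
eef_rot: [1.644, 1.571, 0.003]
force: [-0.8, 0.3, 0.7]
grip_width: 0.05
```

```bash
python3 - <<'E'
from h import *
st()
E
```

```text
t 37.9 tcp [447.4 191.8   4.8] jawang -4.0 F [-0.8  0.3  0.7] w 50.0 q [ 0.33  0.44  1.87 -0.    0.84  0.4 ] xtool [ 0.  0. -1.]
```

play_rows:
  increments:
    - [[255,-2,0,0,0],[255,-3,0,0,0],[255,-4,0,0,0],[255,-4,0,0,0],[255,-1,0,0,7.1],[255,0,0,0,7.1],[255,0,0,0,7.1],[255,0,0,0,7.1],[255,0,0,0,7.1],[255,0,0,0,7.1],[255,0,0,0,7.1],[255,0,0,0,7.1]]

```text
time_s: 38.9
ee_pos: [0.4471, 0.1918, 0.1446]
eef_rot: [-0.18, 1.57, -2.818]
force: [0.7, 0.9, -1.0]
grip_width: 0.0497
```

play_rows:
  increments:
    - [[255,0,0,0,7.1],[255,0,0,0,7.1],[255,0,0,0,7.1],[255,0,0,0,0],[255,0,0,0,0]]

```text
time_s: 39.32
ee_pos: [0.4472, 0.1918, 0.1446]
eef_rot: [0.125, 1.571, -2.875]
force: [-0.2, -0.1, -0.4]
grip_width: 0.0499
```

```bash
python3 - <<'E'
from h import *
st(); go([617.5,12.6,145],97.2)
E
```

```text
t 39.32 tcp [447.2 191.8 144.6] jawang -81.9 F [-0.2 -0.1 -0.4] w 49.9 q [0.33 0.22 1.77 0.   1.15 1.76] xtool [-0. -0. -1.]
shift now-axes cm [ -0.04  20.15 -14.33]
turn about tool x:  0.9  (or -179.1 ) q6 1.76
shift after turn [ -0.04  19.92 -14.65] [ 0.125 -0.992  0.   ]
```

play_rows:
  increments:
    - [[255,0,0,0,0.9],[255,0,2.5,-1.9,0],[255,0,2.5,-1.9,0],[255,0,2.5,-1.8,0],[255,0,2.5,-1.8,0],[255,0,2.5,-1.8,0],[255,0,2.5,-1.8,0],[255,0,2.5,-1.8,0],[255,0,2.4,-1.8,0],[255,0,0,0,0],[255,0,0,0,0]]

```text
time_s: 40.23
ee_pos: [0.6166, 0.0111, 0.144]
eef_rot: [-0.158, 1.57, 3.106]
force: [-0.4, 0.7, -1.3]
grip_width: 0.05
```

```bash
python3 - <<'E'
from h import *
st(); go([617.5,12.4,80],97.2)
E
```

```text
t 40.23 tcp [616.6  11.1 144. ] jawang -83.0 F [-0.4  0.7 -1.3] w 50.0 q [-0.04  0.5   1.39 -0.    1.25  1.41] xtool [-0.001  0.    -1.   ]
shift now-axes cm [ 6.4  -0.11 -0.11]
turn about tool x:  -0.2  (or 179.8 ) q6 1.41
shift after turn [ 6.4  -0.11 -0.11] [ 0.125 -0.992 -0.   ]
```

play_rows:
  increments:
    - [[255,2,-0.1,-0.1,-0.2],[255,2,0,0,0],[255,1.5,0,0,0],[255,0.9,0,0,0],[255,0,0,0,0],[255,0,0,0,0]]

```text
time_s: 40.73
ee_pos: [0.6172, 0.0138, 0.0812]
eef_rot: [-1.229, 1.571, 2.039]
force: [0.2, -0.2, -1.0]
grip_width: 0.0498
```

```bash
python3 - <<'E'
from h import *
st(); go([617.5,12.4,75],97.2)
E
```

```text
t 40.73 tcp [617.2  13.8  81.2] jawang -82.7 F [ 0.2 -0.2 -1. ] w 49.8 q [-0.04  0.57  1.44  0.    1.13  1.41] xtool [-0.  0. -1.]
shift now-axes cm [ 0.62  0.14 -0.01]
turn about tool x:  0.1  (or -179.9 ) q6 1.41
shift after turn [ 0.62  0.14 -0.02] [ 0.125 -0.992 -0.   ]
```

play_rows:
  increments:
    - [[255,0.3,0.1,0,0],[255,0.2,0,0,0],[255,0.1,0,0,0],[255,0,0,0,0],[255,0,0,0,0]]

```text
time_s: 41.15
ee_pos: [0.6175, 0.0122, 0.075]
eef_rot: [3.079, 1.571, 0.063]
force: [0.5, -0.6, -1.1]
grip_width: 0.0498
```

```bash
python3 - <<'E'
from h import *
st()
E
```

```text
t 41.15 tcp [617.5  12.2  75. ] jawang -82.8 F [ 0.5 -0.6 -1.1] w 49.8 q [-0.04  0.58  1.44  0.    1.12  1.41] xtool [ 0.  0. -1.]
```

play_rows:
  increments:
    - [[255,0.1,0,0,0],[255,0,0,0,0],[255,0,0,0,0]]

```text
time_s: 41.4
ee_pos: [0.6176, 0.0122, 0.0748]
eef_rot: [2.947, 1.57, -0.069]
force: [-4.0, 0.2, 8.2]
grip_width: 0.0501
```

play_rows:
  increments:
    - [[100,0,0,0,0],[80,0,0,0,0],[80,0,0,0,0],[80,0,0,0,0],[80,0,0,0,0],[80,-2,0,0,0],[80,-3,0,0,0],[80,-3,0,0,0],[80,-1,0,0,0],[0,0,-3,1,0],[0,0,-4,1.5,0],[0,0,-4,2,0]]

```text
time_s: 42.4
ee_pos: [0.5606, 0.113, 0.1632]
eef_rot: [-0.493, 1.571, 2.772]
force: [1.2, 0.6, 1.2]
grip_width: 0.081
```

play_rows:
  increments:
    - [[0,0,0,0,-7.1],[0,0,0,0,-7.1],[0,0,0,0,-7.1],[0,0,0,0,-7.1],[0,0,0,0,-7.1],[0,0,0,0,-7.1],[0,0,0,0,-7.1],[0,0,0,0,-7.1],[0,0,0,0,-7.1],[0,0,0,0,-7.1],[0,0,0,0,-7.1],[0,0,0,0,0]]

```text
time_s: 43.4
ee_pos: [0.5611, 0.1123, 0.1633]
eef_rot: [-1.404, 1.57, -3.051]
force: [0.8, 0.0, 0.2]
grip_width: 0.0941
```

```bash
python3 - <<'E'
from h import *
st(); im=shot('top','t26',(170,140,270,240),7); shot('side','s26',(235,130,300,180),12)
for t in(60,80): top_rect(im,lambda b,g,r:(r>g+t),.096,(205,150,245,212))
go([430,5,150],-4.1)
E
```

```text
t 43.4 tcp [561.1 112.3 163.3] jawang -4.4 F [0.8 0.  0.2] w 94.1 q [0.13 0.39 1.51 0.   1.25 0.21] xtool [-0. -0. -1.]
centre [615.8  12. ] car [[-0.4  1.6]] [63.1 48.4] yaw 7.4
centre [622.3  12.9] car [[6.2 1.7]] [48.4 46.9] yaw 7.2
shift now-axes cm [  1.35 -12.14  11.82]
turn about tool x:  -0.9  (or 179.1 ) q6 0.22
shift after turn [  1.35 -12.31  11.63] [ 0.997 -0.071 -0.   ]
```

View pics/t26.png

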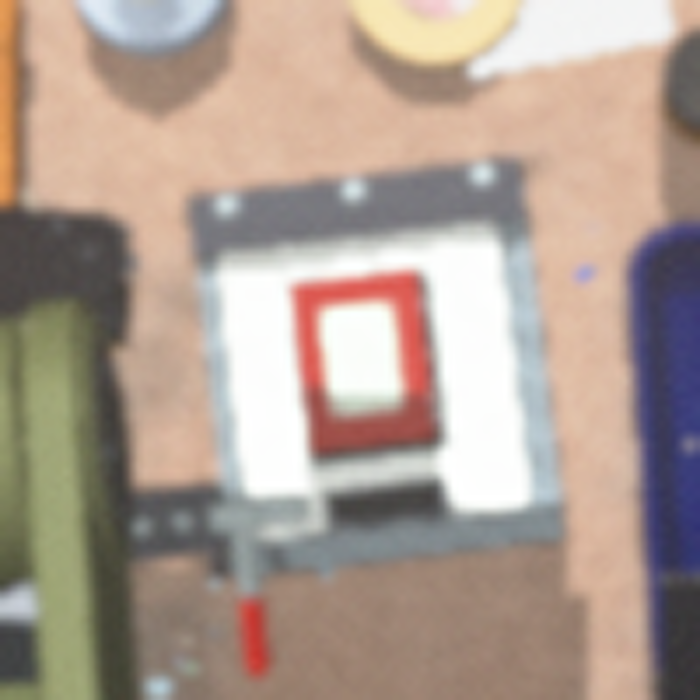

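View pics/s26.png

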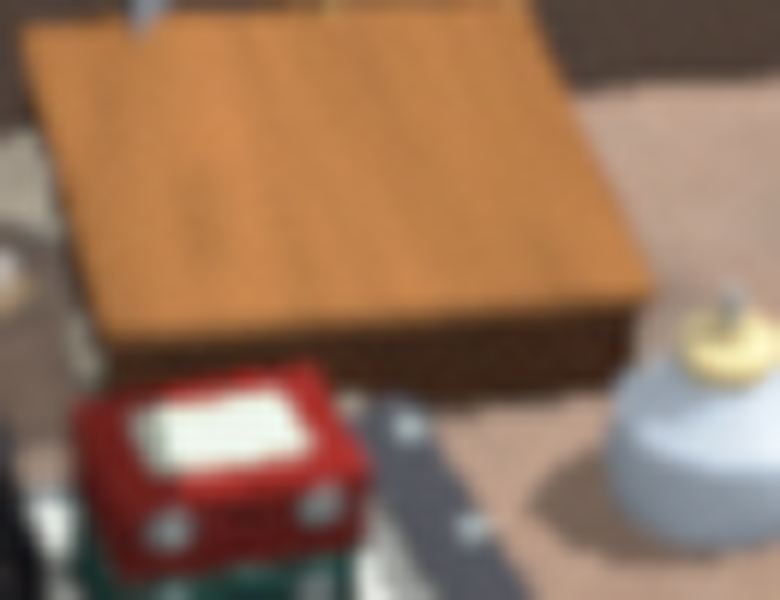

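play_rows:
  increments:
    - [[0,0,-2.5,2.3,-0.4],[0,0,-2.5,2.3,0],[0,0,-2.5,2.3,0],[0,0,-2.5,2.3,0],[0,0,-2.3,2.3,0],[0,0,0,0,0]]

```text
time_s: 44.0
ee_pos: [0.4267, 0.005, 0.1637]
eef_rot: [-0.945, 1.57, -2.597]
force: [-0.4, 1.2, -0.0]
grip_width: 0.0941
```

```bash
python3 - <<'E'
from h import *
st(); im=shot('top','t27',(105,225,185,280),9)
E
```

```text
t 44.0 tcp [426.7   5.  163.7] jawang -4.7 F [-0.4  1.2 -0. ] w 94.1 q [-0.07  0.07  1.9  -0.    1.18  0.01] xtool [-0.001 -0.    -1.   ]
```

View pics/t27.png

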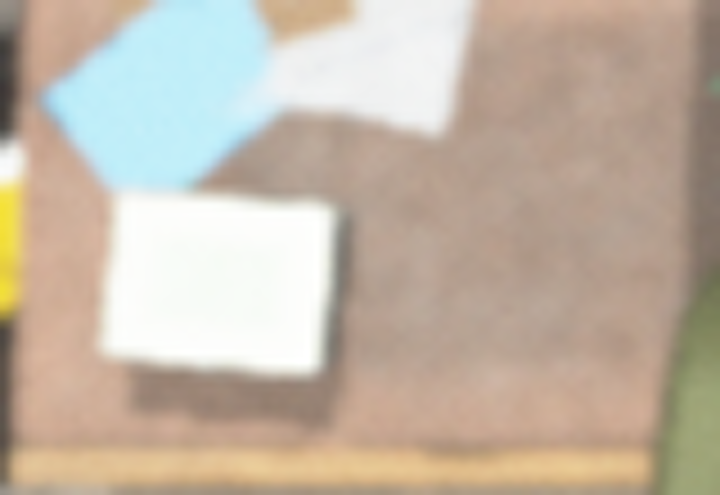

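```bash
python3 - <<'E'
from h import *
im=cv2.imread('pics/t27_raw.png')
u=up(im,B).astype(int); b,g,r=u[...,0],u[...,1],u[...,2]
for t in(205,215,225):
    c,a=blob(sub((r>t)&(b>200),114,243,146,270)); print(t,[np.round(x,4) for x in rectw(back(c,B),.026)])
go([440,271.5,80],-4.0)
E
```

```text
205 [array([0.4414, 0.2728]), array([71.125 , 53.2813]), np.float64(84.9101)]
215 [array([0.4409, 0.2717]), array([68.5552, 52.3633]), np.float64(85.2288)]
225 [array([0.4407, 0.2717]), array([67.6112, 51.2353]), np.float64(85.8294)]
shift now-axes cm [  8.41  -1.04 -26.56]
turn about tool x:  -0.7  (or 179.3 ) q6 0.01
shift after turn [  8.41  -0.73 -26.57] [ 0.998 -0.07   0.001]
```

play_rows:
  increments:
    - [[0,0,0,0,-0.4],[0,0,-0.05,-2.9,0],[0,0,-0.05,-3,0],[0,1,-0.05,-3,0],[0,1,-0.1,-3,0],[0,1.5,-0.1,-3,0],[0,1.5,-0.1,-3,0],[0,1.5,-0.1,-3,0],[0,1.5,-0.1,-3,0],[0,0,0,-2.6,0],[0,0,0,0,0],[0,0,0,0,0]]

```text
time_s: 45.05
ee_pos: [0.4411, 0.2735, 0.0829]
eef_rot: [-1.039, 1.57, -2.676]
force: [0.5, -0.4, -0.6]
grip_width: 0.0937
```

```bash
python3 - <<'E'
from h import *
st(); go([440.7,271.7,5],-4.3)
E
```

```text
t 45.05 tcp [441.1 273.5  82.9] jawang -3.8 F [ 0.5 -0.4 -0.6] w 93.7 q [0.48 0.37 1.73 0.   1.04 0.55] xtool [-0.001 -0.    -1.   ]
shift now-axes cm [ 7.79 -0.02  0.17]
turn about tool x:  0.5  (or -179.5 ) q6 0.55
shift after turn [ 7.79 -0.02  0.17] [ 0.997 -0.075 -0.001]
```

play_rows:
  increments:
    - [[0,2,0,0.15,0.4],[0,2.5,0,0,0],[0,2,0,0,0],[0,1.2,0,0,0],[0,0,0,0,0],[255,0,0,0,0],[255,0,0,0,0],[255,0,0,0,0],[255,0,0,0,0],[255,0,0,0,0],[255,0,0,0,0],[255,0,0,0,0]]

```text
time_s: 46.05
ee_pos: [0.4413, 0.2704, 0.007]
eef_rot: [2.073, 1.57, 0.427]
force: [0.4, 0.4, -0.4]
grip_width: 0.0508
```

```bash
python3 - <<'E'
from h import *
st()
E
```

```text
t 46.05 tcp [441.3 270.4   7. ] jawang -4.3 F [ 0.4  0.4 -0.4] w 50.8 q [ 0.48  0.49  1.78 -0.    0.87  0.55] xtool [ 0.  0. -1.]
```

play_rows:
  increments:
    - [[255,0,0,0,0],[255,-2,0,0,0],[255,-3,0,0,0],[255,-4,0,0,0],[255,-4,0,0,0],[255,-3,0,0,7.1],[255,0,0,0,7.1],[255,0,0,0,7.1],[255,0,0,0,7.1],[255,0,0,0,7.1],[255,0,0,0,7.1],[255,0,0,0,7.1]]

```text
time_s: 47.05
ee_pos: [0.4411, 0.2703, 0.1666]
eef_rot: [-0.251, 1.57, -2.771]
force: [0.7, 0.1, -0.9]
grip_width: 0.0498
```

play_rows:
  increments:
    - [[255,0,0,0,7.1],[255,0,0,0,7.1],[255,0,0,0,7.1],[255,0,0,0,7.1],[255,0,0,0,0],[255,0,0,0,0]]

```text
time_s: 47.55
ee_pos: [0.4411, 0.2703, 0.1666]
eef_rot: [0.298, 1.57, -2.707]
force: [-0.5, 0.4, -1.3]
grip_width: 0.0496
```

```bash
python3 - <<'E'
from h import *
st(); go([617.5,12.3,165],97.2)
E
```

```text
t 47.55 tcp [441.1 270.3 166.6] jawang -82.2 F [-0.5  0.4 -1.3] w 49.6 q [0.48 0.26 1.66 0.   1.22 1.91] xtool [-0. -0. -1.]
shift now-axes cm [  0.15  27.96 -13.96]
turn about tool x:  0.6  (or -179.4 ) q6 1.91
shift after turn [  0.15  27.81 -14.27] [ 0.125 -0.992  0.   ]
```

play_rows:
  increments:
    - [[255,0,0,0,0.6],[255,0,2.8,-1.4,0],[255,0,2.8,-1.4,0],[255,0,2.8,-1.4,0],[255,0,2.8,-1.4,0],[255,0,2.8,-1.4,0],[255,0,2.8,-1.4,0],[255,0,2.8,-1.4,0],[255,0,2.8,-1.4,0],[255,0,2.7,-1.5,0],[255,0,2.7,-1.5,0],[255,0,0,0,0]]

```text
time_s: 48.55
ee_pos: [0.6179, 0.0075, 0.1661]
eef_rot: [1.596, 1.57, -1.425]
force: [-0.9, -0.3, -1.9]
grip_width: 0.0498
```

play_rows:
  increments:
    - [[255,1,0,0,0],[255,2,0,0,0],[255,1.5,0,0,0],[255,1.0,0,0,0],[255,0,0,0,0],[255,0,0,0,0]]

```text
time_s: 49.05
ee_pos: [0.6157, 0.0124, 0.1117]
eef_rot: [-0.257, 1.57, 3.008]
force: [-0.2, 0.3, -1.3]
grip_width: 0.0499
```

```bash
python3 - <<'E'
from h import *
st(); go([616.5,12.3,103],97.2); shot('side','s28',(215,90,295,150),10)
E
```

```text
t 49.05 tcp [615.7  12.4 111.7] jawang -82.9 F [-0.2  0.3 -1.3] w 49.9 q [-0.04  0.53  1.42  0.    1.19  1.41] xtool [-0.001  0.    -1.   ]
shift now-axes cm [ 0.87  0.02 -0.08]
turn about tool x:  -0.1  (or 179.9 ) q6 1.41
shift after turn [ 0.87  0.02 -0.08] [ 0.125 -0.992 -0.   ]
```

View pics/s28.png

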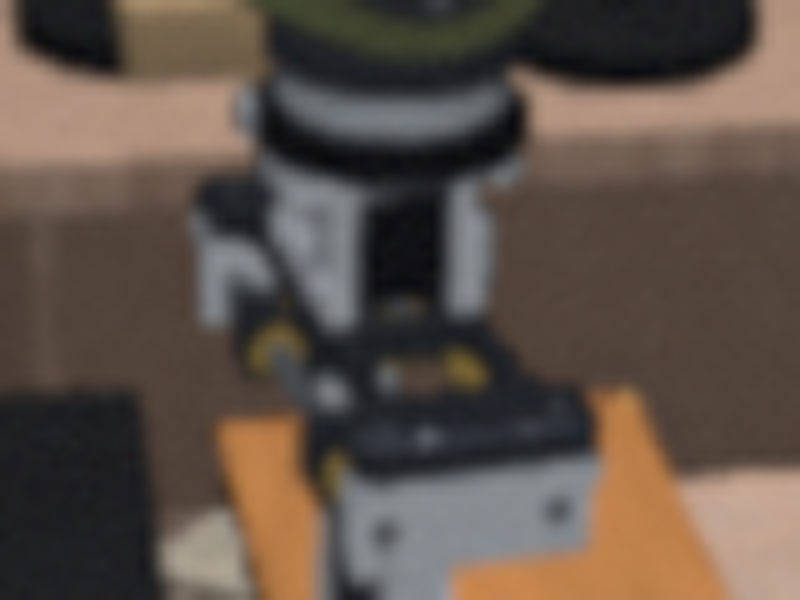

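play_rows:
  increments:
    - [[255,0.5,0,-0.08,0],[255,0.3,0,0,0],[255,0,0,0,0],[255,0,0,0,0],[255,0,0,0,0]]

```text
time_s: 49.52
ee_pos: [0.6169, 0.0118, 0.1039]
eef_rot: [2.997, 1.571, -0.022]
force: [-0.7, -0.2, -1.2]
grip_width: 0.0499
```

```bash
python3 - <<'E'
from h import *
st(); shot('side','s29',(225,120,305,180),10)
E
```

```text
t 49.52 tcp [616.9  11.8 103.9] jawang -83.0 F [-0.7 -0.2 -1.2] w 49.9 q [-0.04  0.54  1.42  0.    1.18  1.41] xtool [ 0. -0. -1.]
```

View pics/s29.png

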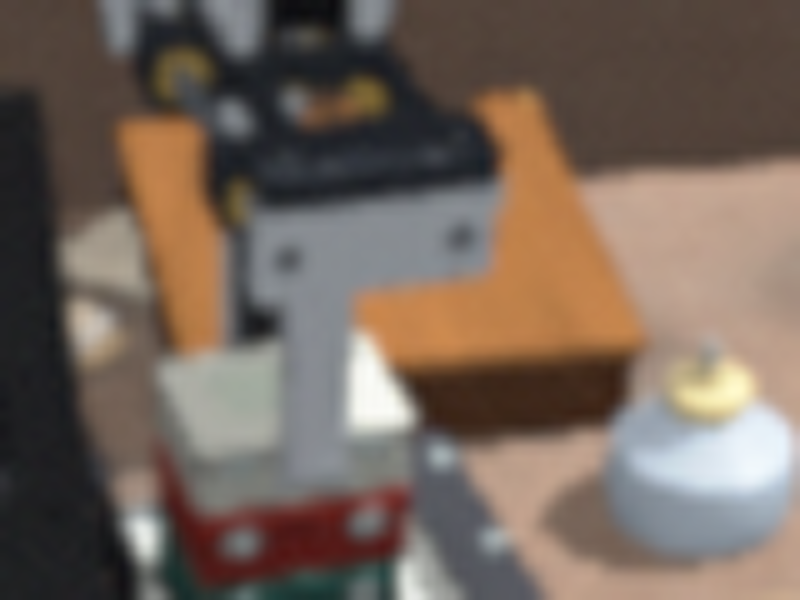

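play_rows:
  increments:
    - [[255,0.1,-0.04,0,0],[255,0,0,0,0],[255,0.1,0,0,0],[255,0,0,0,0],[255,0,0,0,0]]

```text
time_s: 49.98
ee_pos: [0.6171, 0.0122, 0.1029]
eef_rot: [2.979, 1.57, -0.041]
force: [-4.2, 0.0, 8.1]
grip_width: 0.0498
```

play_rows:
  increments:
    - [[100,0,0,0,0],[80,0,0,0,0],[80,0,0,0,0],[80,0,0,0,0],[80,0,0,0,0],[80,-2,0,0,0],[80,-3,0,0,0],[80,-3,0,0,0],[80,0,-3,0,0],[80,0,-4,1,0],[0,0,-4,1.5,0],[0,0,-4,2,0]]

```text
time_s: 50.98
ee_pos: [0.5553, 0.1536, 0.1815]
eef_rot: [-0.967, 1.571, 2.296]
force: [0.4, 1.4, 0.5]
grip_width: 0.0747
```

play_rows:
  increments:
    - [[0,0,-3,2,0],[0,0,-3,2,0],[0,0,0,0,0]]

```text
time_s: 51.23
ee_pos: [0.5058, 0.2106, 0.182]
eef_rot: [-1.058, 1.57, 2.21]
force: [-0.5, -0.7, 0.4]
grip_width: 0.0927
```

```bash
python3 - <<'E'
from h import *
st(); im=shot('top','t30',B,4); shot('side','s30',(225,120,305,180),10)
for t in(225,235): top_rect(im,lambda b,g,r:(r>t)&(b>t),.122,(205,160,245,203))
E
```

```text
t 51.23 tcp [505.8 210.6 182. ] jawang -82.8 F [-0.5 -0.7  0.4] w 92.7 q [0.33 0.32 1.56 0.   1.27 1.77] xtool [-0.001  0.001 -1.   ]
centre [621.    7.2] car [[ 4.1 -3.8]] [102.4  65.9] yaw -81.6
centre [620.6   7.4] car [[ 3.8 -3.5]] [101.7  65.1] yaw -81.7
```

View pics/t30.png

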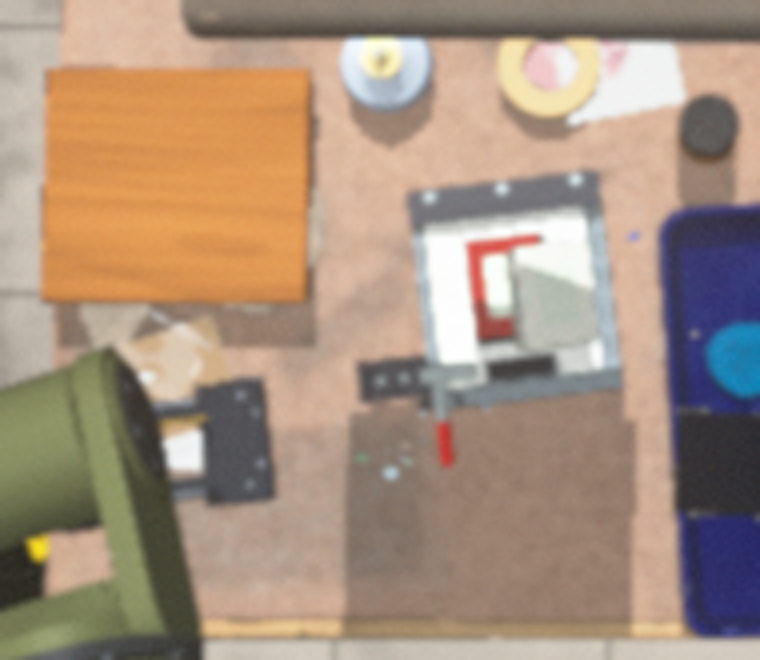

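View pics/s30.png

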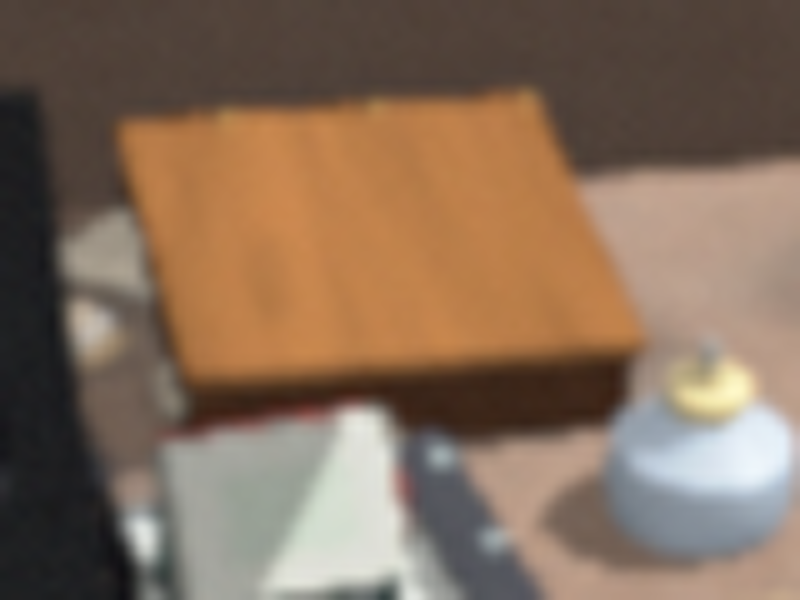

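```bash
python3 - <<'E'
from h import *
im=cv2.imread('pics/t30_raw.png'); crop(im,'t30z',(190,160,260,225),10)
im=cv2.imread('pics/s30_raw.png'); crop(im,'s30z',(230,150,300,205),11)
E
```

```text
(no output)
```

View pics/t30z.png

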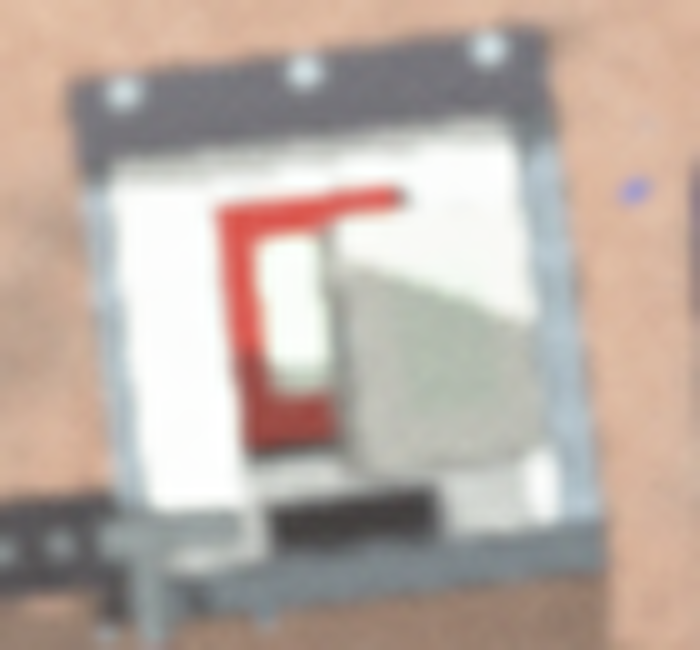

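View pics/s30z.png

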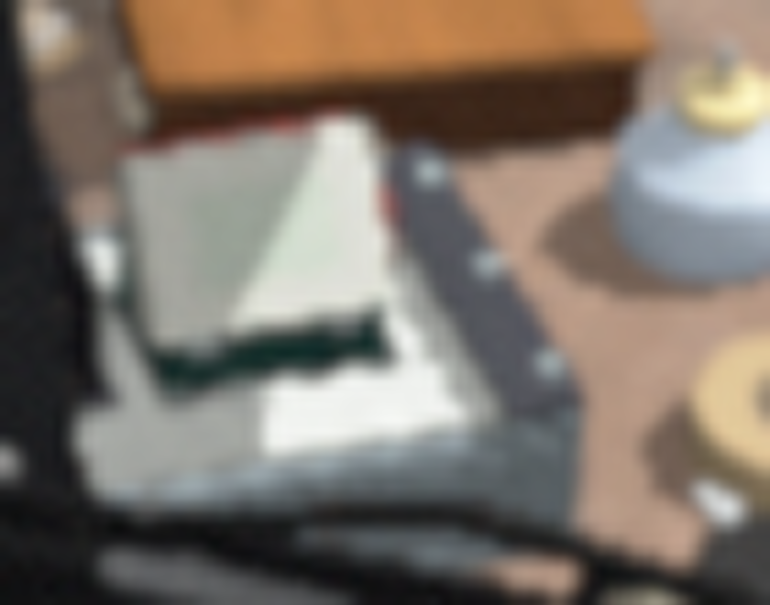

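play_rows:
  increments:
    - [[0,0,0,0,0],[0,0,0,0,0],[0,0,0,0,0],[0,0,0,0,0],[0,0,0,0,0],[0,0,0,0,0]]

```text
time_s: 51.83
ee_pos: [0.5092, 0.2065, 0.1816]
eef_rot: [0.341, 1.571, -2.68]
force: [-0.6, 0.5, -0.6]
grip_width: 0.0941
```

```bash
python3 - <<'E'
from h import *
im=shot('top','t31',(180,155,270,235),8)
im=shot('side','s31',(220,140,300,205),9)
E
```

```text
(no output)
```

View pics/t31.png

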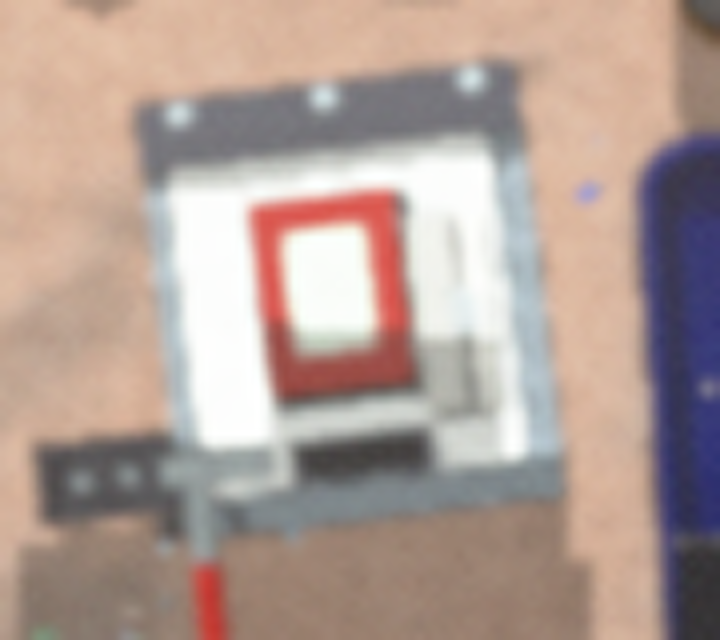

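View pics/s31.png

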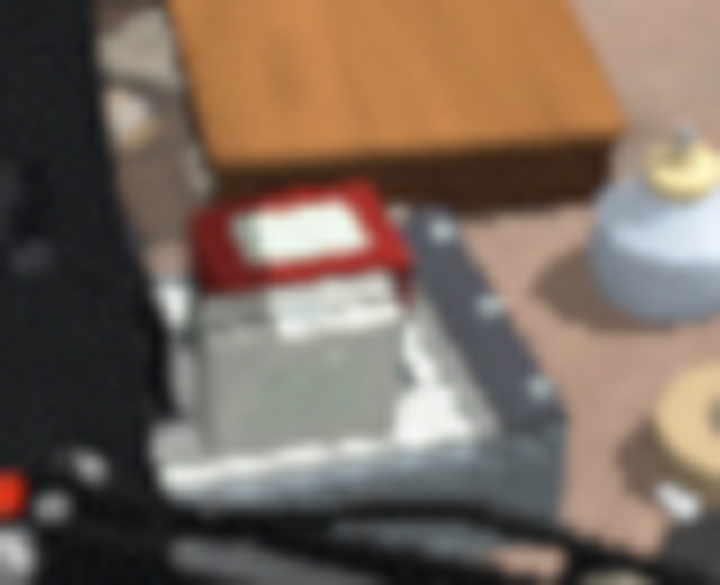

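```bash
python3 - <<'E'
from h import *
im=cv2.imread('pics/t31_raw.png'); crop(im,'t31z',(215,170,250,215),16)
im=cv2.imread('pics/s31_raw.png'); crop(im,'s31z',(235,155,275,195),16)
E
```

```text
(no output)
```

View pics/t31z.png

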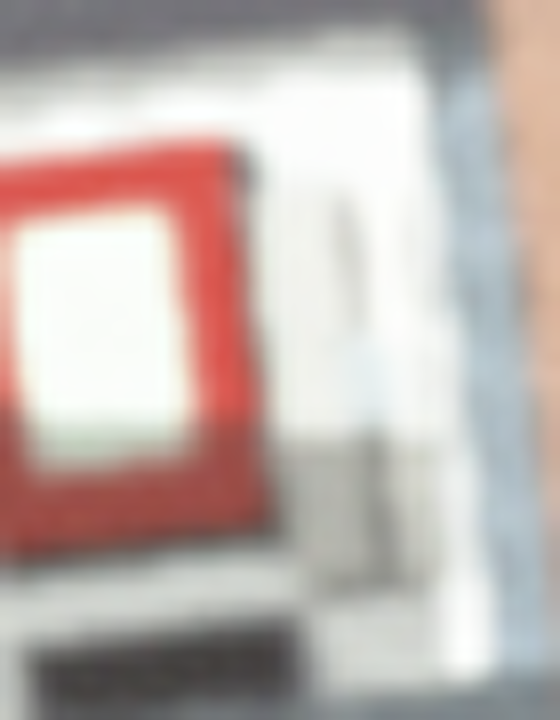

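View pics/s31z.png

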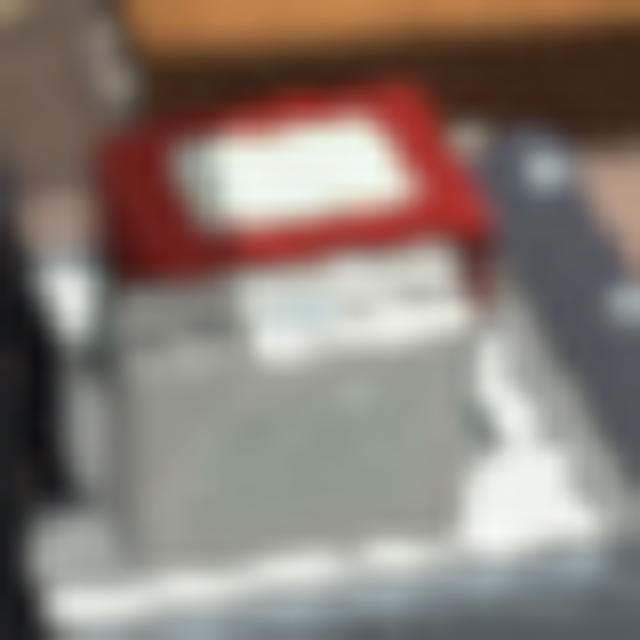

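```bash
python3 - <<'E'
from h import *
pk=lambda x,y:((x+.5)/16-.5+215,(y+.5)/16-.5+170)
P=[pk(262,400),pk(435,450),pk(300,595),pk(395,585),pk(250,185),pk(345,185)]
w=plane('top',P,.094)*1000; print(w.round(1)); print(tocar(w).round(1))
b=(235,155)
print('lid corners at y=-52', sidepts([(115,365),(470,330),(120,565),(480,530)],b,16,(CX,CY),CYAW,-52).round(1))
print('near strip top', sidepts([(120,300),(470,250)],b,16,(CX,CY),CYAW,-26).round(1))
E
```

```text
[[606.6 -12.8  94. ]
 [598.4 -41.4  94. ]
 [574.4 -19.3  94. ]
 [576.1 -34.9  94. ]
 [642.2 -10.5  94. ]
 [642.3 -26.2  94. ]]
[[-12.7 -21.7]
 [-24.3 -49.1]
 [-45.4 -24.2]
 [-45.7 -39.9]
 [ 23.  -23.9]
 [ 21.1 -39.5]]
lid corners at y=-52 [[-47.3  99.7]
 [ 20.2  94.9]
 [-46.4  54.5]
 [ 23.9  48.5]]
near strip top [[-39.1  95.3]
 [ 28.8  94.1]]
```

play_rows:
  increments:
    - [[0,0,0,0,-7.1],[0,0,0,0,-7.1],[0,0,0,0,-7.1],[0,0,0,0,-7.1],[0,0,0,0,-7.1],[0,0,0,0,-7.1],[0,0,0,0,-7.1],[0,0,0,0,-7.1],[0,0,0,0,-7.1],[0,0,0,0,-7.1],[0,0,0,0,-7.1],[0,0,0,0,-7.1]]

```text
time_s: 52.93
ee_pos: [0.509, 0.2068, 0.1818]
eef_rot: [1.496, 1.571, -0.03]
force: [0.3, 0.4, -0.5]
grip_width: 0.094
```

```bash
python3 - <<'E'
from h import *
w=car(-11.9,-36); print(w); st(); go([*w,150],7.2)
im=cv2.imread('pics/t31_raw.png')
E
```

```text
[609.10583146 -26.80759473]
t 52.93 tcp [509.  206.8 181.8] jawang 2.5 F [ 0.3  0.4 -0.5] w 94.0 q [ 0.32  0.32  1.55 -0.    1.27  0.27] xtool [ 0. -0. -1.]
shift now-axes cm [ 3.18  8.96 23.78]
turn about tool x:  -4.7  (or 175.3 ) q6 0.27
shift after turn [ 3.18  7.   24.43] [0.992 0.125 0.   ]
```

play_rows:
  increments:
    - [[0,0,0,0,-4.7],[0,0,0.8,2.7,0],[0,0,0.8,2.7,0],[0,0,0.8,2.7,0],[0,0,0.8,2.7,0],[0,0,0.8,2.7,0],[0,0,0.8,2.7,0],[0,0,0.8,2.7,0],[0,0,0.7,2.7,0],[0,0,0.7,2.8,0],[0,0,0,0,0],[0,0,0,0,0]]

```text
time_s: 53.93
ee_pos: [0.6079, -0.0281, 0.1814]
eef_rot: [-1.939, 1.57, 2.891]
force: [0.7, 0.3, -0.1]
grip_width: 0.0943
```

```bash
python3 - <<'E'
from h import *
w=car(-11.9,-36); st(); go([*w,100],7.2); shot('side','s32',(225,130,300,195),9)
E
```

```text
t 53.93 tcp [607.9 -28.1 181.4] jawang 6.8 F [ 0.7  0.3 -0.1] w 94.3 q [-0.11  0.45  1.37  0.    1.32 -0.22] xtool [-0.001  0.    -1.   ]
shift now-axes cm [ 8.14  0.14 -0.12]
turn about tool x:  -0.4  (or 179.6 ) q6 -0.22
shift after turn [ 8.14  0.14 -0.11] [ 0.992  0.125 -0.   ]
```

View pics/s32.png

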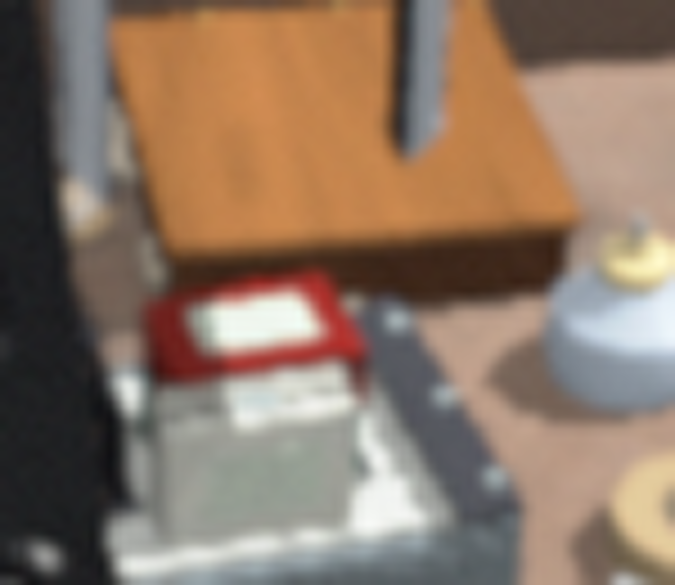

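play_rows:
  increments:
    - [[0,2,0.1,-0.15,-0.4],[0,3,0,0,0],[0,3,0,0,0],[0,2,0,0,0],[0,1.3,0,0,0],[0,0,0,0,0],[0,0,0,0,0]]

```text
time_s: 54.57
ee_pos: [0.6088, -0.0248, 0.0694]
eef_rot: [1.572, 1.571, 0.13]
force: [0.3, 0.1, 0.2]
grip_width: 0.0939
```

```bash
python3 - <<'E'
from h import *
w=car(-11.9,-36); st(); go([*w,68],7.2); shot('side','s33',(225,130,300,195),9)
E
```

```text
t 54.57 tcp [608.8 -24.8  69.4] jawang 7.3 F [0.3 0.1 0.2] w 93.9 q [-0.1   0.57  1.47  0.    1.1  -0.23] xtool [ 0.  0. -1.]
shift now-axes cm [0.14 0.01 0.2 ]
turn about tool x:  0.1  (or -179.9 ) q6 -0.23
shift after turn [0.14 0.01 0.2 ] [0.992 0.125 0.   ]
```

View pics/s33.png

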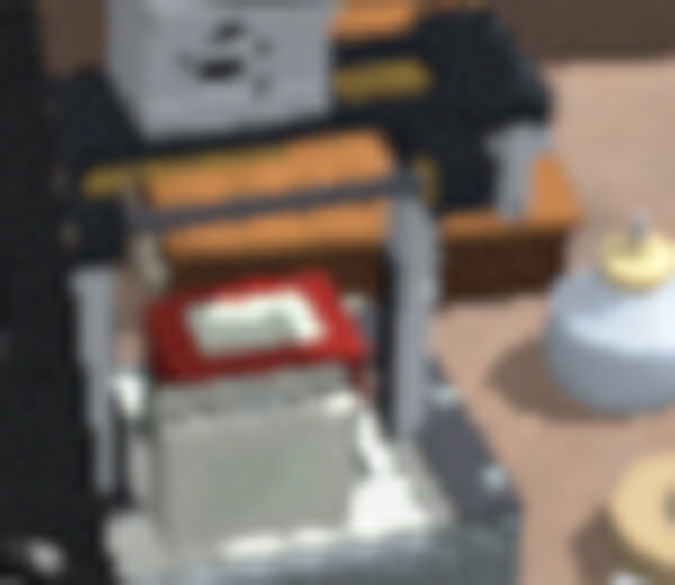

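play_rows:
  increments:
    - [[0,0.1,0,0.2,0],[0,0,0,0,0],[255,0,0,0,0],[255,0,0,0,0],[255,0,0,0,0],[255,0,0,0,0],[255,0,0,0,0],[255,0,0,0,0],[255,0,0,0,0]]
  newtons: 20

```text
time_s: 55.37
ee_pos: [0.609, -0.0274, 0.0679]
eef_rot: [1.414, 1.571, -0.029]
force: [1.6, -0.5, 1.1]
grip_width: 0.0657
```

```bash
python3 - <<'E'
from h import *
st(); shot('side','s34',(225,130,300,195),9)
E
```

```text
t 55.37 tcp [609.  -27.4  67.9] jawang 7.3 F [ 1.6 -0.5  1.1] w 65.7 q [-0.11  0.57  1.47  0.    1.1  -0.23] xtool [ 0. -0. -1.]
```

View pics/s34.png

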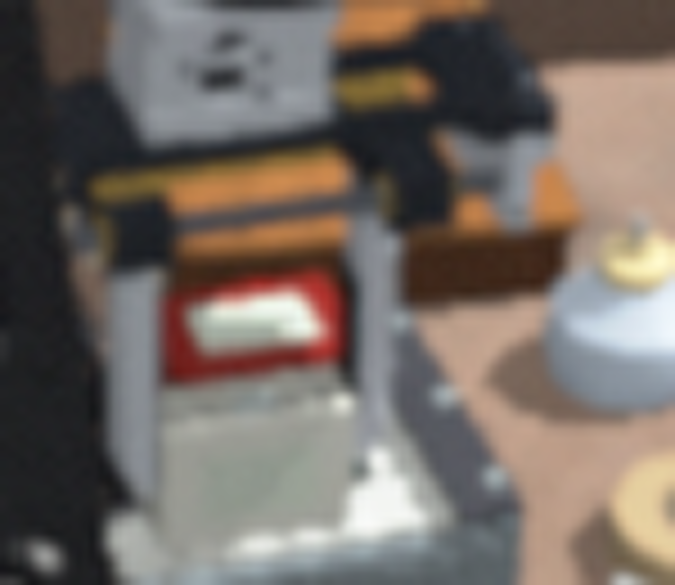

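play_rows:
  increments:
    - [[255,-0.3,0,0,0],[255,-0.5,0,0.1,0],[255,-1,0,0.1,0],[255,-2,0,0,0],[255,-3,0,0,0],[255,-3,0,0,0],[255,-2,0,0,0],[255,0,0,0,0]]

```text
time_s: 56.08
ee_pos: [0.6107, -0.0296, 0.1916]
eef_rot: [1.335, 1.563, -0.109]
force: [0.9, -0.1, 0.1]
grip_width: 0.0657
```

```bash
python3 - <<'E'
from h import *
st(); shot('side','s35',(215,80,300,195),5);im=shot('top','t35',(180,155,270,235),8); go([450,130,150],7.2)
E
```

```text
t 56.08 tcp [610.7 -29.6 191.6] jawang 7.3 F [ 0.9 -0.1  0.1] w 65.7 q [-0.11  0.44  1.36 -0.    1.33 -0.24] xtool [ 0.008 -0.001 -1.   ]
shift now-axes cm [  3.61 -13.77 -17.84]
turn about tool x:  0.1  (or -179.9 ) q6 -0.24
shift after turn [  3.61 -13.79 -17.82] [0.992 0.125 0.001]
```

View pics/s35.png

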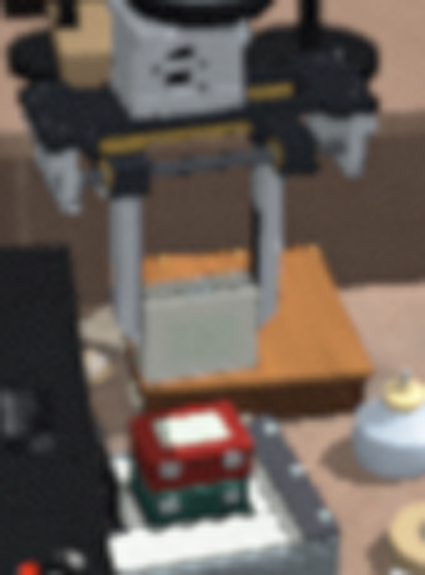

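View pics/t35.png

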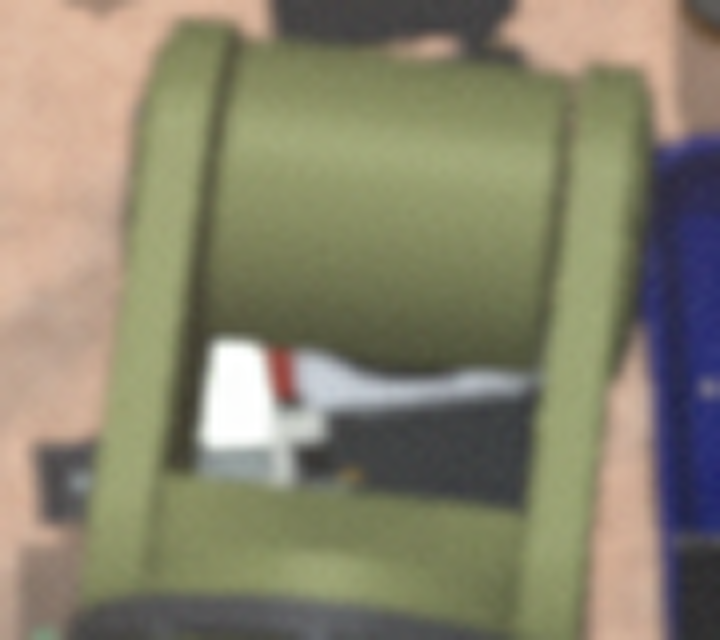

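play_rows:
  increments:
    - [[255,0,-1.3,-1.7,0],[255,0,-1.3,-1.7,0],[255,0,-1.4,-1.8,0],[255,0,-1.4,-1.8,0],[255,0,-1.4,-1.8,0],[255,0,-1.4,-1.8,0],[255,0,-1.4,-1.8,0],[255,0,-1.4,-1.8,0],[255,1,-1.4,-1.8,0],[255,2,-1.4,-1.8,0],[255,3,0,0,0],[255,0,0,0,0]]

```text
time_s: 57.18
ee_pos: [0.4462, 0.1296, 0.1207]
eef_rot: [-1.491, 1.562, -2.933]
force: [-0.4, -0.4, -2.0]
grip_width: 0.0661
```

```bash
python3 - <<'E'
from h import *
st(); go([450,125,25.5],7.2)
E
```

```text
t 57.18 tcp [446.2 129.6 120.7] jawang 7.4 F [-0.4 -0.4 -2. ] w 66.1 q [ 0.2   0.21  1.85 -0.    1.09  0.08] xtool [-0.008 -0.002 -1.   ]
shift now-axes cm [9.51 0.4  0.5 ]
turn about tool x:  0.2  (or -179.8 ) q6 0.08
shift after turn [9.51 0.4  0.5 ] [ 0.992  0.125 -0.009]
```

play_rows:
  increments:
    - [[255,1,0.2,0.4,0],[255,3,0,0,0],[255,2.5,0,0,0],[255,1.5,0,0,0],[255,0.7,0,0,0],[255,0.3,0,0,0],[255,0,0,0,0],[255,0,0,0,0]]

```text
time_s: 57.85
ee_pos: [0.4529, 0.1258, 0.0367]
eef_rot: [1.623, 1.569, 0.179]
force: [0.0, 0.3, -0.5]
grip_width: 0.066
```

```bash
python3 - <<'E'
from h import *
st(); shot('side','s36',(160,110,260,195),8)
E
```

```text
t 57.85 tcp [452.9 125.8  36.7] jawang 7.3 F [ 0.   0.3 -0.5] w 66.0 q [ 0.19  0.35  1.9  -0.    0.89  0.07] xtool [ 0.001  0.    -1.   ]
```

View pics/s36.png

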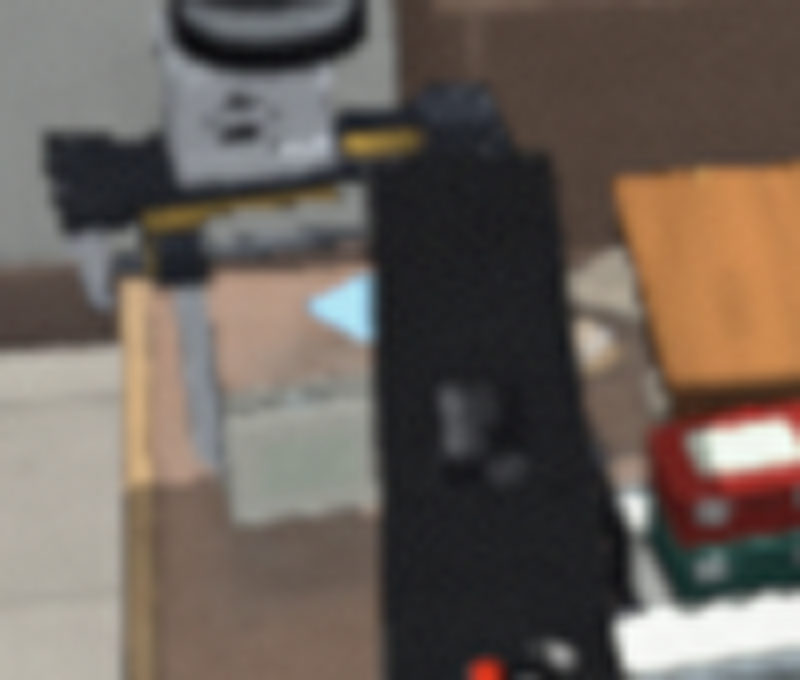

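play_rows:
  increments:
    - [[255,0.6,0,0,0],[255,0.5,0,0,0],[255,0.1,0,0,0],[255,0,0,0,0],[255,0,0,0,0]]

```text
time_s: 58.32
ee_pos: [0.4522, 0.126, 0.0238]
eef_rot: [1.552, 1.57, 0.109]
force: [0.1, -0.3, 1.6]
grip_width: 0.0662
```

play_rows:
  increments:
    - [[60,0,0,0,0],[40,0,0,0,0],[40,0,0,0,0],[40,0,0,0,0],[40,-2,0,0,0],[40,-3,0,0,0],[255,0,0,0,0],[255,0,0,1.5,0],[255,0,0,1.8,0],[255,0,0,0,0],[255,0,0,0,0],[255,0,0,0,0]]

```text
time_s: 59.32
ee_pos: [0.4562, 0.0936, 0.0735]
eef_rot: [-2.056, 1.571, 2.783]
force: [0.1, 1.6, 0.8]
grip_width: 0.0427
```

```bash
python3 - <<'E'
from h import *
st(); shot('side','s37',(160,110,260,195),8); im=shot('top','t37',(140,220,240,290),8)
E
```

```text
t 59.32 tcp [456.2  93.6  73.5] jawang 7.3 F [0.1 1.6 0.8] w 42.7 q [ 0.12  0.28  1.89  0.    0.98 -0.  ] xtool [-0.  0. -1.]
```

View pics/s37.png

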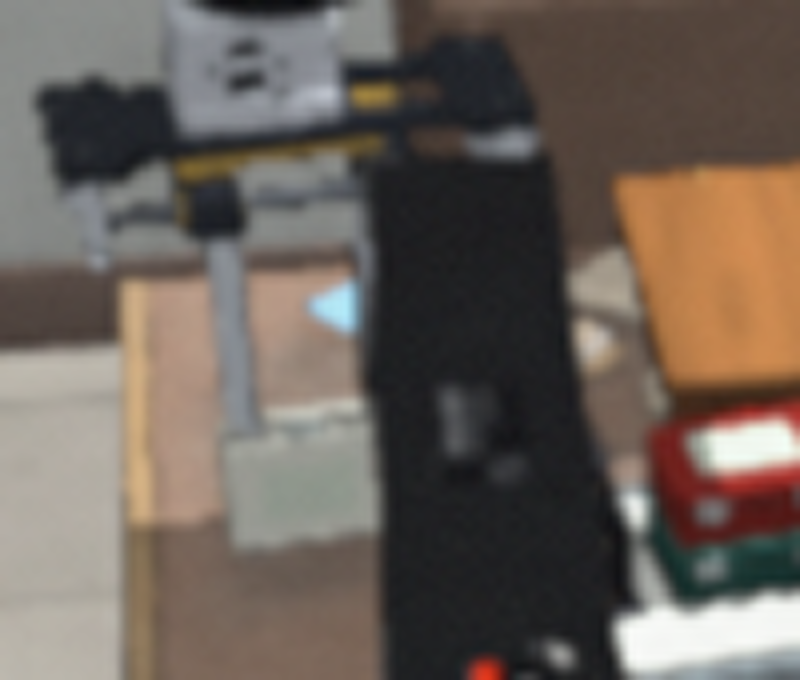

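play_rows:
  increments:
    - [[150,2,0,0,0],[150,1.7,0,0,0],[150,0,0,0,0],[150,0,0,-0.5,0],[150,0,0,-0.5,0],[150,0,0,-0.4,0],[150,0,0,-0.4,0],[150,0,0,-0.4,0],[150,0,0,0,0]]

```text
time_s: 60.17
ee_pos: [0.4536, 0.1158, 0.0371]
eef_rot: [1.77, 1.57, 0.328]
force: [0.2, -0.3, 0.2]
grip_width: 0.0389
```

```bash
python3 - <<'E'
from h import *
st(); shot('side','s38',(160,110,260,195),8)
E
```

```text
t 60.17 tcp [453.6 115.8  37.1] jawang 7.3 F [ 0.2 -0.3  0.2] w 38.9 q [0.17 0.35 1.9  0.   0.89 0.04] xtool [ 0.001  0.    -1.   ]
```

View pics/s38.png

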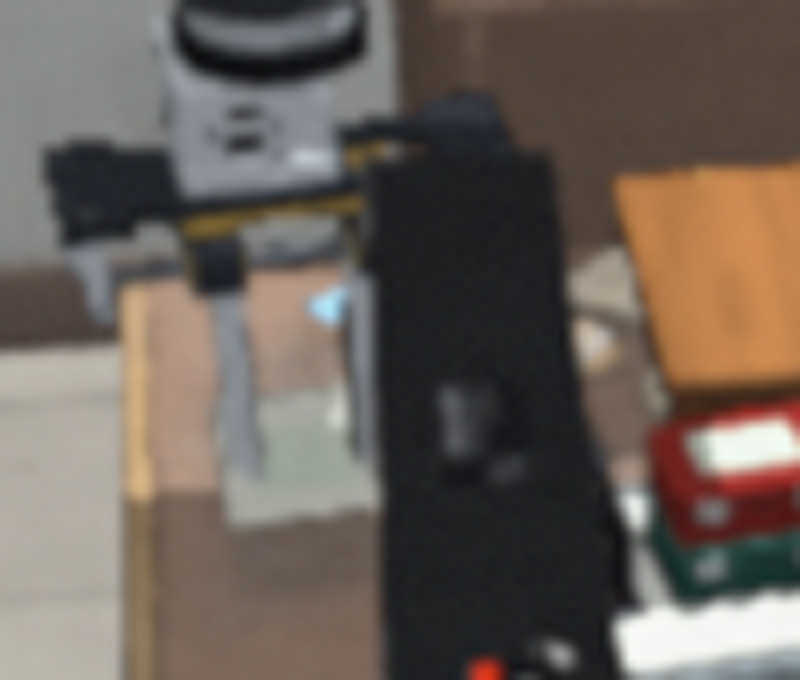

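Tilting as wanted. Continue pushing.

play_rows:
  increments:
    - [[150,0,0,-0.4,0],[150,0,0,-0.4,0],[150,0,0,-0.4,0],[150,0,0,-0.4,0],[150,0,0,0,0],[150,0,0,0,0],[150,0,0,0,0]]

```text
time_s: 60.8
ee_pos: [0.4515, 0.1309, 0.0367]
eef_rot: [-1.684, 1.571, -3.128]
force: [-0.3, -0.1, -0.4]
grip_width: 0.0388
```

```bash
python3 - <<'E'
from h import *
st(); shot('side','s39',(160,110,260,195),8)
E
```

```text
t 60.8 tcp [451.5 130.9  36.7] jawang 7.3 F [-0.3 -0.1 -0.4] w 38.8 q [0.2  0.35 1.9  0.   0.89 0.08] xtool [-0. -0. -1.]
```

View pics/s39.png

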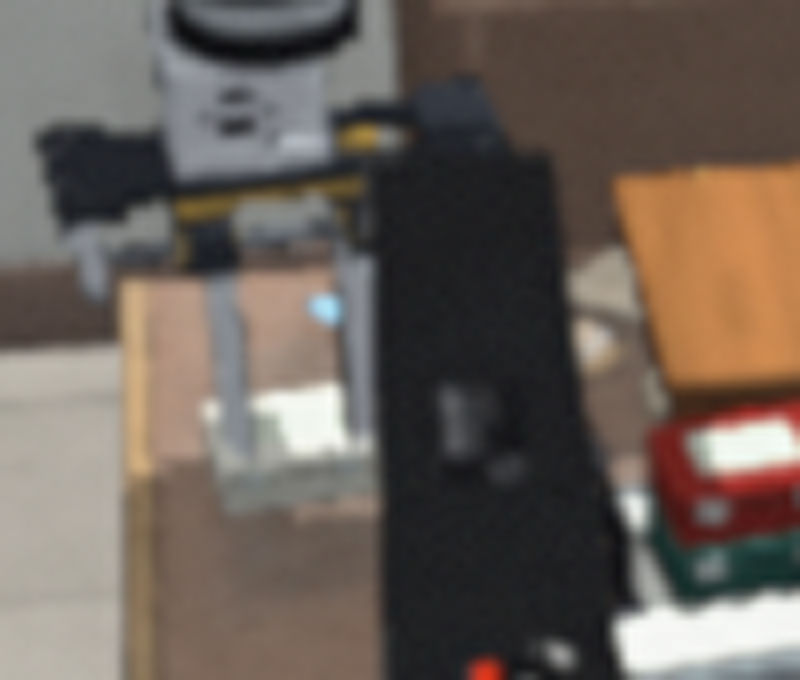

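play_rows:
  increments:
    - [[150,-3,0,0,0],[150,-4,0,0,0],[0,-4,0,0,0],[0,0,0,3,0],[0,0,0,3,0],[0,0,0,3,0],[0,0,0,3,0],[0,0,0,0,0],[0,0,0,0,0]]

```text
time_s: 61.6
ee_pos: [0.4667, 0.0108, 0.1467]
eef_rot: [-2.474, 1.571, 2.363]
force: [0.1, 1.1, -0.0]
grip_width: 0.0821
```

```bash
python3 - <<'E'
from h import *
st(); im=shot('top','t40',B,4)
u=up(im,B).astype(int); b,g,r=u[...,0],u[...,1],u[...,2]
for t in(185,200,215,225):
    c,a=blob(sub((r>t)&(b>t),145,235,205,275)); print(t,[np.round(x,4) for x in rectw(back(c,B),.026)])
for t in(60,80): top_rect(im,lambda b,g,r:(r>g+t),.096,(205,150,245,212))
E
```

```text
t 61.6 tcp [466.7  10.8 146.7] jawang 7.1 F [ 0.1  1.1 -0. ] w 82.1 q [-0.06  0.18  1.82  0.    1.15 -0.18] xtool [-0.  0. -1.]
185 [array([0.4466, 0.1654]), array([69.4681, 53.2436]), np.float64(6.9884)]
200 [array([0.4466, 0.1653]), array([68.2674, 52.0758]), np.float64(7.0309)]
215 [array([0.4465, 0.1653]), array([67.0403, 50.637 ]), np.float64(7.0305)]
225 [array([0.4465, 0.1652]), array([65.9329, 49.5032]), np.float64(7.1073)]
centre [615.9  13.1] car [[-0.2  2.8]] [63.1 48.6] yaw 7.4
centre [622.6  14. ] car [[6.6 2.8]] [48.1 46.9] yaw 7.0
```

View pics/t40.png

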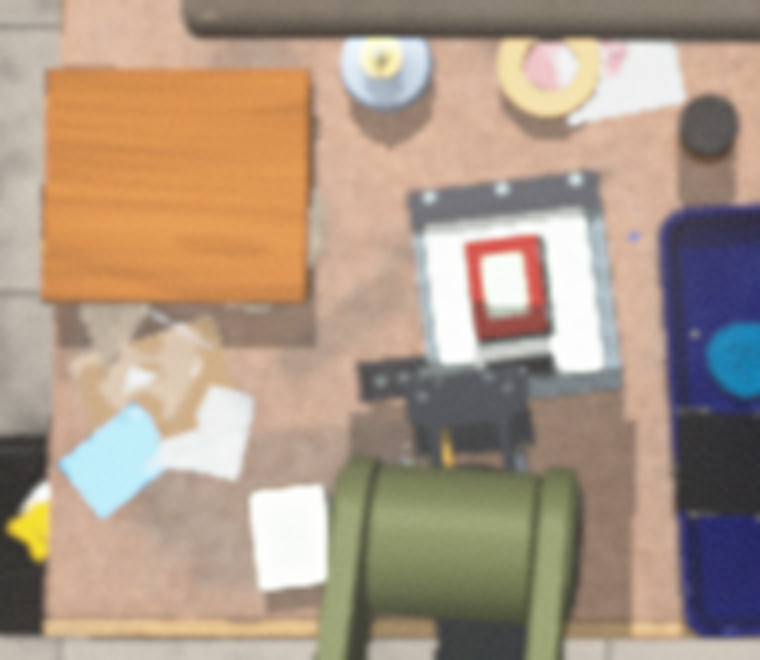

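play_rows:
  increments:
    - [[0,0,0,0,7.1],[0,0,0,0,7.1],[0,0,0,0,7.1],[0,0,0,0,7.1],[0,0,0,0,7.1],[0,0,0,0,7.1],[0,0,0,0,7.1],[0,0,0,0,7.1],[0,0,0,0,7.1],[0,0,0,0,7.1],[0,0,0,0,7.1],[0,0,0,0,7.1]]

```text
time_s: 62.65
ee_pos: [0.4666, 0.0131, 0.1467]
eef_rot: [-0.863, 1.571, 2.485]
force: [-0.4, 0.5, -0.0]
grip_width: 0.0938
```

```bash
python3 - <<'E'
from h import *
st(); go([446.5,165.2,80],97.1)
E
```

```text
t 62.65 tcp [466.6  13.1 146.7] jawang -78.2 F [-0.4  0.5 -0. ] w 93.8 q [-0.05  0.18  1.82  0.    1.15  1.31] xtool [-0.  0. -1.]
shift now-axes cm [  6.67 -15.29  -1.16]
turn about tool x:  4.7  (or -175.3 ) q6 1.31
shift after turn [  6.67 -15.34   0.11] [ 0.124 -0.992 -0.   ]
```

play_rows:
  increments:
    - [[0,0,0,0,4.7],[0,0,-2.5,0,0],[0,0,-2.6,0,0],[0,0,-2.6,0,0],[0,1,-2.6,0,0],[0,2,-2.5,0.1,0],[0,2,-2.5,0,0],[0,1.6,0,0,0],[0,0,0,0,0],[0,0,0,0,0]]

```text
time_s: 63.48
ee_pos: [0.4454, 0.1642, 0.0806]
eef_rot: [0.148, 1.569, -2.863]
force: [0.2, -0.4, -0.7]
grip_width: 0.094
```

```bash
python3 - <<'E'
from h import *
st(); go([446.5,165.2,5.5],97.1)
E
```

```text
t 63.48 tcp [445.4 164.2  80.6] jawang -82.5 F [ 0.2 -0.4 -0.7] w 94.0 q [ 0.28  0.29  1.86 -0.    1.    1.72] xtool [-0.001 -0.    -1.   ]
shift now-axes cm [ 7.51 -0.09 -0.13]
turn about tool x:  0.4  (or -179.6 ) q6 1.72
shift after turn [ 7.51 -0.09 -0.13] [ 0.124 -0.992  0.   ]
```

play_rows:
  increments:
    - [[0,2,0,-0.1,0.3],[0,2.5,0,0,0],[0,2,0,0,0],[0,1.0,0,0,0],[0,0,0,0,0],[255,0,0,0,0],[255,0,0,0,0],[255,0,0,0,0],[255,0,0,0,0],[255,0,0,0,0],[255,0,0,0,0],[255,0,0,0,0]]
  newtons: 25

```text
time_s: 64.48
ee_pos: [0.4471, 0.1636, 0.0059]
eef_rot: [-2.986, 1.57, 0.279]
force: [-0.8, 1.2, -0.8]
grip_width: 0.0506
```

```bash
python3 - <<'E'
from h import *
st()
E
```

```text
t 64.48 tcp [447.1 163.6   5.9] jawang -82.9 F [-0.8  1.2 -0.8] w 50.6 q [0.27 0.42 1.89 0.   0.83 1.72] xtool [ 0.  0. -1.]
```

play_rows:
  increments:
    - [[255,0,0,0,0],[255,-2,0,0,0],[255,-3,0,0,0],[255,-4,0,0,0],[255,-4,0,0,0],[255,-3,0,0,0],[255,0,0,0,0],[255,0,0,0,0]]

```text
time_s: 65.15
ee_pos: [0.4474, 0.1637, 0.1667]
eef_rot: [-2.997, 1.568, 0.269]
force: [0.1, -0.3, -1.2]
grip_width: 0.0498
```

```bash
python3 - <<'E'
from h import *
st(); go([617,13,165],97.2); im=shot('top','t41',(180,155,270,235),8); shot('side','s41',(225,130,300,195),9)
E
```

```text
t 65.15 tcp [447.4 163.7 166.7] jawang -82.9 F [ 0.1 -0.3 -1.2] w 49.8 q [ 0.27  0.17  1.77 -0.    1.19  1.72] xtool [ 0.002  0.001 -1.   ]
shift now-axes cm [  0.2   17.05 -14.97]
turn about tool x:  -0.1  (or 179.9 ) q6 1.72
shift after turn [  0.2   17.08 -14.93] [ 0.125 -0.992 -0.   ]
```

View pics/t41.png

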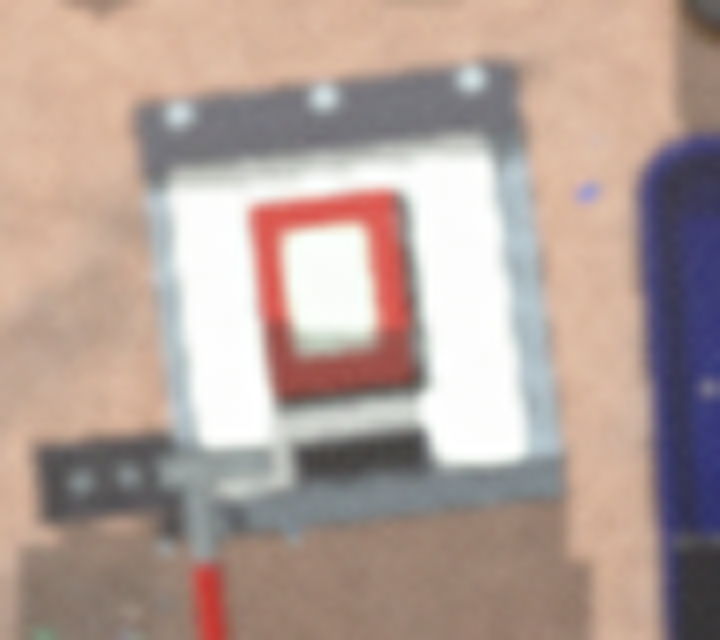

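View pics/s41.png

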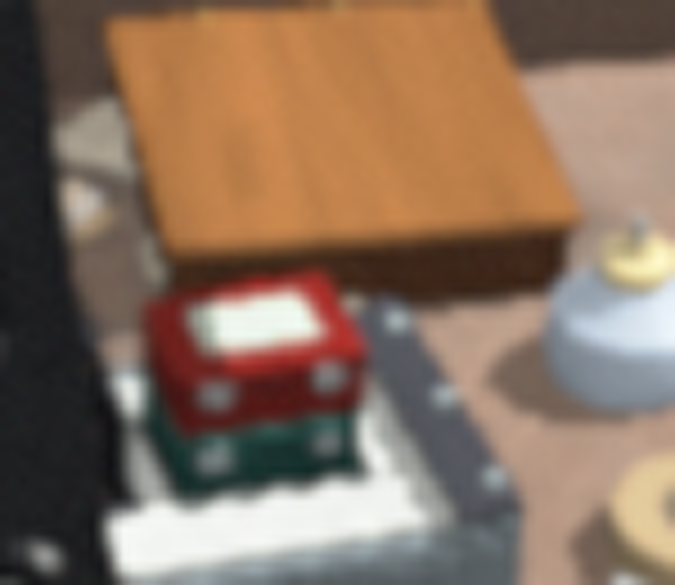

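play_rows:
  increments:
    - [[255,0,2.0,-1.8,0],[255,0,2.0,-1.8,0],[255,0,2.0,-1.8,0],[255,0,2.2,-1.9,0],[255,0,2.2,-1.9,0],[255,0,2.2,-1.9,0],[255,0,2.2,-1.9,0],[255,0,2.2,-1.9,0],[255,0,0,0,0],[255,2,0,0,0],[255,2,0,0,0],[255,1.2,0,0,0]]

```text
time_s: 66.25
ee_pos: [0.6143, 0.0134, 0.1097]
eef_rot: [-0.166, 1.566, 3.099]
force: [-0.4, 0.3, -2.0]
grip_width: 0.0499
```

play_rows:
  increments:
    - [[255,0,0,0,0],[255,0,0,0,0],[255,0,0,0,0]]

```text
time_s: 66.5
ee_pos: [0.6162, 0.0135, 0.1145]
eef_rot: [3.002, 1.57, -0.015]
force: [0.6, 0.2, -1.5]
grip_width: 0.05
```

```bash
python3 - <<'E'
from h import *
st(); go([617.3,12.9,104],97.2)
E
```

```text
t 66.5 tcp [616.2  13.5 114.5] jawang -82.9 F [ 0.6  0.2 -1.5] w 50.0 q [-0.04  0.53  1.42  0.    1.19  1.41] xtool [ 0.001 -0.    -1.   ]
shift now-axes cm [ 1.05  0.07 -0.1 ]
turn about tool x:  -0.1  (or 179.9 ) q6 1.41
shift after turn [ 1.05  0.07 -0.1 ] [ 0.125 -0.992  0.   ]
```

play_rows:
  increments:
    - [[255,0.4,0.05,-0.1,0],[255,0.3,0,0,0],[255,0.2,0,0,0],[255,0.1,0,0,0],[255,0,0,0,0],[255,0,0,0,0]]

```text
time_s: 67.0
ee_pos: [0.617, 0.0129, 0.1038]
eef_rot: [2.475, 1.571, -0.543]
force: [-0.2, -0.2, -1.1]
grip_width: 0.0499
```

```bash
python3 - <<'E'
from h import *
st(); go([617.3,12.9,101.7],97.2); shot('side','s42',(225,120,305,180),10)
E
```

```text
t 67.0 tcp [617.   12.9 103.8] jawang -82.9 F [-0.2 -0.2 -1.1] w 49.9 q [-0.04  0.54  1.42 -0.    1.18  1.41] xtool [ 0. -0. -1.]
shift now-axes cm [ 0.21  0.01 -0.03]
turn about tool x:  -0.1  (or 179.9 ) q6 1.41
shift after turn [ 0.21  0.01 -0.03] [ 0.125 -0.992  0.   ]
```

View pics/s42.png

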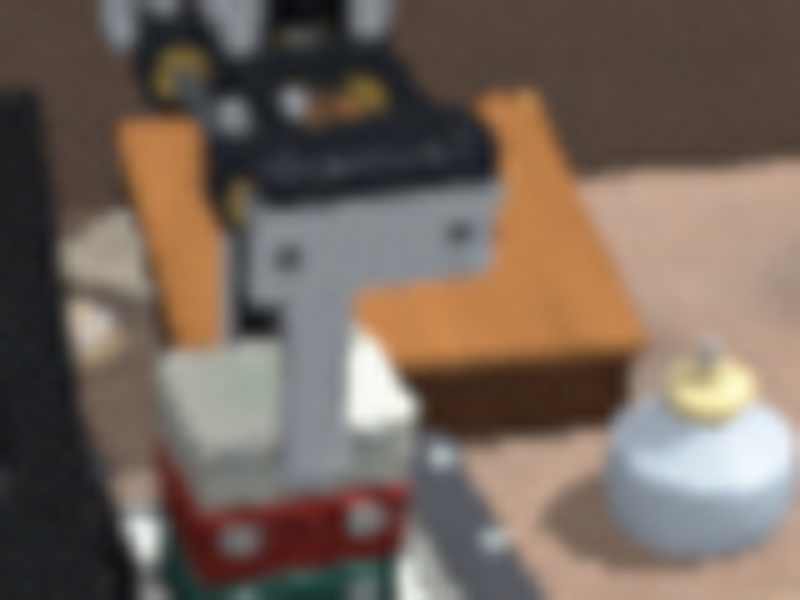

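play_rows:
  increments:
    - [[255,0.1,0,0,0],[255,0.1,0,0,0],[255,0,0,0,0],[255,0,0,0,0],[255,0,0,0,0]]

```text
time_s: 67.47
ee_pos: [0.6171, 0.0129, 0.102]
eef_rot: [3.101, 1.57, 0.083]
force: [0.3, -0.2, 1.1]
grip_width: 0.0497
```

play_rows:
  increments:
    - [[160,0,0,0,0],[100,0,0,0,0],[75,0,0,0,0],[75,0,0,0,0],[75,0,0,0,0],[75,0,0,0,0],[75,-1,0,0,0],[75,-2,0,0,0],[75,-3,0,0,0],[75,-3,0,0,0],[75,0,0,0,0],[75,0,0,0,0]]

```text
time_s: 68.47
ee_pos: [0.6176, 0.0129, 0.194]
eef_rot: [2.979, 1.567, -0.039]
force: [-0.0, 0.2, -0.5]
grip_width: 0.0664
```

```bash
python3 - <<'E'
from h import *
st(); shot('side','s43',(225,120,305,180),10)
E
```

```text
t 68.47 tcp [617.6  12.9 194. ] jawang -82.9 F [-0.   0.2 -0.5] w 66.4 q [-0.04  0.46  1.33 -0.    1.35  1.41] xtool [ 0.004 -0.    -1.   ]
```

View pics/s43.png

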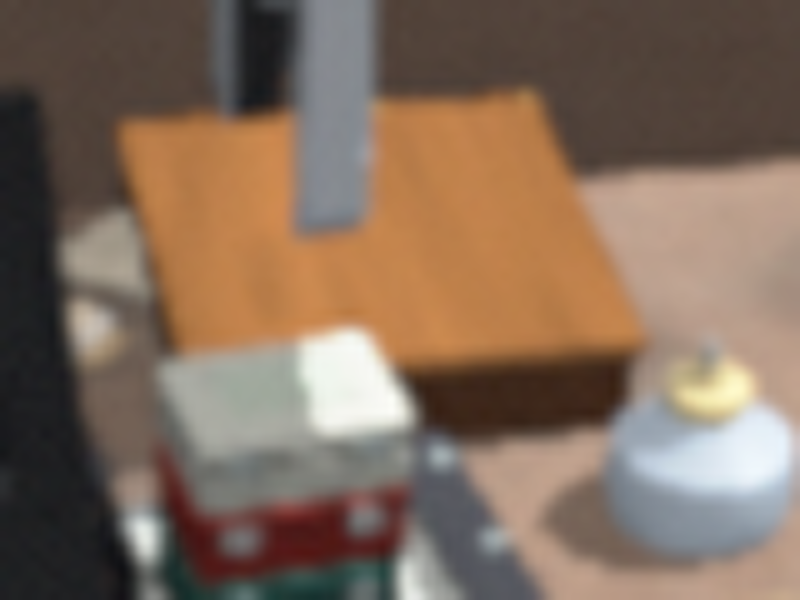

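play_rows:
  increments:
    - [[75,-1,0,0,0],[75,0,-2,0,0],[75,0,-3,0.5,0],[75,0,-3,1,0],[75,0,-3,2,0],[75,0,-3,2,0],[75,0,-3,2,0],[75,0,-3,2,0],[75,0,-3,2,0],[75,0,0,0,0],[75,0,0,0,0],[75,0,0,0,0]]

```text
time_s: 69.52
ee_pos: [0.4746, 0.2266, 0.2016]
eef_rot: [0.572, 1.57, -2.446]
force: [-0.2, -0.3, 0.2]
grip_width: 0.0664
```

```bash
python3 - <<'E'
from h import *
st(); im=shot('top','t44',(180,155,270,235),8); shot('side','s44',(225,120,305,180),10)
E
```

```text
t 69.52 tcp [474.6 226.6 201.6] jawang -82.9 F [-0.2 -0.3  0.2] w 66.4 q [ 0.38  0.25  1.59 -0.    1.3   1.82] xtool [-0. -0. -1.]
```

View pics/t44.png

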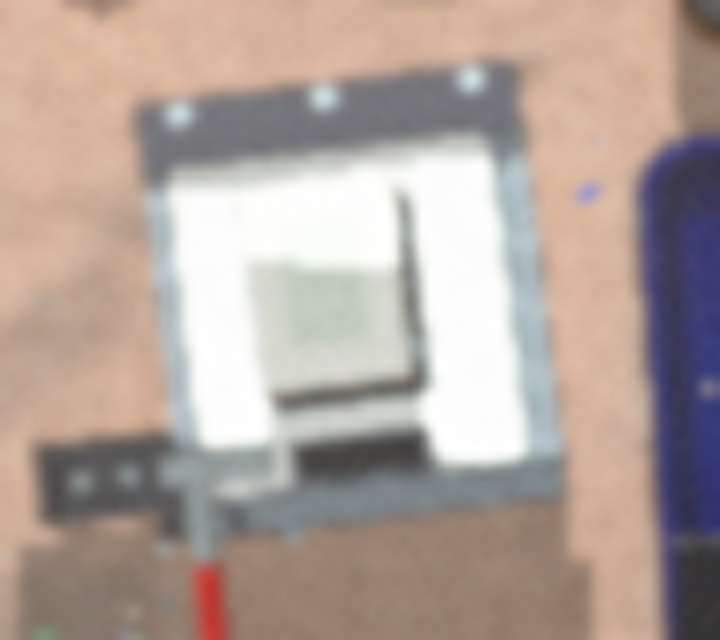

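View pics/s44.png

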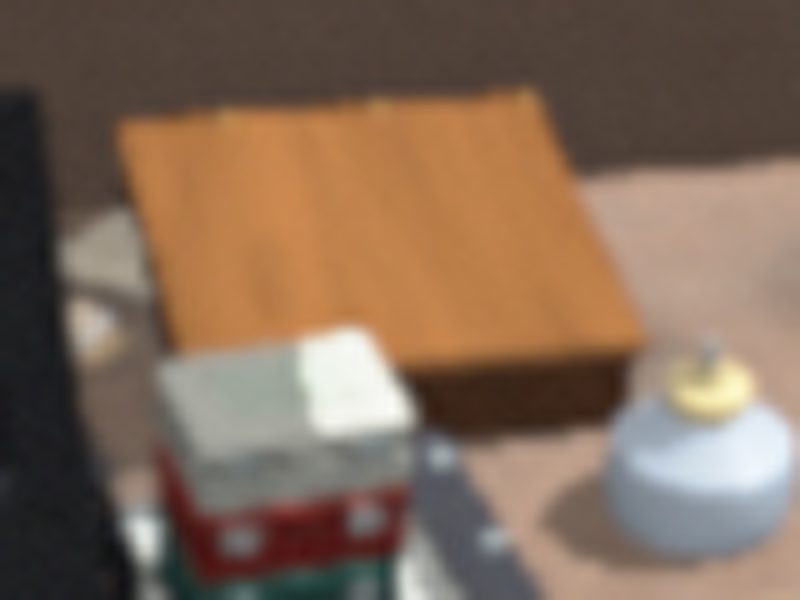

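```bash
python3 - <<'E'
from h import *
pk=lambda x,y:((x+.5)/8-.5+180,(y+.5)/8-.5+155)
w=plane('top',[pk(250,262),pk(272,393),pk(411,382),pk(394,190)],.122)*1000; q=tocar(w); print(q.round(1)); 
im=shot('top','t45',B,4); st()
E
```

```text
[[ 10.1  26.3]
 [-32.9  24.1]
 [-34.8 -20.8]
 [ 27.7 -22.6]]
t 69.67 tcp [475.  226.1 201.5] jawang -83.0 F [ 0.4 -0.1 -0.4] w 66.1 q [ 0.37  0.25  1.59 -0.    1.3   1.82] xtool [-0.001 -0.    -1.   ]
```

View pics/t45.png

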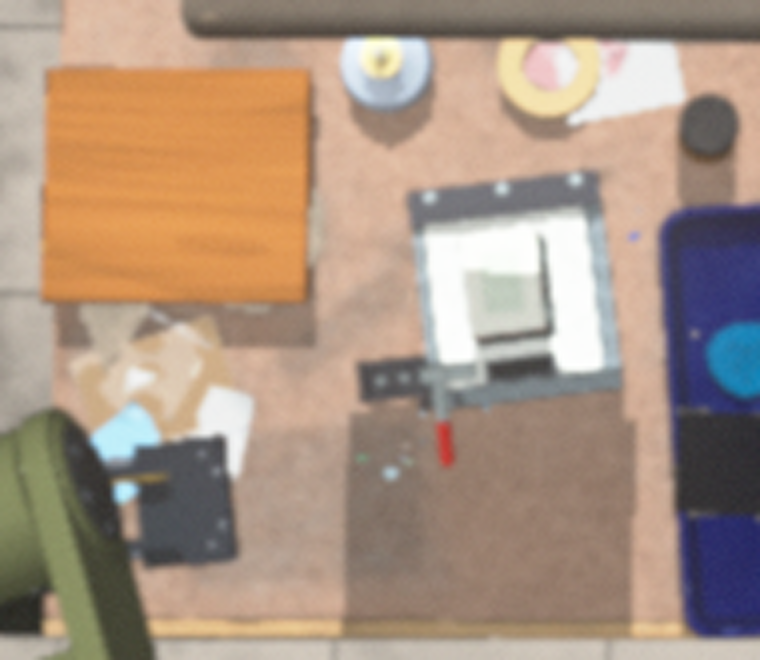

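play_rows:
  increments:
    - [[75,0,0,0,0],[75,0,0,0,0],[75,0,0,0,0],[75,0,0,0,0],[75,0,0,0,0],[75,0,0,0,0],[75,0,0,0,0],[75,0,0,0,0]]

```text
time_s: 70.33
ee_pos: [0.4744, 0.227, 0.2018]
eef_rot: [-1.641, 1.571, 1.625]
force: [-0.1, 0.1, -0.4]
grip_width: 0.0666
```

```bash
python3 - <<'E'
from h import *
a=cv2.imread('pics/t45_raw.png').astype(int); b=ctrl.camera('top')[:,:,::-1].astype(int)
print(abs(a-b)[160:230,190:260].max(), abs(a-b)[160:230,190:260].mean())
s=cv2.imread('pics/s44_raw.png').astype(int); b=ctrl.camera('side')[:,:,::-1].astype(int); print(abs(s-b)[130:200,230:300].mean())
print(ctrl.hand_in())
E
```

```text
7 1.0965986394557823
0.7812244897959184
the job is handed in; nothing more can be done
None
```

The carrier is packed and handed in, at about 70 s on the robot's clock. It went in the order asked:
1. The wax block was laid flat in the well.
2. The deck was hooked under the lip and turned down flat.
3. The bolt was pushed to its stop and its handle turned down into the keeper notch.
4. The cases were stacked green, red, white, lids up, on the printed outline.

**The white case fell once.** After I first placed it, it slid off the stack and came to rest on its long side on the deck. I think this was the announced knock, because the gripper was well above it, but I did not see it happen. I carried it to the bench, tipped it lid-up and put it back on the stack.

**What the last checks showed:**
- **Deck and bolt:** both ends of the deck's right edge measured about 43 mm high, so it lies flat. The bolt reached its end stop, and its handle looks level.
- **Stack:** the column is square to the outline. The cases are within about 1–2 mm of each other and of the outline's centre, slightly towards the robot. The lower two cases sit 1–2 mm inside that margin, and my camera readings are good to about 2 mm.
- **Top case position:** its far edge was washed out in the picture, so I only checked it from its other edges and the side view.
- **Stability:** two views taken a little under a second apart, before handing in, showed no change around the carrier. The arm was clear.
- **Bystanders:** the spirit lamp, tape and jar look unmoved.

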